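# Load the LED burn-in drawer

### The job

Pull the drawer of the grey burn-in cabinet fully out to its stop and load every LED board carrier lying on the bench (three or four) into the bay of its own colour: tuck the edge with the brass contacts under the retaining lip at the drawer's front, then lower the opposite edge so that the carrier lies flat on the bay floor, handle up. When all are in, push the drawer fully shut; leave the glue bottle, battery pack and white flange where they stand.

Things in the scene. Friction and masses are not known exactly. Their poses are not given: they have to be found in the camera images.
- drawer (a joint): slide of the drawer: 0 = shut, 0.12 m = fully out at its stop; it slides out along the cabinet's own -x. It may start a little ajar. Sliding friction about 2.5 N plus 8 N per m/s; it stays where it is left.
- cabinet: grey burn-in cabinet, 130 (x) x 296 (y) x 66 mm high, fixed to the bench, open at its -x face, which looks towards the robot; origin at the centre of its underside, its -x face 65 mm from the origin. It holds one shallow drawer with four bays side by side.
- pull (a point): centre of the drawer's pull handle: a dark round bar 100 mm long along y, about 10 mm thick, 35 mm in front of the drawer's front panel and 33 mm above the bench; axes as the cabinet's. There is about 30 mm free between bar and panel for a finger from above. It moves with the drawer.
- bay_blue (a point): centre of the floor of the blue-marked bay (leftmost seen from the robot, +y), 12 mm above the bench; axes as the cabinet's; moves with the drawer. Every bay is a pocket 100 (x) x 64 (y) mm. At its -x end is the drawer's front panel, 44 mm higher than the bay floor; a steel lip 4 mm thick reaches from it 9 mm back over the bay, its underside 10 mm above the floor.
- bay_yellow (a point): centre of the floor of the yellow-marked bay, second from the left (+y), like the blue one. Walls: at the +x end of each bay 8 mm high, 5 mm thick; between bays 8 mm high, 4 mm thick; outer sides 16 mm high. Coloured strips on the lip, front panel and behind each bay mark its colour.
- bay_black (a point): centre of the floor of the black-marked bay (rightmost seen from the robot, -y), like the blue one. Neighbouring bays are 68 mm apart.
- bay_red (a point): centre of the floor of the red-marked bay, third from the left, like the blue one. With the drawer fully out, the +x end of each bay is 20 mm in front of the cabinet's face; when shut, the roof's underside is 48 mm above the bay floor.
- board_blue: LED board carrier with blue handle (may be absent): a flat plate 96 (x) x 60 (y) x 5 mm, green board on white, about 130 g, with a flat bow handle across its middle: a bar 12 mm thick (x), 52 mm long (y), 16 mm high, its top 35 mm above the plate's underside, on two posts. Row of brass contacts along its -x edge. Origin at the centre of the plate's underside, z up through the handle.
- contacts_blue (a point): middle of the lower edge of the blue carrier's contact (-x) side, 48 mm from its origin
- board_yellow: LED board carrier with yellow handle (may be absent), same shape as the blue one.
- contacts_yellow (a point): middle of the lower edge of the yellow carrier's contact (-x) side, 48 mm from its origin
- board_red: LED board carrier with red handle (may be absent), same shape as the blue one.
- contacts_red (a point): middle of the lower edge of the red carrier's contact (-x) side, 48 mm from its origin
- board_black: LED board carrier with black handle (may be absent), same shape as the blue one.
- contacts_black (a point): middle of the lower edge of the black carrier's contact (-x) side, 48 mm from its origin
- glue_bottle: bystander: red glue bottle standing upright, 29x43x118 mm, origin at the centre of its foot
- battery_pack: bystander: blue battery pack standing upright, 50x62x84 mm, origin at its foot
- stem_flange: bystander: white flange with a stem, 48x48x41 mm, origin at its foot
Things that resemble listed ones, but are neither listed nor needed, are in the scene too. What is shaped like the board_red but purple is not meant.

How it is judged:
On the way, in this order (a step that is already met when the one before it is completed fails the run):
1. the drawer is pulled out to its stop (at least 114 of 120 mm) (value of joint drawer above 0.114 m), for 0.2 s.
2. with the drawer still out (at least 100 mm), every carrier present lies flat in the bay of its colour, contact edge under the lip, let go (value of joint drawer above 0.1 m and x of board_blue in the frame of bay_blue between -0.005 and 0.005 m and y of board_blue in the frame of bay_blue between -0.005 and 0.005 m and z of board_blue in the frame of bay_blue between -0.003 and 0.003 m and angle between each of board_blue, board_yellow, board_red, board_black's own z axis and vertical below 0.05 rad and x of contacts_blue in the frame of bay_blue below -0.04 m and x of board_yellow in the frame of bay_yellow between -0.005 and 0.005 m and y of board_yellow in the frame of bay_yellow between -0.005 and 0.005 m and z of board_yellow in the frame of bay_yellow between -0.003 and 0.003 m and x of contacts_yellow in the frame of bay_yellow below -0.04 m and x of board_red in the frame of bay_red between -0.005 and 0.005 m and y of board_red in the frame of bay_red between -0.005 and 0.005 m and z of board_red in the frame of bay_red between -0.003 and 0.003 m and x of contacts_red in the frame of bay_red below -0.04 m and x of board_black in the frame of bay_black between -0.005 and 0.005 m and y of board_black in the frame of bay_black between -0.005 and 0.005 m and z of board_black in the frame of bay_black between -0.003 and 0.003 m and x of contacts_black in the frame of bay_black below -0.04 m and contact force between the fingers and board_blue below 0.1 N and contact force between the fingers and board_yellow below 0.1 N and contact force between the fingers and board_red below 0.1 N and contact force between the fingers and board_black below 0.1 N), for 0.3 s.
At the end, for the whole second after the job is handed in: Drawer shut to within 5 mm; every carrier present at rest in the bay of its colour: origin within 5 mm of the bay centre in x and y, 3 mm of the floor, tilt under 0.05 rad, contact edge at the lip end (over 40 mm from the bay centre) (value of joint drawer below 0.005 m and x of board_blue in the frame of bay_blue between -0.005 and 0.005 m and y of board_blue in the frame of bay_blue between -0.005 and 0.005 m and z of board_blue in the frame of bay_blue between -0.003 and 0.003 m and angle between each of board_blue, board_yellow, board_red, board_black's own z axis and vertical below 0.05 rad and x of contacts_blue in the frame of bay_blue below -0.04 m and x of board_yellow in the frame of bay_yellow between -0.005 and 0.005 m and y of board_yellow in the frame of bay_yellow between -0.005 and 0.005 m and z of board_yellow in the frame of bay_yellow between -0.003 and 0.003 m and x of contacts_yellow in the frame of bay_yellow below -0.04 m and x of board_red in the frame of bay_red between -0.005 and 0.005 m and y of board_red in the frame of bay_red between -0.005 and 0.005 m and z of board_red in the frame of bay_red between -0.003 and 0.003 m and x of contacts_red in the frame of bay_red below -0.04 m and x of board_black in the frame of bay_black between -0.005 and 0.005 m and y of board_black in the frame of bay_black between -0.005 and 0.005 m and z of board_black in the frame of bay_black between -0.003 and 0.003 m and x of contacts_black in the frame of bay_black below -0.04 m and linear speed of each of board_blue, board_yellow, board_red, board_black below 0.02 m/s); the robot touches nothing.
It fails at once if the glue bottle is knocked over or shoved more than 3 cm (distance of glue_bottle from where it was at the start of the episode above 0.03 m or angle between glue_bottle's own z axis and vertical above 0.5 rad).
It fails at once if the battery pack is knocked over or shoved more than 3 cm (distance of battery_pack from where it was at the start of the episode above 0.03 m or angle between battery_pack's own z axis and vertical above 0.5 rad).
It fails at once if the white flange is knocked over or shoved more than 3 cm (distance of stem_flange from where it was at the start of the episode above 0.03 m or angle between stem_flange's own z axis and vertical above 0.5 rad).
Of board_blue, board_yellow, board_red, board_black only 3 to 4 are there at a start; the rules pass over those that are not, and their reading is None.
At some moment in a run one of board_blue, board_yellow, board_red, board_black may be knocked a few centimetres aside while the robot is not near it.
Once in a run the grip may slacken for a moment while it holds something.
It also fails if it takes over 210 s, if anything falls off the work surface, if the arm or the gripper's body presses on something with over 40 N, if the wrist force passes 120 N, or if a joint passes its speed limit or range.

### The arm

A 6-joint arm with a two-finger parallel gripper is mounted at the origin on a cart in front of the work surface, level with it; the furniture and walls round the work are solid. World frame = base frame: x ahead of the robot, y to its left, z up, the work surface at z = 0. Lengths are in m, angles in rad, forces in N, time in s.
With the tool pointing down it reaches from about 0.325 to 0.775 m from the base axis. Payload 5.5 kg.
Tool frame: the origin (TCP) lies midway between the tips of the shut fingers; the grasp point (between the pads) lies arm.grip_point_offset behind it (arm.grip_point_offset is the distance from the TCP to the grasp point, in m); x points along the fingers, z is the direction in which the jaws open and shut, and the axes are right-handed (so a half turn about x gives the same grasp; the last joint's range is limited). The gripper opens to 85 mm and grips with 20 to 120 N. Pads are 22 mm wide; open, the fingers measure 114 mm over their backs; the gripper's body (76 mm by 85 mm) begins 54 mm behind the grasp point. The pads swing forward as they close: fully open they stand 13 mm farther back than shut.
Start: joints at [1.17, 0.091, 1.231, -0, 1.82, -0.057], TCP at [0.202, 0.565, 0.231] pointing down, gripper open.
Joint ranges: [-2.87, 2.87], [-0.86, 2.18], [0.17, 2.46], [-1.51, 4.65], [0.06, 2.69], [-2.65, 2.65]. Speed limits (rad/s): [2.57, 2.57, 3.01, 3.14, 3.14, 3.14].

### API

Orientations are given as [roll, pitch, yaw] about the fixed x, y, z axes, in that order (R = Rz(yaw) Ry(pitch) Rx(roll)).
In Python, from rig import arm, read_camera, nets gives the robot as it stands.
- The arm moves only by the shell command python3 -m inch 'ROWS' [OPENING] [FORCE]. ROWS is JSON, a list of rows, each a list of 2 entries, a list of its own where there are three numbers: the shift along the tool's x, y, z scaled (see below), then the turn about the tool's x scaled (see below). In form: [[[tx, ty, tz], turn], ...]. A call has exactly 5 rows; each row shifts and turns the pose as measured when the row begins, along the tool's axes as they then stand; what a row does not reach is not made up. The controller multiplies each number of a shift by 0.5 m and each number of a turn by 180 degrees. A row lasts 1/12 s, in which the tool goes at most 41.7 mm and 7.16 degrees, less where a joint would pass 70% of its speed; a pose out of reach is approached as far as the arm can. A call with a number of a shift or a turn outside -1 to 1 is refused whole. A call with a gripper value outside its range is refused whole. OPENING is the opening, from -1 (shut) to 1 (fully open), so that 0 is half open, set as the call begins (- or left out, the last holds). The fingers move at their own pace and stop on an object; FORCE is the grip in N (left out, the last holds). Time passes only in rows, so rows that do not move let the fingers close, or fill a call up. It gives the time, the measured TCP pose, the force and the opening at its end, in the units of the state.
- arm.observe(): the state, without advancing time (a new reading comes with each control period).
- read_camera(name): name is "side" or "top" or "wrist"; returns a dict with "img" (400x640x3 uint8, blue, green, red), "K" (3x3 intrinsics, pixels), "eye" and "orientation" of the camera in the world; the wrist camera has in their place "T_tool_cam" (4x4, takes a point from camera to tool coordinates, whose origin is the TCP and whose axes are the tool frame's). Camera axes: x right, y down, z forward; pixel columns grow to the right and rows downward; lengths in m; the calibration is good to about 2 mm. A picture is of the moment at which its call begins: read the wrist's pose just before it. There is no depth.
- arm.close_job(): hands the job in, once; it reports no verdict.
Trained networks look in the newest picture that a camera, given by its name, has taken for a name from the list of things; names that differ only in an ending like _2 or _b are one class to them, and where a whole thing is asked for, a point or a joint stands for the part that bears it (a point fixed in the world has none). Each returns a list of dicts, best first, with "score" (0 to 1); they miss things now and then, are a little off and sometimes report something else, mostly with a low value. They report only what shows in the picture. A call takes as long as a camera call. They do not tell look-alikes from the thing itself.
- nets.find_in(camera, thing): "centre" ([x, y, z] in m, in the coordinates of the camera as it stood for that picture, good to about 4 mm: the middle of the surface that is visible of it).
- nets.tip_of(camera, thing): "centre" ([x, y, z] in m, in the coordinates of the camera as it stood for that picture, good to about 4 mm: a listed point, or the origin of a listed thing).
The state is a dict: "clock": time; "joints": joint angles; "qvel": joint speeds; "tau": joint torques, N m; "tool_pos": TCP position; "orientation": TCP orientation; "contact_force": force on the tool from outside, world axes, zero at the start; "moment": the same for the moment, N m; "opening": finger opening in m.
Only numpy, scipy, OpenCV 4.12 (cv2) and the standard library are available. Lean on these libraries where they do the work, as an engineer would, in place of code of your own. Each camera call takes 0.05 s, during which the arm holds its last target.

## Working session

There is one attempt and no reset: what is moved stays moved. The work goes in short steps, Python scripts to look and compute and a shell command to move; the robot and the scene stay as the last step left them, time stands still between calls to the robot, and variables do not carry over. Pictures are saved under pics/ and viewed, and the job is handed in when it is done.

```bash
ls; mkdir -p pics
python3 - <<'E'
from rig import arm, read_camera, nets
import cv2
print(arm.observe(), arm.grip_point_offset)
for n in ("side","top","wrist"):
    c=read_camera(n); cv2.imwrite(f"pics/{n}0.png",c["img"])
    print(n,{k:v for k,v in c.items() if k!="img"})
E
```

```text
pics
{'clock': 0.0, 'joints': array([ 1.17034130e+00,  9.19207501e-02,  1.23189769e+00, -5.43912077e-06,
        1.81976849e+00, -5.67231017e-02]), 'qvel': array([ 8.54487196e-06, -9.42161345e-04,  8.85718685e-05,  1.82421981e-03,
       -4.71065411e-04, -2.07783002e-03]), 'tau': array([ 3.93742930e-04, -4.58704627e+01, -4.18045163e+01, -2.07905496e-04,
        1.11032487e-02,  3.00914996e-05]), 'tool_pos': array([0.20211233, 0.56464606, 0.23010712]), 'orientation': array([ 3.08751414,  1.56880203, -1.9686081 ]), 'contact_force': array([-0.3145469 , -0.18658016, -0.63883854]), 'moment': array([ 0.00639065, -0.03410468, -0.01455617]), 'opening': 0.08552955927187318} 0.0187
side {'K': array([[371.47780907,   0.        , 319.68899659],
       [  0.        , 371.47780907, 199.38795184],
       [  0.        ,   0.        ,   1.        ]]), 'eye': array([0.39058714, 0.96878454, 0.45878536]), 'orientation': array([-1.96525039,  0.00929068, -3.0230698 ])}
top {'K': array([[490.47916217,   0.        , 324.43217926],
       [  0.        , 490.47916217, 203.59142313],
       [  0.        ,   0.        ,   1.        ]]), 'eye': array([0.33288047, 0.01694987, 1.3699125 ]), 'orientation': array([-2.98983952e+00, -2.46579106e-03, -1.59102871e+00])}
wrist {'K': array([[349.22006044,   0.        , 323.51292757],
       [  0.        , 349.22006044, 207.87370508],
       [  0.        ,   0.        ,   1.        ]]), 'T_tool_cam': array([[-3.20326302e-04, -3.19083132e-01,  9.47726676e-01,
        -1.42118204e-01],
       [-1.04865810e-03, -9.47726096e-01, -3.19083291e-01,
         8.24669925e-02],
       [ 9.99999399e-01, -1.09605203e-03, -3.10275158e-05,
         9.25109293e-04],
       [ 0.00000000e+00,  0.00000000e+00,  0.00000000e+00,
         1.00000000e+00]])}
```

View pics/top0.png

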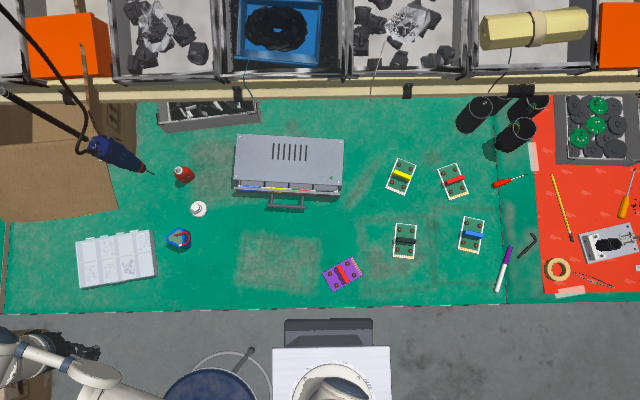

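View pics/side0.png

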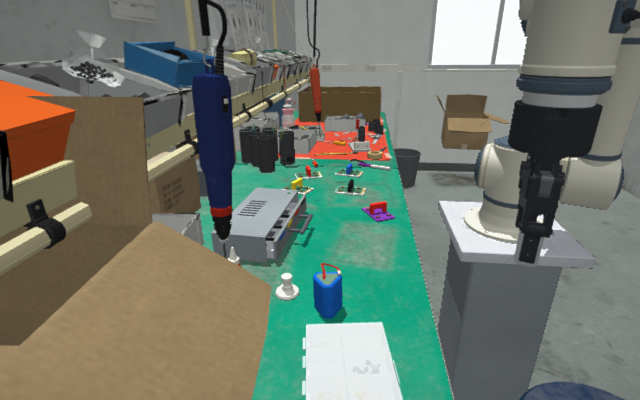

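```bash
cat > h.py <<'E'
from rig import arm, read_camera, nets
import numpy as np, cv2
from scipy.spatial.transform import Rotation as R
def Rm(rpy): return R.from_euler('xyz',rpy).as_matrix()
def cam(name):
    s=arm.observe(); c=read_camera(name)
    if name=="wrist":
        T=np.eye(4); T[:3,:3]=Rm(s['orientation']); T[:3,3]=s['tool_pos']
        T=T@c['T_tool_cam']
    else:
        T=np.eye(4); T[:3,:3]=Rm(c['orientation']); T[:3,3]=c['eye']
    return c['img'],c['K'],T
def px(K,T,p):
    q=np.linalg.inv(T)@np.r_[p,1]; q=K@q[:3]; return q[:2]/q[2]
def ray(K,T,uv,z):
    d=T[:3,:3]@np.linalg.solve(K,[uv[0],uv[1],1]); e=T[:3,3]
    return e+d*(z-e[2])/d[2]
def netp(name,T,th,f='tip_of',n=2):
    r=getattr(nets,f)(name,th)
    return [(round(x['score'],2),(T@np.r_[x['centre'],1])[:3].round(4)) for x in r[:n]]
def toolyaw():
    # direction of jaw axis (tool z) and tool y in world
    M=Rm(arm.observe()['orientation']); return M
E
python3 - <<'E'
from h import *
img,K,T=cam('top')
for t in ['cabinet','pull','bay_blue','bay_yellow','bay_red','bay_black']+[a+b for b in('blue','yellow','red','black') for a in ('board_','contacts_')]+['glue_bottle','battery_pack','stem_flange']:
    print(t,netp('top',T,t,n=3 if 'bo' in t else 1))
print(toolyaw())
cv2.imwrite('pics/topA.png',cv2.resize(img[130:300,220:500],None,fx=2.8,fy=2.8,interpolation=cv2.INTER_CUBIC))
E
```

```text
cabinet [(0.72, array([0.6561, 0.1034, 0.0027]))]
pull [(0.71, array([0.6225, 0.3947, 0.0037]))]
bay_blue [(0.79, array([0.6323, 0.2055, 0.0123]))]
bay_yellow [(0.57, array([0.6242, 0.1435, 0.0131]))]
bay_red [(0.57, array([0.6213, 0.0758, 0.0134]))]
bay_black [(0.97, array([0.6151, 0.0073, 0.0132]))]
board_blue [(0.93, array([ 4.474e-01, -4.018e-01, -2.000e-04]))]
contacts_blue [(0.65, array([ 0.3979, -0.3872,  0.0048]))]
board_yellow [(0.78, array([ 0.6211, -0.2041,  0.0013])), (0.43, array([0.4517, 0.4013, 0.0023]))]
contacts_yellow [(0.72, array([ 0.5727, -0.1895,  0.0061]))]
board_red [(0.91, array([ 0.3474, -0.0369,  0.0013])), (0.86, array([ 0.5981, -0.358 ,  0.0007])), (0.18, array([0.6278, 0.1437, 0.011 ]))]
contacts_red [(0.68, array([ 0.37  , -0.0787,  0.0009]))]
board_black [(0.91, array([ 0.4334, -0.2163,  0.0031]))]
contacts_black [(0.85, array([ 0.3873, -0.2065,  0.0025]))]
glue_bottle [(0.73, array([0.6217, 0.3943, 0.0023]))]
battery_pack [(0.84, array([0.4507, 0.4029, 0.0051]))]
stem_flange [(0.78, array([ 0.5349,  0.3633, -0.0007]))]
[[-1.05774868e-05 -9.41477152e-01  3.37076805e-01]
 [-8.64349042e-07  3.37076805e-01  9.41477152e-01]
 [-1.00000000e+00  9.66711011e-06 -4.37919032e-06]]
```

View pics/topA.png

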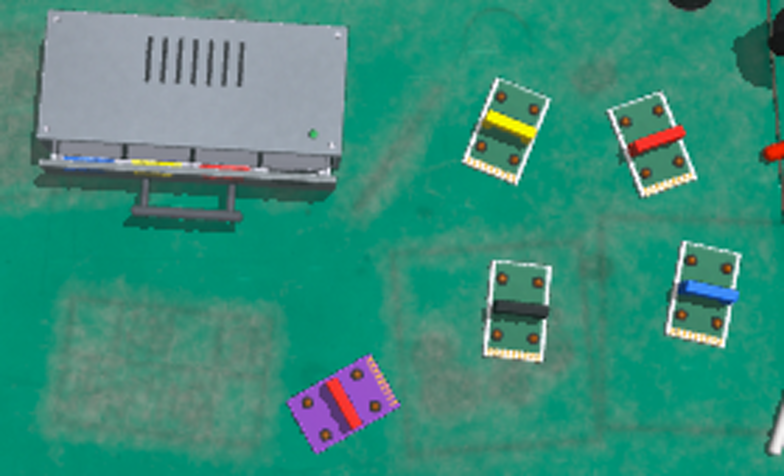

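```bash
cat >> h.py <<'E'
def jawang(M=None):
    M=toolyaw() if M is None else M
    return np.degrees(np.arctan2(M[1,2],M[0,2]))
def plan(target,ang=None,grip=True,vmax=0.036):
    """target: world pos of grasp point (grip) or TCP; ang: jaw axis world angle deg (mod 180)"""
    s=arm.observe(); M=Rm(s['orientation']); p=s['tool_pos'].copy()
    off=arm.grip_point_offset if grip else 0
    tgt=np.array(target,float)-np.array([0,0,off])
    a=jawang(M); da=0 if ang is None else (ang-a+90)%180-90
    d=tgt-p
    n=int(max(np.ceil(np.linalg.norm(d)/vmax),np.ceil(abs(da)/6.5),1))
    print('from',p.round(4),'jaw',round(a,1),'dist',d.round(4),'turn',round(da,1),'rows',n)
    rows=[]
    for i in range(n):
        t=np.radians(a+da*i/n)
        zc=np.array([np.cos(t),np.sin(t),0]); yc=np.array([-np.sin(t),np.cos(t),0])
        st=d/n
        rows.append([[round(-st[2]/.5,3),round(float(st@yc)/.5,3),round(float(st@zc)/.5,3)],round(-da/n/180,4)])
    while len(rows)%5: rows.append([[0,0,0],0])
    for i in range(0,len(rows),5): print(str(rows[i:i+5]).replace(' ','').replace('0.','.').replace('.0,','0,'))
E
python3 - <<'E'
from h import *
img,K,T=cam('top')
f=lambda u,v:(220+u/2.8,130+v/2.8)
for q in [(135,212),(241,217)]: print('bar',ray(K,T,f(*q),.038))
for q in [(44,12),(347,30),(38,138),(337,155)]: print('roof',ray(K,T,f(*q),.066))
plan([.55,.11,.16],-5)
E
```

```text
bar [0.53363138 0.16392545 0.038     ]
bar [0.52661526 0.06012815 0.038     ]
roof [0.72961187 0.24950855 0.066     ]
roof [ 0.70558717 -0.0473056   0.066     ]
roof [0.60365446 0.25441481 0.066     ]
roof [ 0.58121205 -0.03437632  0.066     ]
from [0.2023 0.5649 0.2313] jaw 70.3 dist [ 0.3477 -0.4549 -0.09  ] turn -75.3 rows 17
[[[np.float64(.011),-.057,-.037],np.float64(.0246)],[[np.float64(.011),-.059,-.032],np.float64(.0246)],[[np.float64(.011),-.062,-.027],np.float64(.0246)],[[np.float64(.011),-.063,-.023],np.float64(.0246)],[[np.float64(.011),-.065,-.018],np.float64(.0246)]]
[[[np.float64(.011),-.066,-.013],np.float64(.0246)],[[np.float64(.011),-.067,-.007],np.float64(.0246)],[[np.float64(.011),-.067,-.002],np.float64(.0246)],[[np.float64(.011),-.067,.003],np.float64(.0246)],[[np.float64(.011),-.067,.008],np.float64(.0246)]]
[[[np.float64(.011),-.066,.013],np.float64(.0246)],[[np.float64(.011),-.065,.018],np.float64(.0246)],[[np.float64(.011),-.063,.023],np.float64(.0246)],[[np.float64(.011),-.061,.028],np.float64(.0246)],[[np.float64(.011),-.059,.033],np.float64(.0246)]]
[[[np.float64(.011),-.056,.037],np.float64(.0246)],[[np.float64(.011),-.053,.041],np.float64(.0246)],[[0,0,0],0],[[0,0,0],0],[[0,0,0],0]]
```

```bash
python3 - <<'E'
s=open('h.py').read()
s=s.replace(".replace('0.','.').replace('.0,','0,')","")
s=s.replace("rows.append([[round(-st[2]/.5,3),round(float(st@yc)/.5,3),round(float(st@zc)/.5,3)],round(-da/n/180,4)])","rows.append([[round(float(-st[2]/.5),4),round(float(st@yc)/.5,4),round(float(st@zc)/.5,4)],round(float(-da/n/180),4)])")
open('h.py','w').write(s)
E
python3 -m inch '[[[0.011,-0.057,-0.037],0.0246],[[0.011,-0.059,-0.032],0.0246],[[0.011,-0.062,-0.027],0.0246],[[0.011,-0.063,-0.023],0.0246],[[0.011,-0.065,-0.018],0.0246]]' 1 
python3 -m inch '[[[0.011,-0.066,-0.013],0.0246],[[0.011,-0.067,-0.007],0.0246],[[0.011,-0.067,-0.002],0.0246],[[0.011,-0.067,0.003],0.0246],[[0.011,-0.067,0.008],0.0246]]'
python3 -m inch '[[[0.011,-0.066,0.013],0.0246],[[0.011,-0.065,0.018],0.0246],[[0.011,-0.063,0.023],0.0246],[[0.011,-0.061,0.028],0.0246],[[0.011,-0.059,0.033],0.0246]]'
python3 -c "from h import *; plan([.55,.11,.16],-4.4)"
```

```text
clock: 1.52
tool_pos: [0.3031, 0.4312, 0.2022]
orientation: [1.079, 1.568, 1.916]
contact_force: [0.6, 0.4, 0.8]
opening: 0.0851
clock: 1.93
tool_pos: [0.4072, 0.2896, 0.1737]
orientation: [0.881, 1.566, 1.313]
contact_force: [1.0, 0.5, -0.0]
opening: 0.0853
clock: 2.35
tool_pos: [0.5089, 0.1451, 0.1456]
orientation: [0.909, 1.563, 0.935]
contact_force: [0.5, 0.2, -0.1]
opening: 0.0853
from [0.5089 0.1451 0.1456] jaw 1.5 dist [ 0.0411 -0.0351 -0.0043] turn -5.9 rows 2
[[[0.0043,-0.0361,0.0402],0.0163],[[0.0043,-0.034,0.042],0.0163],[[0,0,0],0],[[0,0,0],0],[[0,0,0],0]]
```

```bash
python3 -m inch '[[[0.004,-0.036,0.02],0.0163],[[0.004,-0.034,0.02],0.0163],[[0,0,0],0],[[0,0,0],0],[[0,0,0],0]]'
python3 - <<'E'
from h import *
img,K,T=cam('wrist'); cv2.imwrite('pics/w1.png',img)
for t in ['pull','cabinet','bay_blue','bay_yellow','bay_red','bay_black']: print(t,netp('wrist',T,t,n=1))
M=toolyaw();print(M.round(4))
print(T.round(3))
E
```

```text
clock: 2.77
tool_pos: [0.5318, 0.1012, 0.139]
orientation: [1.11, 1.567, 1.015]
contact_force: [0.4, 0.1, 0.0]
opening: 0.0851
pull [(0.74, array([0.5358, 0.1171, 0.0311]))]
cabinet [(0.88, array([ 0.6588,  0.112 , -0.0034]))]
bay_blue []
bay_yellow [(0.39, array([ 0.6569,  0.1117, -0.002 ]))]
bay_red []
bay_black []
[[ 0.003   0.0932  0.9956]
 [ 0.0036  0.9956 -0.0932]
 [-1.      0.0039  0.0027]]
[[ 0.995 -0.092 -0.026  0.539]
 [-0.095 -0.945 -0.313  0.183]
 [ 0.004  0.314 -0.949  0.281]
 [ 0.     0.     0.     1.   ]]
```

View pics/w1.png

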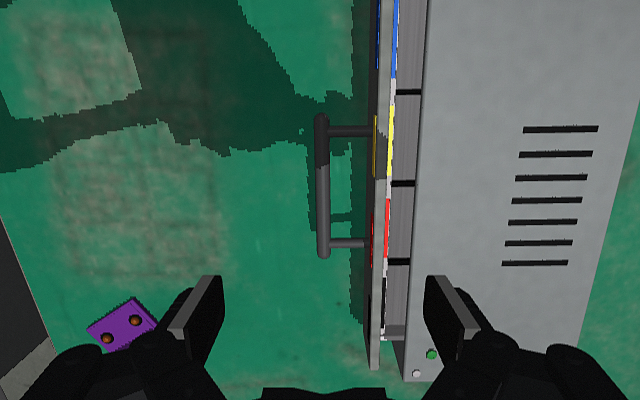

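Run:
```python
from h import *
img,K,T=cam('wrist')
a=ray(K,T,(321.5,116),.034);b=ray(K,T,(323.5,255),.034)
print(a,b,np.linalg.norm(a-b),np.degrees(np.arctan2((a-b)[1],(a-b)[0]))-90)
c=ray(K,T,(429,2),.066);d=ray(K,T,(404,382),.066); print(c,d,np.degrees(np.arctan2((c-d)[1],(c-d)[0]))-90)
c=ray(K,T,(375,2),.056);d=ray(K,T,(370,368),.056); print(c,d,np.degrees(np.arctan2((c-d)[1],(c-d)[0]))-90)
m=(a+b)/2
plan([m[0],m[1],.085],-4.5)
```

```text
[0.53672228 0.1685566  0.034     ] [0.52816176 0.06355825 0.034     ] 0.10534673893148506 -4.661018456786778
[0.60108137 0.22493984 0.066     ] [ 0.58170217 -0.03569557  0.066     ] -4.252326847785525
[0.57329191 0.22972074 0.056     ] [ 0.55681426 -0.02895559  0.056     ] -3.644810733172193
from [0.5318 0.1018 0.1393] jaw -5.4 dist [ 0.0007  0.0143 -0.073 ] turn 0.9 rows 3
[[[0.0486,0.0095,-0.0004],-0.0016],[[0.0486,0.0095,-0.0004],-0.0016],[[0.0486,0.0095,-0.0003],-0.0016],[[0,0,0],0],[[0,0,0],0]]
```

```bash
python3 -m inch '[[[0.048,0.0095,0],-0.0016],[[0.048,0.0095,0],-0.0016],[[0.04,0.0095,0],-0.0016],[[0,0,0],0],[[0,0,0],0]]' -0.42 40
python3 - <<'E'
from h import *
img,K,T=cam('wrist'); cv2.imwrite('pics/w2.png',img)
plan([.5324,.116,.034],-4.5)
E
```

```text
clock: 3.58
tool_pos: [0.5344, 0.118, 0.0722]
orientation: [0.525, 1.561, 0.449]
contact_force: [0.1, -0.0, -0.1]
opening: 0.0264
from [0.5342 0.118  0.072 ] jaw -4.3 dist [-0.0018 -0.002  -0.0567] turn -0.2 rows 2
[[[0.0567,-0.0021,-0.0016],0.0004],[[0.0567,-0.0021,-0.0016],0.0004],[[0,0,0],0],[[0,0,0],0],[[0,0,0],0]]
```

View pics/w2.png

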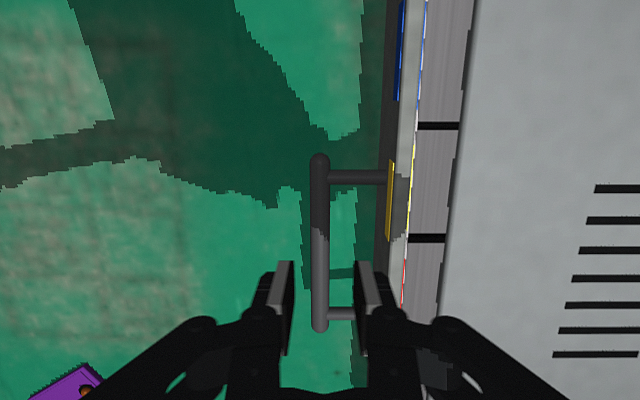

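```bash
python3 -m inch '[[[0.0283,-0.001,-0.0008],0],[[0.0283,-0.001,-0.0008],0],[[0.0283,-0.001,-0.0008],0],[[0.0283,-0.001,-0.0008],0],[[0,0,0],0]]'
python3 -m inch '[[[0,0,0],0],[[0,0,0],0],[[0,0,0],0],[[0,0,0],0],[[0,0,0],0]]' -1 40
python3 -c "
from h import *
print(jawang())"
```

```text
clock: 4.05
tool_pos: [0.5369, 0.1159, 0.0185]
orientation: [0.349, 1.551, 0.272]
contact_force: [-1.1, -0.6, -1.1]
opening: 0.025
clock: 4.47
tool_pos: [0.5365, 0.1158, 0.0188]
orientation: [0.394, 1.552, 0.317]
contact_force: [-0.0, 0.9, -5.9]
opening: 0.0094
-4.428599254225203
```

```bash
python3 -m inch '[[[0,0,-0.02],0],[[0,0,-0.04],0],[[0,0,-0.04],0],[[0,0,-0.04],0],[[0,0,-0.03],0]]'
python3 -m inch '[[[0,0,-0.02],0],[[0,0,-0.02],0],[[0,0,-0.01],0],[[0,0,-0.01],0],[[0,0,-0.01],0]]'
python3 -c "
from h import *
M=toolyaw();print(M.round(4))"
```

```text
clock: 4.88
tool_pos: [0.4565, 0.1221, 0.0188]
orientation: [0.276, 1.537, 0.197]
contact_force: [3.2, 0.9, -5.6]
opening: 0.0091
clock: 5.3
tool_pos: [0.4303, 0.1242, 0.019]
orientation: [0.173, 1.505, 0.093]
contact_force: [32.7, 1.4, -28.4]
opening: 0.0092
[[ 0.0655  0.0793  0.9947]
 [ 0.0061  0.9968 -0.0798]
 [-0.9978  0.0113  0.0648]]
```

```bash
python3 -m inch '[[[0,0,0],0],[[0,0,0],0],[[0,0,0],0],[[0,0,0],0],[[0,0,0],0]]' -0.4
python3 -c "
from h import *
M=toolyaw();print(M.round(4))"
```

```text
clock: 5.72
tool_pos: [0.4342, 0.1242, 0.0236]
orientation: [0.173, 1.495, 0.093]
contact_force: [0.2, 0.4, 0.2]
opening: 0.0259
[[ 0.0759  0.0798  0.9939]
 [ 0.0071  0.9967 -0.0806]
 [-0.9971  0.0131  0.0751]]
```

```bash
python3 -m inch '[[[-0.05,0,0.004],0],[[-0.07,0,0.005],0],[[-0.07,0,0.005],0],[[-0.04,0,0.003],0],[[0,0,0],0]]'
python3 -c "
from h import *
M=toolyaw();print(M.round(4))
s=open('h.py').read()
i=s.index('    rows=[]\n    for i in range(n):')
j=s.index('    while len(rows)%5')
s=s[:i]+'''    rows=[]
    for i in range(n):
        # axes as they will stand: current rotation turned about tool x
        Mi=M@R.from_euler('x',-da*i/n,degrees=True).as_matrix()
        v=Mi.T@(d/n)/.5
        rows.append([[round(float(q),4) for q in v],round(float(-da/n/180),4)])
'''+s[j:]
s=s.replace('tgt=np.array(target,float)-np.array([0,0,off])','tgt=np.array(target,float)+M[:,0]*off')
open('h.py','w').write(s)
"
python3 -c "
from h import *
plan([.45,-.11,.06],-4.5,grip=False)"
```

```text
clock: 6.13
tool_pos: [0.4317, 0.1225, 0.1424]
orientation: [0.17, 1.502, 0.09]
contact_force: [0.0, -0.0, -0.2]
opening: 0.0253
[[ 0.0687  0.0794  0.9945]
 [ 0.0062  0.9968 -0.08  ]
 [-0.9976  0.0116  0.068 ]]
from [0.4317 0.1225 0.1424] jaw -4.6 dist [ 0.0183 -0.2325 -0.0824] turn 0.1 rows 7
[[[0.0234,-0.0661,0.0089],-0.0001],[[0.0234,-0.0661,0.0089],-0.0001],[[0.0234,-0.0661,0.0089],-0.0001],[[0.0234,-0.0661,0.0089],-0.0001],[[0.0234,-0.0661,0.0089],-0.0001]]
[[[0.0234,-0.0661,0.0088],-0.0001],[[0.0234,-0.0661,0.0088],-0.0001],[[0,0,0],0],[[0,0,0],0],[[0,0,0],0]]
```

```bash
python3 -m inch '[[[0.002,-0.066,0.006],0],[[0.002,-0.066,0.006],0],[[0.002,-0.066,0.006],0],[[0.002,-0.066,0.006],0],[[0.002,-0.066,0.006],0]]' 1
python3 -m inch '[[[0.02,-0.066,0.006],0],[[0.04,-0.06,0.006],0],[[0.05,0,0],0],[[0.04,0,0],0],[[0,0,0],0]]' 1
python3 - <<'E'
from h import *
print(toolyaw().round(3))
img,K,T=cam('top')
cv2.imwrite('pics/topB.png',cv2.resize(img[130:300,220:500],None,fx=2.8,fy=2.8,interpolation=cv2.INTER_CUBIC))
E
```

```text
clock: 6.55
tool_pos: [0.4351, -0.0417, 0.1372]
orientation: [0.217, 1.497, 0.152]
contact_force: [0.2, -0.2, -0.3]
opening: 0.0841
clock: 6.97
tool_pos: [0.4407, -0.1144, 0.0571]
orientation: [0.191, 1.498, 0.117]
contact_force: [-1.0, 1.5, 0.3]
opening: 0.0855
[[ 0.072  0.074  0.995]
 [ 0.008  0.997 -0.075]
 [-0.997  0.014  0.072]]
```

View pics/topB.png

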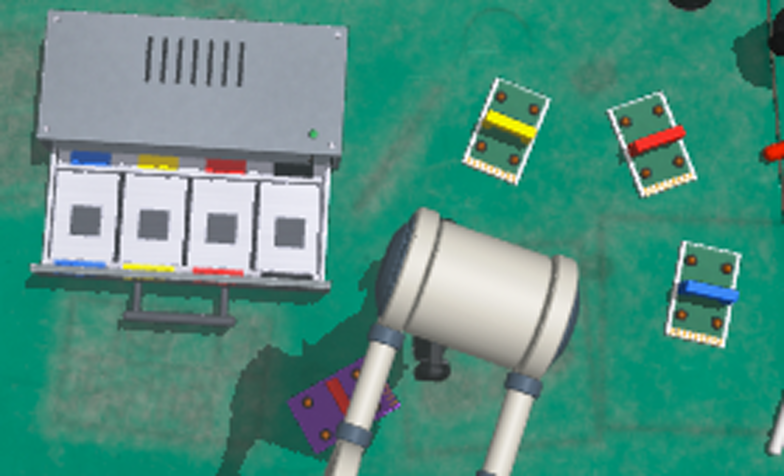

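```bash
python3 -m inch '[[[0.04,0,0.003],0],[[0.04,0,0.003],0],[[0.02,0,0.001],0],[[0.016,0,0.001],0],[[0.016,0,0.001],0]]' 1
python3 -c "
from h import *
print(toolyaw().round(3))"
```

```text
clock: 7.43
tool_pos: [0.4549, -0.1135, -0.0014]
orientation: [0.141, 1.487, 0.07]
contact_force: [0.6, 0.7, 0.2]
opening: 0.0853
[[ 0.083  0.07   0.994]
 [ 0.006  0.997 -0.071]
 [-0.997  0.012  0.082]]
```

```bash
python3 -m inch '[[[0.012,0,0],0],[[0.012,0,0],0],[[0.012,0,0],0],[[0.012,0,0],0],[[0.01,0,0],0]]' 1
python3 -c "
from h import *
print(toolyaw().round(3))"
```

```text
clock: 7.85
tool_pos: [0.4564, -0.1132, -0.0099]
orientation: [0.138, 1.496, 0.07]
contact_force: [-16.7, 4.0, 25.9]
opening: 0.0854
[[ 0.075  0.068  0.995]
 [ 0.005  0.998 -0.068]
 [-0.997  0.01   0.074]]
```

```bash
python3 -m inch '[[[0.01,0,0.01],0],[[0.01,0,0.01],0],[[0.01,0,0.01],0],[[0.01,0,0.01],0],[[0.01,0,0.01],0]]' 1
python3 -c "
from h import *
print(toolyaw().round(3))"
python3 -m inch '[[[0.01,0,0.01],0],[[0.01,0,0.01],0],[[0.01,0,0.01],0],[[0.01,0,0.01],0],[[0.01,0,0.01],0]]' 1
python3 -c "
from h import *
print(toolyaw().round(3))"
```

```text
clock: 8.27
tool_pos: [0.4936, -0.1177, -0.0087]
orientation: [0.032, 1.473, -0.034]
contact_force: [3.6, -0.7, 17.1]
opening: 0.0855
[[ 0.097  0.066  0.993]
 [-0.003  0.998 -0.066]
 [-0.995  0.003  0.097]]
clock: 8.68
tool_pos: [0.5341, -0.1228, -0.0073]
orientation: [-0.037, 1.446, -0.102]
contact_force: [6.1, -1.5, 15.8]
opening: 0.0854
[[ 0.124  0.065  0.99 ]
 [-0.013  0.998 -0.063]
 [-0.992 -0.005  0.125]]
```

```bash
cat > t.py <<'E'
from h import *
M=toolyaw(); s=arm.observe(); print('toolx',M[:,0].round(4),'jaw',round(jawang(M),2),'v',abs(s['qvel']).max().round(4))
E
python3 t.py
python3 -m inch '[[[-0.05,0,0.006],0],[[-0.05,0,0.006],0],[[-0.05,0,0.006],0],[[0,0,0],0],[[0,0,0],0]]' 1; python3 t.py
python3 -m inch '[[[0,0,0],0],[[0,0,0],0],[[0,0,0],0],[[0,0,0],0],[[0,0,0],0]]' 1; python3 t.py
python3 -m inch '[[[0.01,0,-0.06],0],[[0.01,0,-0.06],0],[[0.01,0,-0.06],0],[[0,0,0],0],[[0,0,0],0]]' 1; python3 t.py
```

```text
toolx [ 0.1242 -0.0127 -0.9922] jaw -3.67 v 0.2327
clock: 9.1
tool_pos: [0.5368, -0.1224, 0.0755]
orientation: [-0.046, 1.44, -0.109]
contact_force: [-0.2, 0.4, -0.7]
opening: 0.0855
toolx [ 0.13   -0.0142 -0.9914] jaw -3.58 v 0.0619
clock: 9.52
tool_pos: [0.5363, -0.1221, 0.0735]
orientation: [-0.043, 1.442, -0.106]
contact_force: [0.3, -0.6, -0.2]
opening: 0.0854
toolx [ 0.1282 -0.0136 -0.9917] jaw -3.56 v 0.0127
clock: 9.93
tool_pos: [0.443, -0.1152, 0.0386]
orientation: [-0.019, 1.453, -0.081]
contact_force: [0.3, 0.1, 0.5]
opening: 0.0851
toolx [ 0.117  -0.0095 -0.9931] jaw -3.55 v 0.0913
```

```bash
python3 -m inch '[[[-0.07,0,0.009],0],[[-0.07,0,0.009],0],[[-0.05,0,0.006],0],[[0,0,0],0],[[0,0,0],0]]' -1; python3 t.py
python3 -c "
from h import *
plan([.545,.07,.12],-4.4,grip=False)"
```

```text
clock: 10.35
tool_pos: [0.4439, -0.1145, 0.1351]
orientation: [-0.0, 1.459, -0.063]
contact_force: [-0.0, -0.4, -0.4]
opening: 0.0255
toolx [ 0.111  -0.007  -0.9938] jaw -3.58 v 0.0767
from [ 0.4439 -0.1145  0.1351] jaw -3.6 dist [ 0.1011  0.1845 -0.0151] turn -0.8 rows 6
[[[0.0083,0.0635,0.029],0.0008],[[0.0083,0.0636,0.0289],0.0008],[[0.0083,0.0636,0.0287],0.0008],[[0.0083,0.0637,0.0286],0.0008],[[0.0083,0.0638,0.0284],0.0008]]
[[[0.0083,0.0638,0.0283],0.0008],[[0,0,0],0],[[0,0,0],0],[[0,0,0],0],[[0,0,0],0]]
```

```bash
python3 -m inch '[[[0.008,0.0635,0.029],0.001],[[0.008,0.0636,0.029],0.001],[[0.008,0.0636,0.0287],0.001],[[0.008,0.0637,0.0286],0.001],[[0.008,0.064,0.0284],0.001]]' -1; python3 t.py
python3 -m inch '[[[0.01,0.05,0.02],0],[[0.03,0,-0.004],0],[[0.03,0,-0.004],0],[[0.03,0,-0.004],0],[[0.02,0,-0.003],0]]' -1; python3 t.py
python3 -c "
from h import *
img,K,T=cam('wrist'); cv2.imwrite('pics/w3.png',img)"
```

```text
clock: 10.77
tool_pos: [0.5337, 0.0374, 0.1224]
orientation: [-0.021, 1.455, -0.113]
contact_force: [0.0, -0.5, 0.4]
opening: -0.0002
toolx [ 0.1143 -0.013  -0.9934] jaw -5.28 v 0.8369
clock: 11.18
tool_pos: [0.5502, 0.0724, 0.0564]
orientation: [0.003, 1.457, -0.079]
contact_force: [0.7, -0.1, -0.0]
opening: -0.0001
toolx [ 0.113  -0.009  -0.9936] jaw -4.69 v 0.2397
```

View pics/w3.png

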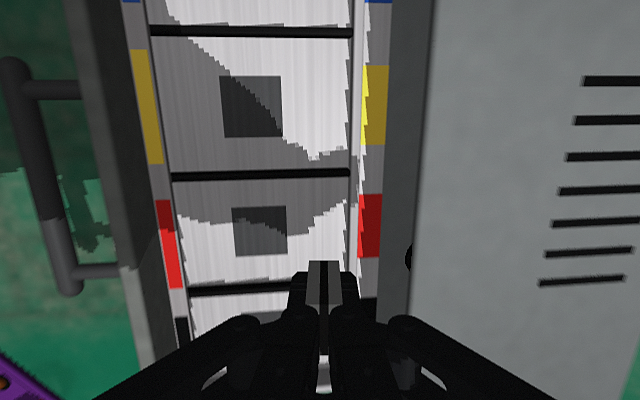

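```bash
python3 -m inch '[[[0.015,0,0.015],0],[[0.01,0,0.015],0],[[0,0,0.01],0],[[0,0,0.01],0],[[0,0,0.01],0]]' -1; python3 t.py
python3 -m inch '[[[0,0,0.01],0],[[0,0,0.01],0],[[0,0,0.01],0],[[0,0,0.01],0],[[0,0,0.01],0]]' -1; python3 t.py
```

```text
clock: 11.65
tool_pos: [0.5778, 0.0694, 0.0412]
orientation: [-0.011, 1.473, -0.093]
contact_force: [-31.7, 2.4, 15.8]
opening: -0.0001
toolx [ 0.097  -0.0091 -0.9952] jaw -4.73 v 0.1834
clock: 12.07
tool_pos: [0.5761, 0.0695, 0.0422]
orientation: [-0.17, 1.545, -0.252]
contact_force: [-26.2, 0.5, 11.2]
opening: -0.0001
toolx [ 0.0245 -0.0063 -0.9997] jaw -4.64 v 0.1824
```

```bash
python3 -m inch '[[[0,0,0.01],0],[[0,0,0.008],0],[[0,0,-0.02],0],[[0,0,-0.02],0],[[0,0,0],0]]' -1; python3 t.py
python3 -m inch '[[[-0.05,0,-0.01],0],[[-0.06,0,0],0],[[-0.05,0,0],0],[[-0.01,0,0],0],[[0,0,0],0]]' -1; python3 t.py
```

```text
clock: 12.48
tool_pos: [0.5554, 0.0709, 0.0446]
orientation: [-1.899, 1.565, -1.98]
contact_force: [-0.1, -0.6, 0.2]
opening: -0.0002
toolx [-0.0023 -0.0053 -1.    ] jaw -4.64 v 0.0319
clock: 12.9
tool_pos: [0.5517, 0.0711, 0.1339]
orientation: [-1.03, 1.565, -1.112]
contact_force: [-0.8, -0.1, -0.3]
opening: 0.0002
toolx [ 0.0027 -0.0055 -1.    ] jaw -4.69 v 0.0359
```

```bash
python3 -c "
from h import *
plan([.50,-.03,.25],-4.4,grip=False)"
```

```text
from [0.5517 0.0711 0.1339] jaw -4.7 dist [-0.0517 -0.1011  0.1161] turn 0.3 rows 5
[[[-0.0463,-0.0422,-0.0172],-0.0003],[[-0.0463,-0.0422,-0.0172],-0.0003],[[-0.0463,-0.0422,-0.0172],-0.0003],[[-0.0463,-0.0422,-0.0173],-0.0003],[[-0.0463,-0.0422,-0.0173],-0.0003]]
```

```bash
python3 -m inch '[[[-0.046,-0.042,-0.017],0],[[-0.046,-0.042,-0.017],0],[[-0.046,-0.042,-0.017],0],[[-0.046,-0.042,-0.017],0],[[-0.046,-0.042,-0.017],0]]' 1
python3 -m inch '[[[0,0,0],0],[[0,0,0],0],[[0,0,0],0],[[0,0,0],0],[[0,0,0],0]]' 1; python3 t.py
python3 - <<'E'
from h import *
img,K,T=cam('wrist'); cv2.imwrite('pics/w4.png',img)
for t in ['bay_blue','bay_yellow','bay_red','bay_black']: print(t,netp('wrist',T,t,n=2))
E
```

```text
clock: 13.32
tool_pos: [0.4986, -0.0297, 0.2414]
orientation: [-2.705, 1.56, -2.78]
contact_force: [-0.4, -0.0, 0.6]
opening: 0.0607
clock: 13.73
tool_pos: [0.4995, -0.033, 0.242]
orientation: [-2.273, 1.563, -2.354]
contact_force: [-0.1, -1.1, -0.1]
opening: 0.0858
toolx [-0.0056 -0.0056 -1.    ] jaw -4.62 v 0.0197
bay_blue []
bay_yellow [(0.68, array([0.5185, 0.08  , 0.0067])), (0.41, array([ 0.3869, -0.1986,  0.0017]))]
bay_red [(0.73, array([0.5221, 0.0844, 0.0101]))]
bay_black [(0.82, array([0.5138, 0.0138, 0.0066]))]
```

View pics/w4.png

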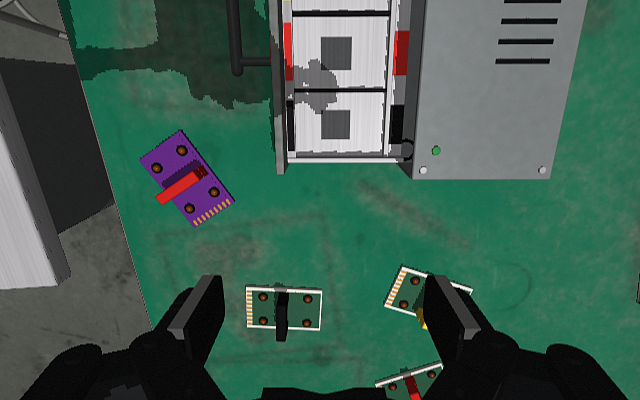

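Run:
```python
from h import *
img,K,T=cam('wrist')
def sq(img,box):
    x0,y0,x1,y1=box; g=cv2.cvtColor(img,cv2.COLOR_BGR2GRAY)[y0:y1,x0:x1]
    m=((g<125)&(g>50)).astype('u1'); n,l,st,ce=cv2.connectedComponentsWithStats(m)
    return [(tuple((ce[i]+[x0,y0]).round(1)),st[i][2:].tolist()) for i in range(1,n) if st[i,4]>40]
W=[ray(K,T,(336,53),.0125),ray(K,T,(335,124.5),.0125)]
print('wrist red,black',W[0].round(4),W[1].round(4),np.linalg.norm(W[0]-W[1]))
img,K,T=cam('top')
I=cv2.imread('pics/topB.png')
P=[]
for q in [(85,220),(153,224),(221,228),(290,232)]:
    P.append(ray(K,T,(220+(q[0]-.9)/2.8,130+(q[1]-.9)/2.8),.0125)); print(P[-1].round(4))
d=P[0]-P[3];print(np.linalg.norm(d)/3,np.degrees(np.arctan2(d[1],d[0]))-90)
# measured boards by top
for b in('blue','yellow','red','black'): print(b,netp('top',T,'board_'+b,n=2),netp('top',T,'contacts_'+b,n=2))
# roof/cabinet expected
for n in ['glue_bottle','battery_pack']: print(netp('top',T,n,n=1))
```

```text
wrist red,black [0.5203 0.082  0.0125] [0.5144 0.0139 0.0125] 0.06829567399395013
[0.5313 0.2175 0.0125]
[0.5259 0.1497 0.0125]
[0.5206 0.0819 0.0125]
[0.5152 0.0132 0.0125]
0.06832006492292465 -4.5197882072035895
blue [(0.76, array([ 0.4459, -0.4003, -0.0027]))] [(0.91, array([ 0.3964, -0.3835,  0.0029]))]
yellow [(0.59, array([ 6.169e-01, -2.060e-01, -3.000e-04])), (0.39, array([0.5308, 0.2152, 0.0137]))] [(0.59, array([ 0.5733, -0.1859,  0.0056]))]
red [(0.78, array([ 0.6002, -0.3569,  0.0037])), (0.45, array([ 0.349 , -0.035 ,  0.0006]))] [(0.88, array([ 0.5556, -0.3691, -0.0036])), (0.5, array([ 3.663e-01, -7.740e-02, -2.000e-04]))]
black [(0.6, array([ 0.4373, -0.2118,  0.0038])), (0.4, array([ 6.266e-01,  3.947e-01, -2.000e-04]))] [(0.73, array([ 0.3874, -0.2041,  0.0016]))]
[(0.82, array([6.241e-01, 3.953e-01, 6.000e-04]))]
[(0.69, array([0.4511, 0.3989, 0.0032]))]
```

```bash
python3 -c "
from h import *
plan([.437,-.212,.12],-9,grip=False)"
```

```text
from [ 0.4995 -0.0336  0.2436] jaw -4.7 dist [-0.0625 -0.1784 -0.1236] turn -4.3 rows 7
[[[0.0357,-0.052,-0.0136],0.0034],[[0.0357,-0.0522,-0.013],0.0034],[[0.0357,-0.0523,-0.0124],0.0034],[[0.0357,-0.0524,-0.0119],0.0034],[[0.0357,-0.0526,-0.0113],0.0034]]
[[[0.0357,-0.0527,-0.0107],0.0034],[[0.0357,-0.0528,-0.0102],0.0034],[[0,0,0],0],[[0,0,0],0],[[0,0,0],0]]
```

```bash
python3 -m inch '[[[0.0357,-0.052,-0.0136],0.0034],[[0.0357,-0.0522,-0.013],0.0034],[[0.0357,-0.0523,-0.0124],0.0034],[[0.0357,-0.0524,-0.0119],0.0034],[[0.0357,-0.0526,-0.0113],0.0034]]' 1
python3 -m inch '[[[0.0357,-0.0527,-0.0107],0.0034],[[0.02,-0.04,-0.005],0.0034],[[0,0,0],0],[[0,0,0],0],[[0,0,0],0]]' 1
python3 t.py
python3 - <<'E'
from h import *
img,K,T=cam('wrist'); cv2.imwrite('pics/w5.png',img)
for t in ['board_black','contacts_black']: print(t,netp('wrist',T,t,n=2))
E
```

```text
clock: 15.0
tool_pos: [0.4577, -0.1612, 0.1576]
orientation: [-0.54, 1.56, -0.667]
contact_force: [0.4, 0.5, -0.0]
opening: 0.0854
clock: 15.42
tool_pos: [0.439, -0.2116, 0.1236]
orientation: [-1.092, 1.566, -1.248]
contact_force: [0.6, -0.6, -0.5]
opening: 0.0853
toolx [ 0.0015 -0.0045 -1.    ] jaw -8.96 v 0.0107
board_black [(0.81, array([ 4.308e-01, -2.112e-01, -2.000e-04])), (0.61, array([ 6.020e-01, -3.535e-01, -4.000e-04]))]
contacts_black [(0.6, array([ 0.3891, -0.1995,  0.0018]))]
```

View pics/w5.png

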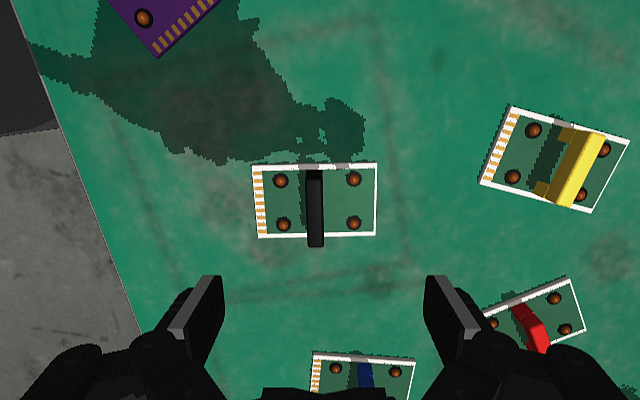

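```bash
cat >> h.py <<'E'
def plate(corn,K,T,z=.005):
    """corn: pixels in order contact/+y, far/+y, far/-y, contact/-y"""
    from scipy.optimize import least_squares
    loc=np.array([[-.048,.03],[.048,.03],[.048,-.03],[-.048,-.03]])
    Q=np.array([ray(K,T,c,z)[:2] for c in corn])
    def f(p):
        c,s=np.cos(p[2]),np.sin(p[2]); return (loc@np.array([[c,s],[-s,c]])+p[:2]-Q).ravel()
    e=(Q[1]+Q[2]-Q[0]-Q[3]); r=least_squares(f,[*Q.mean(0),np.arctan2(e[1],e[0])])
    print('sides mm',[round(1e3*np.linalg.norm(Q[i]-Q[(i+1)%4]),1) for i in range(4)],'res',np.abs(r.fun).max().round(4))
    print('centre',r.x[:2].round(4),'yaw',np.degrees(r.x[2]).round(2)); return r.x
E
python3 - <<'E'
from h import *
img,K,T=cam('wrist')
x=plate([(251.5,166),(376.5,162.5),(375.5,234.5),(259,238)],K,T)
# handle top centre check at z=.035
print(ray(K,T,(315,208.5),.035))
plan([x[0],x[1],.029],np.degrees(x[2]))
E
```

```text
sides mm [np.float64(94.8), np.float64(59.2), np.float64(94.7), np.float64(59.4)] res 0.0008
centre [ 0.4338 -0.2103] yaw -7.16
[ 0.43457963 -0.20592962  0.035     ]
from [ 0.4398 -0.2111  0.1245] jaw -8.9 dist [-0.0059  0.0007 -0.1142] turn 1.7 rows 4
[[[0.0571,0.0002,-0.0032],-0.0023],[[0.0571,0.0002,-0.0032],-0.0023],[[0.0571,0.0002,-0.0032],-0.0023],[[0.0571,0.0002,-0.0032],-0.0023],[[0,0,0],0]]
```

```bash
python3 -m inch '[[[0.05,0,-0.003],-0.0023],[[0.06,0,-0.0032],-0.0023],[[0.06,0,-0.0032],-0.0023],[[0.045,0,-0.0032],-0.0023],[[0,0,0],0]]' -0.2
python3 t.py
python3 - <<'E'
from h import *
img,K,T=cam('wrist'); cv2.imwrite('pics/w6.png',img)
plan([.4338,-.2103,.030],-7.16)
E
```

```text
clock: 16.03
tool_pos: [0.4398, -0.2093, 0.0203]
orientation: [-0.511, 1.551, -0.628]
contact_force: [0.5, 1.2, -0.1]
opening: 0.0341
toolx [ 0.016  -0.0116 -0.9998] jaw -6.7 v 0.0423
from [ 0.4408 -0.2098  0.0226] jaw -6.7 dist [-0.0066 -0.0008 -0.0113] turn -0.4 rows 1
[[[0.0224,-0.0028,-0.0134],0.0024],[[0,0,0],0],[[0,0,0],0],[[0,0,0],0],[[0,0,0],0]]
```

View pics/w6.png

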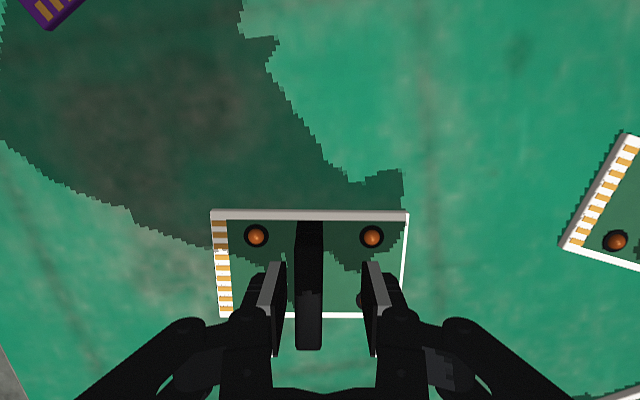

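```bash
python3 -m inch '[[[0.008,-0.001,-0.007],0.001],[[0.008,-0.001,-0.0065],0.001],[[0.006,0,0],0],[[0,0,0],0],[[0,0,0],0]]'
python3 t.py
python3 -m inch '[[[0,0,0],0],[[0,0,0],0],[[0,0,0],0],[[0,0,0],0],[[0,0,0],0]]' -1 60
python3 t.py
```

```text
clock: 16.5
tool_pos: [0.4379, -0.2112, 0.0186]
orientation: [-0.451, 1.538, -0.574]
contact_force: [-0.4, 0.4, 1.3]
opening: 0.0342
toolx [ 0.0279 -0.0181 -0.9994] jaw -7.03 v 0.0099
clock: 16.92
tool_pos: [0.4387, -0.2119, 0.0209]
orientation: [-0.448, 1.535, -0.571]
contact_force: [-0.7, -0.1, 0.3]
opening: 0.01
toolx [ 0.0303 -0.0195 -0.9994] jaw -7.06 v 0.0009
```

```bash
python3 -m inch '[[[0.005,0,-0.003],0],[[0.01,0.0,-0.003],0],[[0.012,0,-0.003],0],[[0.012,0,-0.002],0],[[0.004,0,0],0]]' -0.4
python3 t.py
python3 -m inch '[[[0.004,0,0],0],[[0.004,0,0],0],[[0.002,0,0],0],[[0,0,0],0],[[0,0,0],0]]' -1 60
python3 t.py
```

```text
clock: 17.33
tool_pos: [0.4356, -0.2124, 0.0054]
orientation: [-0.422, 1.53, -0.545]
contact_force: [-8.7, 4.3, 13.9]
opening: 0.0255
toolx [ 0.0353 -0.0214 -0.9991] jaw -7.05 v 0.0017
clock: 17.75
tool_pos: [0.4373, -0.2131, 0.0067]
orientation: [-0.412, 1.524, -0.536]
contact_force: [-0.7, 0.4, 3.3]
opening: 0.0106
toolx [ 0.0402 -0.0238 -0.9989] jaw -7.05 v 0.0074
```

```bash
python3 -m inch '[[[-0.03,0,0],0],[[-0.05,0,0],0],[[-0.06,0,0],0],[[-0.06,0,0],0],[[-0.04,0,0],0]]'
python3 -m inch '[[[0,0,0],0],[[0,0,0],0],[[0,0,0],0],[[0,0,0],0],[[0,0,0],0]]'
python3 t.py
python3 - <<'E'
from h import *
img,K,T=cam('wrist'); cv2.imwrite('pics/w7.png',img)
E
```

```text
clock: 18.17
tool_pos: [0.4272, -0.2075, 0.118]
orientation: [-0.416, 1.544, -0.539]
contact_force: [0.8, -0.2, -0.6]
opening: 0.0109
clock: 18.58
tool_pos: [0.4275, -0.2078, 0.1162]
orientation: [-0.414, 1.543, -0.538]
contact_force: [-1.1, 0.3, -1.5]
opening: 0.0113
toolx [ 0.0239 -0.0143 -0.9996] jaw -7.07 v 0.0288
```

View pics/w7.png

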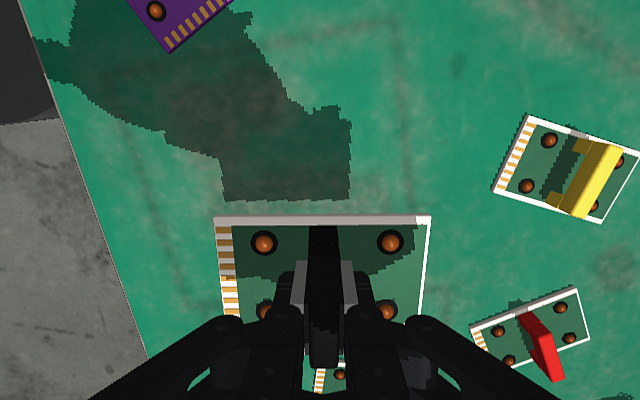

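```bash
cat >> h.py <<'E'
def held(c1,c2,xt):
    """two pixels of the +y lower edge (contact end, far end) of a held plate, at tool x = xt; gives board centre in tool y,z and yaw rel. jaw"""
    c=read_camera('wrist'); K=c['K']; T=c['T_tool_cam']
    P=[]
    for uv in (c1,c2):
        d=T[:3,:3]@np.linalg.solve(K,[uv[0],uv[1],1]); e=T[:3,3]; P.append(e+d*(xt-e[0])/d[0])
    a,b=P; L=np.linalg.norm(b-a); ang=np.degrees(np.arctan2(-(b-a)[1],(b-a)[2]))
    m=(a+b)/2; n=np.array([0,1,0]); ctr=m-n*.03
    print('len',round(L*1e3,1),'centre tool y,z mm',(ctr[1:]*1e3).round(1),'yaw board-jaw deg',round(ang,2))
    return ctr
E
python3 - <<'E'
from h import *
held((214,217),(431,216),.0067)
held((216,226),(428.5,224.5),.0017)
E
```

```text
len 98.3 centre tool y,z mm [-1.2 -0.9] yaw board-jaw deg -0.18
len 93.9 centre tool y,z mm [-3.5 -1. ] yaw board-jaw deg -0.33
```

```bash
python3 -c "
from h import *
plan([.526,.015,.11],-4.6,grip=False)"
```

```text
from [ 0.4276 -0.2079  0.1166] jaw -7.1 dist [ 0.0984  0.2229 -0.0066] turn 2.5 rows 7
[[[0.0017,0.0667,0.02],-0.002],[[0.0017,0.0665,0.0204],-0.002],[[0.0017,0.0664,0.0208],-0.002],[[0.0017,0.0663,0.0212],-0.002],[[0.0017,0.0662,0.0216],-0.002]]
[[[0.0017,0.066,0.0221],-0.002],[[0.0017,0.0659,0.0225],-0.002],[[0,0,0],0],[[0,0,0],0],[[0,0,0],0]]
```

```bash
python3 -m inch '[[[0.0,0.045,0.015],-0.002],[[0.0,0.06,0.0204],-0.002],[[0,0.0664,0.0208],-0.002],[[0.001,0.0663,0.0212],-0.002],[[0.001,0.066,0.0216],-0.002]]'
python3 -m inch '[[[0.001,0.066,0.0221],-0.002],[[0.001,0.055,0.0225],-0.002],[[0,0.025,0.005],0],[[0,0,0],0],[[0,0,0],0]]'
python3 t.py
python3 - <<'E'
from h import *
img,K,T=cam('wrist'); cv2.imwrite('pics/w8.png',img)
plan([.526,.015,.07],-4.6,grip=False)
E
```

```text
clock: 19.15
tool_pos: [0.4934, -0.0636, 0.1125]
orientation: [-0.587, 1.544, -0.691]
contact_force: [2.2, -0.5, -1.6]
opening: 0.0107
clock: 19.57
tool_pos: [0.5273, 0.0172, 0.108]
orientation: [-0.59, 1.547, -0.672]
contact_force: [-0.5, 0.2, -1.3]
opening: 0.0107
toolx [ 0.0183 -0.0145 -0.9997] jaw -4.67 v 0.0249
from [0.5271 0.017  0.1079] jaw -4.7 dist [-0.0011 -0.002  -0.0379] turn 0.1 rows 2
[[[0.0379,-0.0016,-0.0017],-0.0003],[[0.0379,-0.0016,-0.0017],-0.0003],[[0,0,0],0],[[0,0,0],0],[[0,0,0],0]]
```

View pics/w8.png

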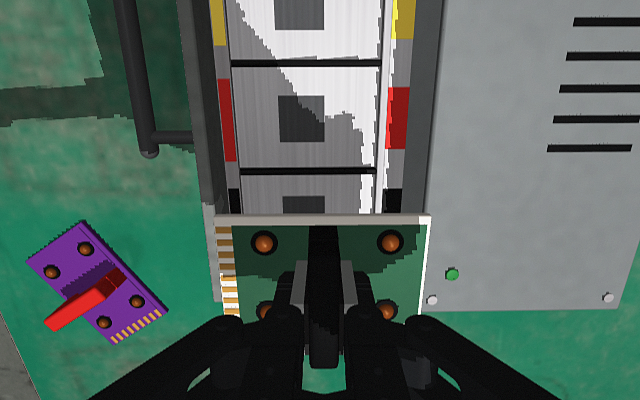

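```bash
python3 -m inch '[[[0.03,-0.0015,-0.001],0],[[0.04,-0.0015,-0.001],0],[[0.04,-0.001,-0.001],0],[[0.01,-0.001,-0.001],0],[[0,0,0],0]]'
python3 t.py
python3 - <<'E'
from h import *
img,K,T=cam('wrist'); cv2.imwrite('pics/w9.png',img)
plan([.526,.015,.03],-4.6,grip=False)
E
```

```text
clock: 20.03
tool_pos: [0.5258, 0.008, 0.0477]
orientation: [-0.571, 1.544, -0.66]
contact_force: [0.4, 0.0, -1.4]
opening: 0.0108
toolx [ 0.0213 -0.0165 -0.9996] jaw -5.06 v 0.0236
from [0.5258 0.0079 0.0479] jaw -5.1 dist [ 0.0002  0.0071 -0.0179] turn 0.5 rows 1
[[[0.0357,0.0147,-0.0016],-0.0026],[[0,0,0],0],[[0,0,0],0],[[0,0,0],0],[[0,0,0],0]]
```

View pics/w9.png

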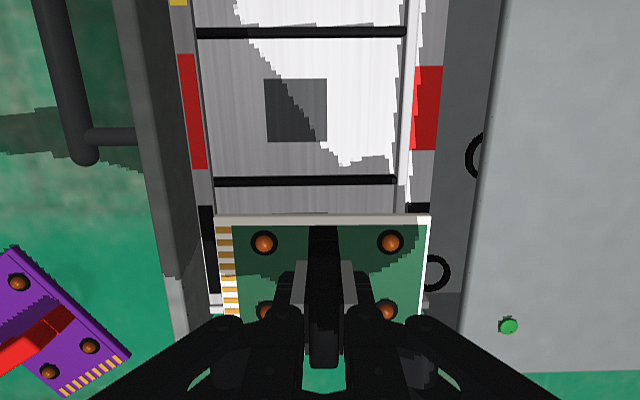

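```bash
python3 - <<'E'
from h import *
img,K,T=cam('wrist')
q=ray(K,T,(295.5,110.5),.0125); print(q, q-.0682*np.array([.0788,.9969,0]))
E
python3 -m inch '[[[0.006,0.006,0],-0.0015],[[0.006,0.006,0],-0.0015],[[0.006,0.005,0],0],[[0.004,0.002,0],0],[[0,0,0],0]]'
python3 t.py
```

```text
[0.51918088 0.08200967 0.0125    ] [0.51380672 0.01402109 0.0125    ]
clock: 20.55
tool_pos: [0.5303, 0.0179, 0.0421]
orientation: [-0.411, 1.536, -0.49]
contact_force: [-0.3, -0.1, -1.4]
opening: 0.011
toolx [ 0.0309 -0.0165 -0.9994] jaw -4.51 v 0.0082
```

```bash
python3 -m inch '[[[0.006,-0.002,-0.003],0],[[0.006,-0.002,-0.003],0],[[0.006,-0.002,-0.003],0],[[0.006,0,-0.001],0],[[0.002,0,0],0]]'
python3 t.py
cat >> h.py <<'E'
YAW=np.radians(-4.55); U=np.array([np.cos(YAW),np.sin(YAW)]); V=np.array([-np.sin(YAW),np.cos(YAW)])
BAY={'black':np.array([.5146,.0138])}
for i,k in enumerate(['red','yellow','blue']): BAY[k]=BAY['black']+V*.068*(i+1)
def inbay(b,cy,cz,xt=.0067):
    s=arm.observe(); M=Rm(s['orientation']); p=s['tool_pos']+M@np.array([xt,cy,cz])
    d=p[:2]-BAY[b]; print('board in bay mm',(1e3*np.array([d@U,d@V])).round(1),'underside above floor',round(1e3*(p[2]-.012),1),'jaw-yaw',round(jawang(M)+4.55,2))
E
python3 -c "
from h import *
inbay('black',-.0023,-.0009)"
```

```text
clock: 20.97
tool_pos: [0.5253, 0.0152, 0.0283]
orientation: [-0.405, 1.535, -0.483]
contact_force: [-0.3, -0.3, -0.9]
opening: 0.0108
toolx [ 0.0318 -0.0167 -0.9994] jaw -4.45 v 0.0235
board in bay mm [ 9.9 -0.1] underside above floor 9.6 jaw-yaw 0.1
```

```bash
python3 -m inch '[[[0.004,0,0],0],[[0.003,0,0],0],[[0.001,0,0],0],[[0,0,0],0],[[0,0,0],0]]' -0.45
python3 t.py
python3 - <<'E'
from h import *
inbay('black',-.0023,-.0009)
img,K,T=cam('wrist'); cv2.imwrite('pics/w10.png',img)
E
```

```text
clock: 21.38
tool_pos: [0.5262, 0.0149, 0.0258]
orientation: [-0.38, 1.533, -0.458]
contact_force: [0.2, 0.6, 0.2]
opening: 0.0235
toolx [ 0.034  -0.0168 -0.9993] jaw -4.47 v 0.0035
board in bay mm [10.8 -0.4] underside above floor 7.1 jaw-yaw 0.08
```

View pics/w10.png

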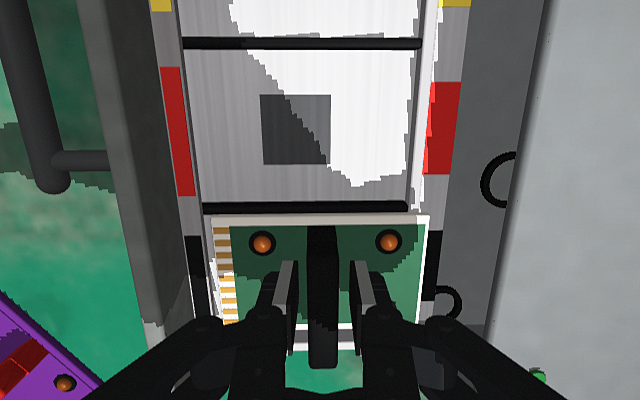

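```bash
python3 -m inch '[[[0.001,0,-0.005],0],[[0.001,0,-0.007],0],[[0.001,0,-0.007],0],[[0,0,-0.005],0],[[0,0,0],0]]'
python3 t.py
python3 - <<'E'
from h import *
inbay('black',-.0023,-.0009)
img,K,T=cam('wrist'); cv2.imwrite('pics/w11.png',img)
E
```

```text
clock: 21.85
tool_pos: [0.5156, 0.0156, 0.0252]
orientation: [-0.327, 1.527, -0.406]
contact_force: [1.4, -0.2, -0.0]
opening: 0.0232
toolx [ 0.0404 -0.0174 -0.999 ] jaw -4.48 v 0.0055
board in bay mm [ 0.2 -0.6] underside above floor 6.5 jaw-yaw 0.07
```

View pics/w11.png

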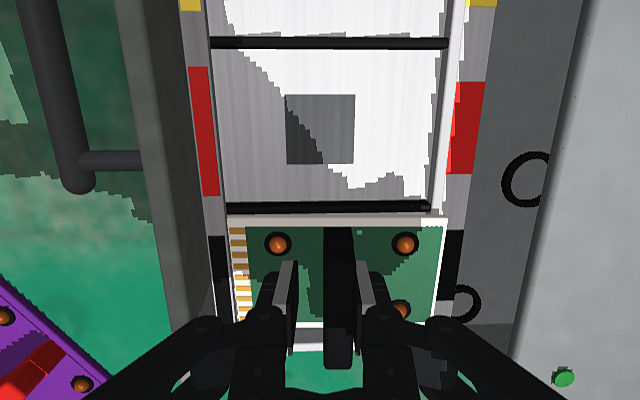

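```bash
python3 -m inch '[[[0,0,-0.005],0],[[0,0,-0.006],0],[[0,0,-0.006],0],[[0,0,-0.003],0],[[0,0,0],0]]'
python3 t.py
python3 - <<'E'
from h import *
inbay('black',-.0023,-.0009)
img,K,T=cam('wrist'); cv2.imwrite('pics/w12.png',img)
E
```

```text
clock: 22.32
tool_pos: [0.5141, 0.0149, 0.0302]
orientation: [-0.222, 1.504, -0.302]
contact_force: [1.4, -0.2, -0.8]
opening: 0.0234
toolx [ 0.064  -0.0199 -0.9978] jaw -4.53 v 0.0076
board in bay mm [-1.1 -1.3] underside above floor 11.5 jaw-yaw 0.02
```

View pics/w12.png

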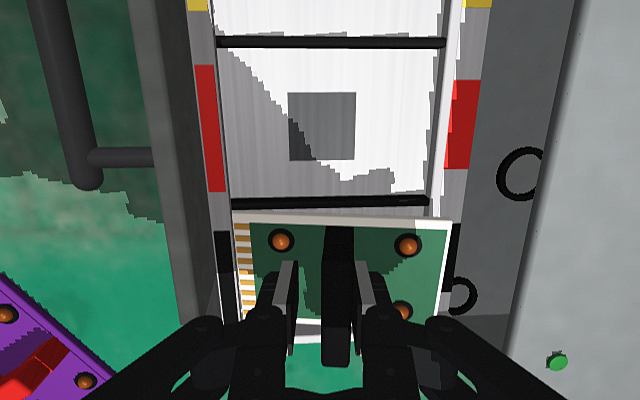

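Run:
```python
from h import *
img,K,T=cam('wrist')
cv2.imwrite('pics/w12c.png',cv2.resize(img[180:380,190:490],None,fx=2.6,fy=2.6,interpolation=cv2.INTER_CUBIC))
for z in (.014,.018,.022,.026,.03):
    a=ray(K,T,(233,222),z);b=ray(K,T,(451.5,226),z);d=(b-a)[:2]
    r=[((p[:2]-BAY['black'])@U*1e3,(p[:2]-BAY['black'])@V*1e3) for p in (a,b)]
    print(z,np.linalg.norm(d)*1e3,np.degrees(np.arctan2(d[1],d[0])),np.round(r,1))
# divider edge top
print([((ray(K,T,p,.02)[:2]-BAY['black'])@V*1e3).round(1) for p in ((235,209),(427,203),(235,198),(427,194))])
img,K,T=cam('side'); p=px(K,T,[*BAY['black'],.02]).astype(int); print(p)
cv2.imwrite('pics/sc.png',cv2.resize(img[p[1]-50:p[1]+50,p[0]-80:p[0]+80],None,fx=5,fy=5,interpolation=cv2.INTER_CUBIC))
```

```text
0.014 107.08036874107016 -7.2533970376432615 [[-43.2  24.7]
 [ 63.8  19.6]]
0.018 104.34510596330358 -7.253397037643263 [[-42.3  26.2]
 [ 61.9  21.3]]
0.022 101.60984318553702 -7.253397037643265 [[-41.5  27.8]
 [ 60.   23. ]]
0.026 98.87458040777055 -7.2533970376432535 [[-40.7  29.4]
 [ 58.1  24.7]]
0.03 96.13931763000394 -7.253397037643261 [[-39.8  30.9]
 [ 56.2  26.4]]
[np.float64(33.3), np.float64(34.1), np.float64(38.5), np.float64(38.5)]
[317 211]
```

View pics/w12c.png

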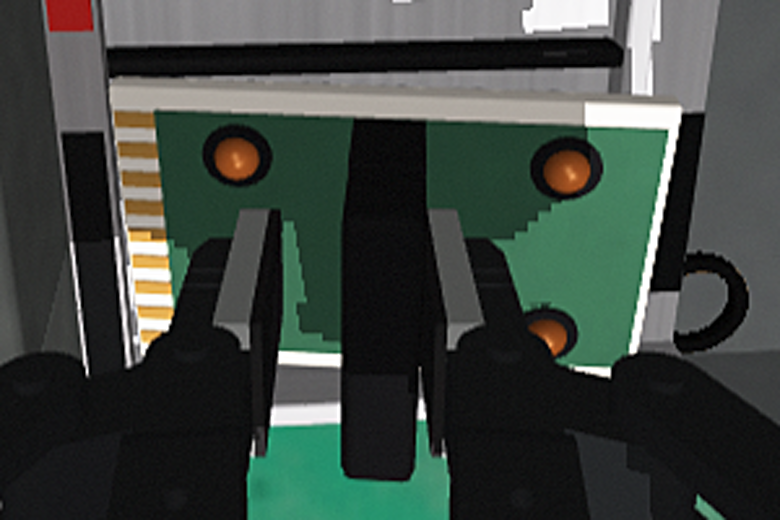

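View pics/sc.png

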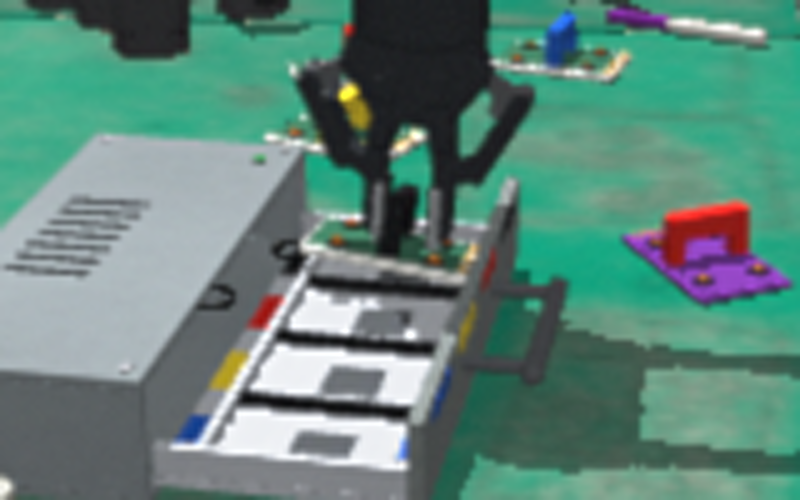

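```bash
python3 -m inch '[[[0,0,0.003],0],[[0,0,0.003],0],[[0,0,0.002],0],[[0,0,0],0],[[0,0,0],0]]' -0.2
python3 t.py
python3 - <<'E'
from h import *
inbay('black',-.0023,-.0009)
img,K,T=cam('wrist')
cv2.imwrite('pics/w13.png',img)
img,K,T=cam('side'); p=px(K,T,[*BAY['black'],.02]).astype(int); print(p)
cv2.imwrite('pics/sc2.png',cv2.resize(img[p[1]-40:p[1]+20,p[0]-40:p[0]+60],None,fx=8,fy=8,interpolation=cv2.INTER_CUBIC))
E
```

```text
clock: 22.88
tool_pos: [0.5153, 0.0149, 0.0273]
orientation: [-0.262, 1.513, -0.341]
contact_force: [-0.7, 0.3, 0.3]
opening: 0.034
toolx [ 0.0543 -0.0193 -0.9983] jaw -4.51 v 0.0074
board in bay mm [ 0.1 -1.2] underside above floor 8.6 jaw-yaw 0.04
[317 211]
```

View pics/w13.png

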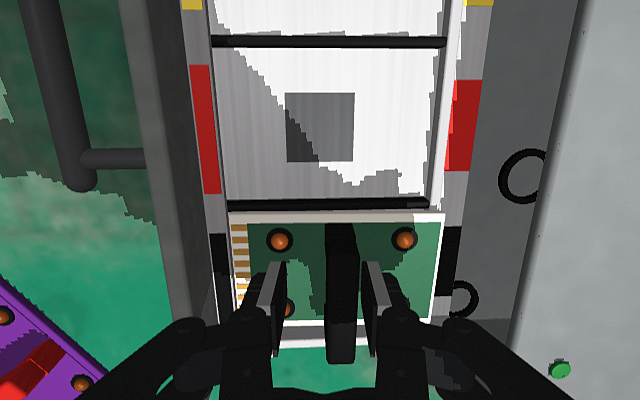

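View pics/sc2.png

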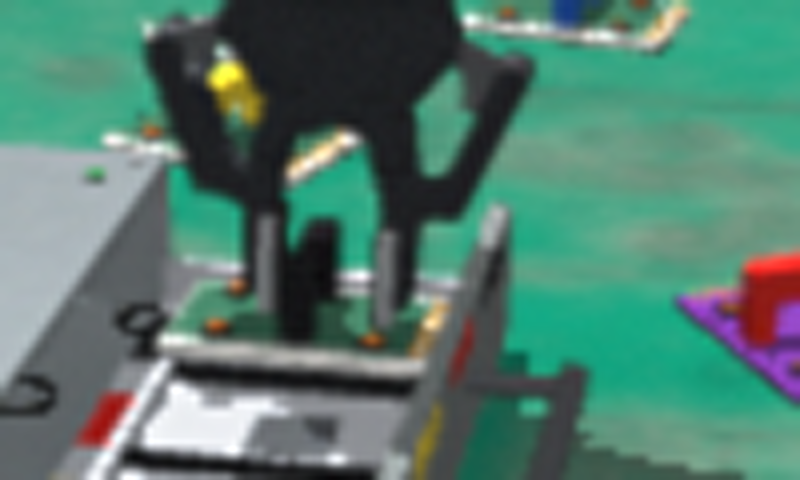

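Run:
```python
from h import *
img,K,T=cam('wrist')
cv2.imwrite('pics/w13c.png',cv2.resize(img[190:370,200:470],None,fx=2.9,fy=2.9,interpolation=cv2.INTER_CUBIC))
B=lambda uv,z:((lambda p:np.round([(p@U)*1e3,(p@V)*1e3],1))(ray(K,T,uv,z)[:2]-BAY['black']))
for z in (.012,.016,.02,.024): print(z,B((230,212),z),B((445.5,213),z))
for z in (.017,.021,.025,.029): print(z,B((231.5,223),z),B((442.5,221),z))
for z in (.02,): print('divider',B((232,208),z),B((430,206),z),'backwall',B((431,150),z),B((439,60),z))
```

```text
0.012 [-42.7  30. ] [60.7 27.2]
0.016 [-41.8  31.4] [59.  28.7]
0.02 [-40.9  32.8] [57.2 30.2]
0.024 [-40.   34.3] [55.4 31.7]
0.017 [-41.4  26.4] [57.5 25.1]
0.021 [-40.5  28. ] [55.8 26.7]
0.025 [-39.6  29.5] [54.1 28.3]
0.029 [-38.7  31.1] [52.3 29.9]
divider [-39.9  34.7] [49.5 33.8] backwall [47.3 59.5] [46.9 95.5]
```

View pics/w13c.png

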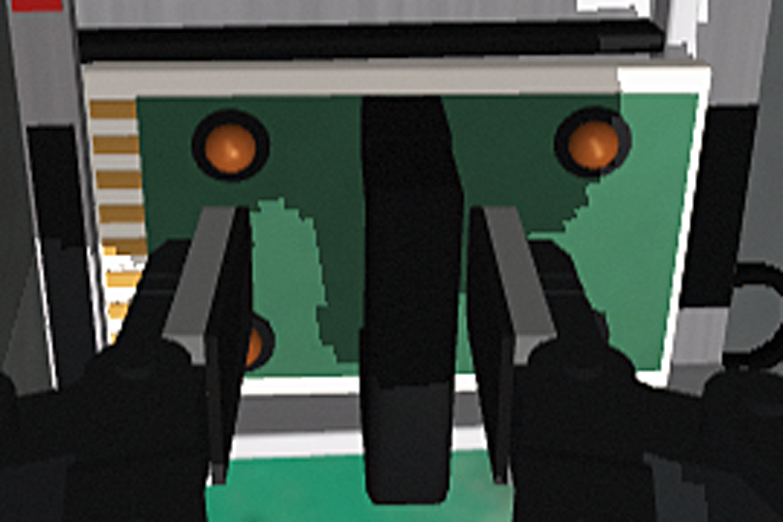

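Run:
```python
from h import *
img,K,T=cam('wrist')
cv2.imwrite('pics/w14c.png',cv2.resize(img[40:240,170:470],None,fx=2.6,fy=2.6,interpolation=cv2.INTER_CUBIC))
B=lambda uv,z:((lambda p:np.round([(p@U)*1e3,(p@V)*1e3],1))(ray(K,T,uv,z)[:2]-BAY['black']))
print(B((221,193),.026),B((211,70),.026),'sq',B((285,92),.012),B((355,162),.012))
```

```text
[-42.5  43.5] [-41.5  91.4] sq [-15.   83.3] [15.7 52.9]
```

View pics/w14c.png

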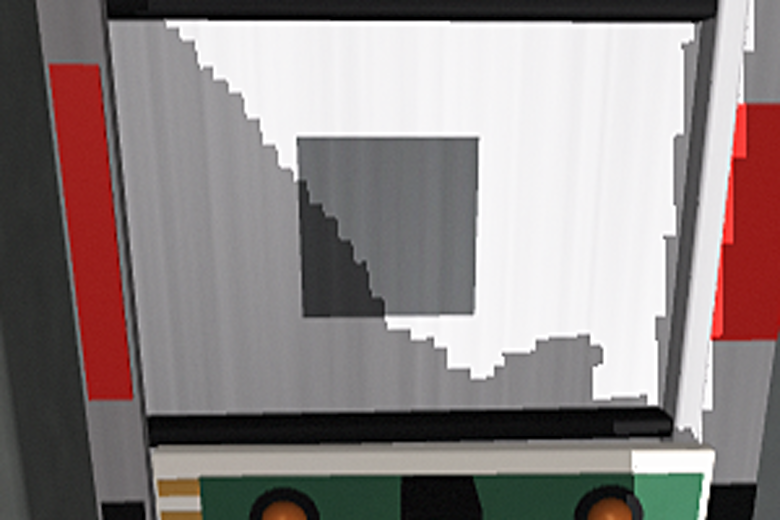

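```bash
cat >> h.py <<'E'
def pnp(corn,bay,b0=True):
    """top-surface corners contact/+y, far/+y, far/-y, contact/-y -> pose in bay frame (wrist cam now)"""
    img,K,T=cam('wrist')
    obj=np.array([[-.048,.03,.005],[.048,.03,.005],[.048,-.03,.005],[-.048,-.03,.005]])
    ok,rv,tv=cv2.solvePnP(obj,np.array(corn,float),K,None,flags=cv2.SOLVEPNP_ITERATIVE)
    pr=cv2.projectPoints(obj,rv,tv,K,None)[0][:,0]
    Tb=np.eye(4);Tb[:3,:3]=cv2.Rodrigues(rv)[0];Tb[:3,3]=tv[:,0]; W=T@Tb
    d=W[:2,3]-BAY[bay]
    print('reproj',np.abs(pr-corn).max().round(2),'in bay mm',(1e3*np.array([d@U,d@V,W[2,3]-.012])).round(1),
     'x-axis slope',W[2,0].round(3),'y-axis slope',W[2,1].round(3),'yaw',np.degrees(np.arctan2(W[1,0],W[0,0])).round(2))
    return W
E
python3 - <<'E'
from h import *
pnp([(231.5,223),(442.5,221),(429,323),(237,323)],'black')
pnp([(231,223),(443,221),(429,322),(236,324)],'black')
E
```

```text
reproj 4.08 in bay mm [ 6.9 -0.7  3.7] x-axis slope 0.035 y-axis slope 0.094 yaw -5.14
reproj 4.19 in bay mm [ 6.9 -0.2  4.7] x-axis slope 0.017 y-axis slope 0.101 yaw -5.39
```

```bash
python3 -m inch '[[[0.003,0,0.002],0],[[0.003,0,0.002],0],[[0,0,0],0],[[0,0,0],0],[[0,0,0],0]]' -1 60
python3 t.py
python3 -m inch '[[[-0.008,0,0],0],[[-0.008,0,0],0],[[-0.004,0,0],0],[[0,0,0],0],[[0,0,0],0]]'
python3 t.py
python3 - <<'E'
from h import *
inbay('black',-.0023,-.0009)
img,K,T=cam('wrist')
cv2.imwrite('pics/w15.png',img)
E
```

```text
clock: 23.6
tool_pos: [0.5229, 0.0144, 0.0288]
orientation: [-0.202, 1.499, -0.281]
contact_force: [1.5, -0.7, 1.0]
opening: 0.0111
toolx [ 0.0685 -0.0198 -0.9975] jaw -4.52 v 0.0031
clock: 24.02
tool_pos: [0.5204, 0.0147, 0.0375]
orientation: [-0.22, 1.504, -0.299]
contact_force: [-0.3, 0.2, -1.4]
opening: 0.0113
toolx [ 0.0641 -0.0198 -0.9977] jaw -4.52 v 0.0099
board in bay mm [ 5.3 -1.1] underside above floor 18.8 jaw-yaw 0.03
```

View pics/w15.png

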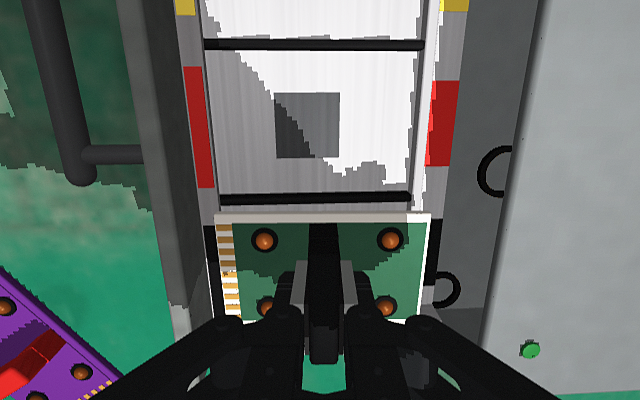

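```bash
python3 -m inch '[[[-0.002,0.001,0.006],0],[[-0.002,0.001,0.006],0],[[-0.001,0,0.005],0],[[0,0,0],0],[[0,0,0],0]]'
python3 t.py
python3 - <<'E'
from h import *
inbay('black',-.0023,-.0009)
E
python3 -m inch '[[[0.008,0,0.0],0],[[0.008,0,0],0],[[0.008,0,0],0],[[0.004,0,0],0],[[0,0,0],0]]'
python3 t.py
python3 - <<'E'
from h import *
inbay('black',-.0023,-.0009)
img,K,T=cam('wrist')
cv2.imwrite('pics/w16.png',img)
img,K,T=cam('side'); p=px(K,T,[*BAY['black'],.02]).astype(int); print(p)
cv2.imwrite('pics/sc3.png',cv2.resize(img[p[1]-40:p[1]+20,p[0]-40:p[0]+60],None,fx=8,fy=8,interpolation=cv2.INTER_CUBIC))
E
```

```text
clock: 24.48
tool_pos: [0.5291, 0.0151, 0.0402]
orientation: [-0.227, 1.505, -0.306]
contact_force: [0.3, 0.2, -1.6]
opening: 0.0111
toolx [ 0.0623 -0.0197 -0.9979] jaw -4.52 v 0.009
board in bay mm [13.9  0.1] underside above floor 21.5 jaw-yaw 0.03
clock: 24.9
tool_pos: [0.5317, 0.0147, 0.0281]
orientation: [-0.209, 1.501, -0.288]
contact_force: [-2.3, 1.3, 3.6]
opening: 0.0108
toolx [ 0.0666 -0.0197 -0.9976] jaw -4.53 v 0.0081
board in bay mm [16.6 -0.1] underside above floor 9.4 jaw-yaw 0.02
[317 211]
```

View pics/w16.png

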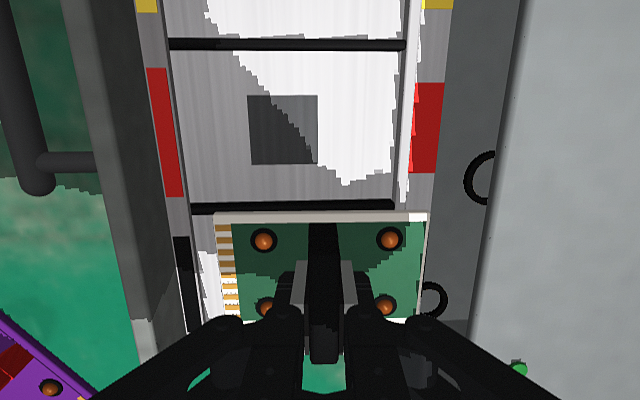

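View pics/sc3.png

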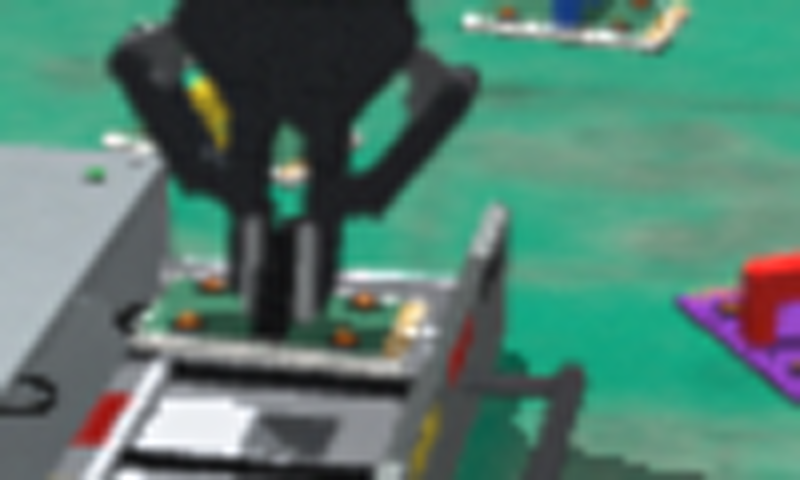

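```bash
python3 -m inch '[[[0,0,0],0],[[0,0,0],0],[[-0.002,0,0],0],[[-0.002,0,0],0],[[0,0,0],0]]' -0.4
python3 t.py
python3 - <<'E'
from h import *
inbay('black',-.0023,-.0009)
img,K,T=cam('wrist')
cv2.imwrite('pics/w17.png',img)
img,K,T=cam('side'); p=px(K,T,[*BAY['black'],.02]).astype(int); print(p)
cv2.imwrite('pics/sc4.png',cv2.resize(img[p[1]-40:p[1]+20,p[0]-40:p[0]+60],None,fx=8,fy=8,interpolation=cv2.INTER_CUBIC))
E
```

```text
clock: 25.42
tool_pos: [0.5312, 0.0146, 0.0287]
orientation: [-0.219, 1.502, -0.298]
contact_force: [-0.4, 0.0, 0.0]
opening: 0.0256
toolx [ 0.0659 -0.0203 -0.9976] jaw -4.53 v 0.0048
board in bay mm [16.1 -0.3] underside above floor 10.0 jaw-yaw 0.02
[317 211]
```

View pics/w17.png

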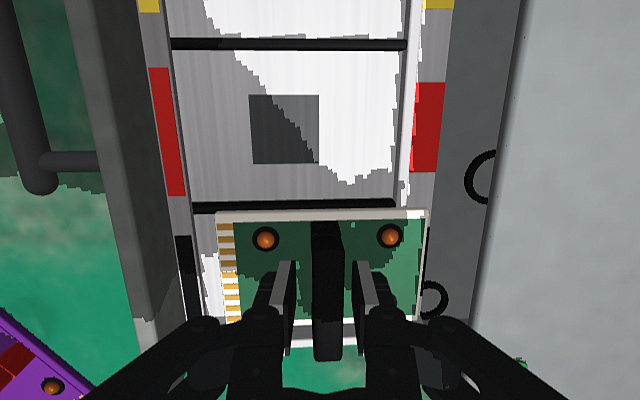

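View pics/sc4.png

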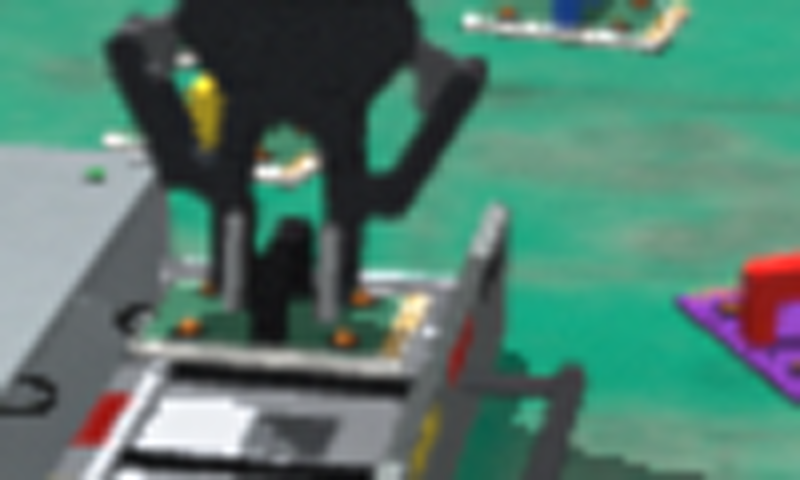

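Run:
```python
from h import *
img,K,T=cam('side'); o=np.array([317-40,211-40])
def w(u,v,z): return [*(BAY['black']+U*u/1e3+V*v/1e3),.012+z/1e3]
f=lambda u,v,z:((px(K,T,w(u,v,z))-o+.5)*8).round(0)
print('divider +y top edge',f(-41,36,8),f(50,36,8))
print('lip edge',f(-41,32,14),f(-41,-32,14))
for x in (10,13,16):
  print(x,'flat8 top',f(x-48,30,13),f(x+48,30,13),'tilt',f(x-48,30,5),f(x+48,30,13))
```

```text
divider +y top edge [424. 381.] [167. 361.]
lip edge [426. 361.] [457. 287.]
10 flat8 top [419. 360.] [148. 340.] tilt [419. 381.] [148. 340.]
13 flat8 top [410. 360.] [140. 339.] tilt [410. 381.] [140. 339.]
16 flat8 top [402. 359.] [132. 338.] tilt [402. 380.] [132. 338.]
```

Run:
```python
import cv2
img=cv2.imread('pics/w17.png')
cv2.imwrite('pics/w17c.png',cv2.resize(img[190:350,170:450],None,fx=2.8,fy=2.8,interpolation=cv2.INTER_CUBIC))
```

```text
(no output)
```

View pics/w17c.png

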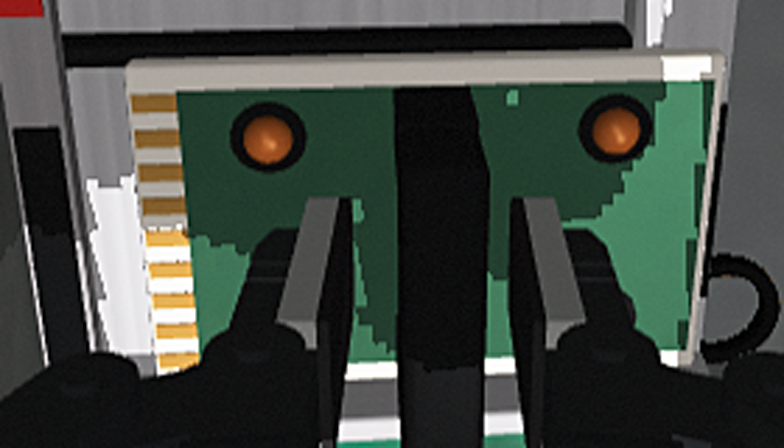

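Run:
```python
from h import *
c=lambda *P:[(170+x/2.8-.3,190+y/2.8-.3) for x,y in P]
pnp(c((131,91),(717,79),(691,363),(159,374)),'black')
pnp(c((131,91),(717,79),(691,363),(159,378)),'black')
pnp(c((128,62),(722,52),(691,363),(159,376)),'black')
```

```text
reproj 3.38 in bay mm [16.1  0.4  2.7] x-axis slope 0.038 y-axis slope 0.084 yaw -4.29
reproj 3.11 in bay mm [16.2  0.2  2.9] x-axis slope 0.028 y-axis slope 0.075 yaw -4.37
reproj 0.53 in bay mm [16.3  3.8  4.4] x-axis slope 0.027 y-axis slope -0.01 yaw -4.63
```

```bash
python3 -m inch '[[[-0.03,0,0.002],0],[[-0.05,0,0.003],0],[[-0.06,0,0.003],0],[[-0.05,0,0],0],[[-0.01,0,0],0]]' 1
python3 t.py
python3 - <<'E'
from h import *
img,K,T=cam('wrist')
cv2.imwrite('pics/w18.png',img)
cv2.imwrite('pics/w18c.png',cv2.resize(img[90:290,180:460],None,fx=2.8,fy=2.8,interpolation=cv2.INTER_CUBIC))
E
```

```text
clock: 26.13
tool_pos: [0.5259, 0.0164, 0.1278]
orientation: [-0.26, 1.511, -0.34]
contact_force: [0.5, -0.0, 0.3]
opening: 0.0837
toolx [ 0.0564 -0.02   -0.9982] jaw -4.53 v 0.0816
```

View pics/w18c.png

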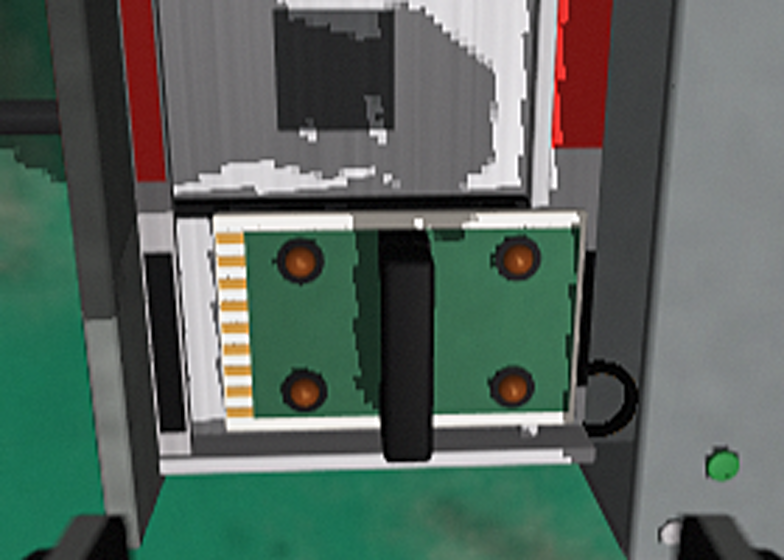

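Run:
```python
from h import *
c=lambda *P:[(180+x/2.8-.3,90+y/2.8-.3) for x,y in P]
W=pnp(c((212,213),(587,210),(575,425),(223,430)),'black')
print(W[:3,3])
plan([W[0,3],W[1,3],.03+.012],-4.5)
```

```text
reproj 0.41 in bay mm [16.5  4.2  6.5] x-axis slope 0.018 y-axis slope -0.028 yaw -4.77
[0.53135221 0.01667793 0.01845668]
from [0.5253 0.0164 0.1247] jaw -4.5 dist [ 7.100e-03 -1.000e-04 -1.014e-01] turn 0.0 rows 3
[[[0.0677,0.0014,0.001],-0.0001],[[0.0677,0.0014,0.001],-0.0001],[[0.0677,0.0014,0.001],-0.0001],[[0,0,0],0],[[0,0,0],0]]
```

```bash
python3 -m inch '[[[0.04,0.001,0.001],0],[[0.05,0.001,0.001],0],[[0.05,0.001,0.001],0],[[0.04,0.001,0.001],0],[[0.01,0,0],0]]' -0.3
python3 t.py
python3 -c "
from h import *
plan([.5314,.0167,.045],-4.5)"
```

```text
clock: 26.65
tool_pos: [0.5328, 0.016, 0.0242]
orientation: [-0.272, 1.511, -0.351]
contact_force: [-4.9, -1.1, 36.0]
opening: 0.0302
toolx [ 0.0558 -0.0204 -0.9982] jaw -4.54 v 0.0961
from [0.5328 0.016  0.0242] jaw -4.5 dist [-0.0003  0.0003  0.0021] turn 0.0 rows 1
[[[-0.0042,0.0005,-0.0005],-0.0002],[[0,0,0],0],[[0,0,0],0],[[0,0,0],0],[[0,0,0],0]]
```

```bash
python3 -m inch '[[[-0.005,0,0],0],[[-0.002,0,0],0],[[0,0,0],0],[[0,0,0],0],[[0,0,0],0]]' -1 60
python3 t.py
python3 -m inch '[[[-0.008,0,0],0],[[-0.008,-0.002,0],0],[[-0.006,-0.003,0],0],[[0,-0.002,0],0],[[0,0,0],0]]'
python3 t.py
python3 - <<'E'
from h import *
img,K,T=cam('wrist')
cv2.imwrite('pics/w19.png',img)
E
```

```text
clock: 27.07
tool_pos: [0.5325, 0.0158, 0.0261]
orientation: [-0.278, 1.512, -0.358]
contact_force: [1.1, 0.7, 4.7]
opening: 0.0113
toolx [ 0.0553 -0.0207 -0.9983] jaw -4.54 v 0.0026
clock: 27.48
tool_pos: [0.528, 0.0124, 0.0334]
orientation: [-0.337, 1.52, -0.417]
contact_force: [0.1, -0.1, -1.7]
opening: 0.0112
toolx [ 0.0461 -0.0204 -0.9987] jaw -4.54 v 0.0038
```

View pics/w19.png

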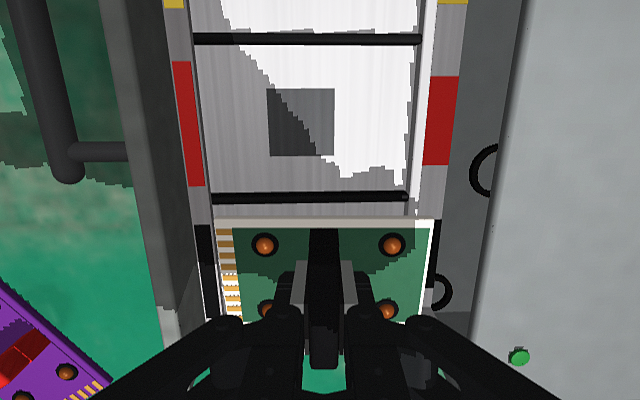

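Run:
```python
from h import *
c=held((214,218),(434,218),.0026); inbay('black',c[1],c[2],.0076)
```

```text
len 97.1 centre tool y,z mm [-0.5 -0.1] yaw board-jaw deg 0.1
board in bay mm [13.8 -0.8] underside above floor 13.8 jaw-yaw 0.02
```

```bash
python3 -m inch '[[[0.006,0,0],0],[[0.006,0,0],0],[[0.004,0,0],0],[[0.002,0,0],0],[[0,0,0],0]]'
python3 t.py
python3 -m inch '[[[0,0,0],0],[[0,0,0],0],[[0,0,0],0],[[0,0,0],0],[[0,0,0],0]]' -0.45
python3 t.py
python3 - <<'E'
from h import *
inbay('black',-.0005,-.0001,.0076)
img,K,T=cam('wrist')
cv2.imwrite('pics/w20.png',img)
img,K,T=cam('side'); p=[317,211]
cv2.imwrite('pics/sc5.png',cv2.resize(img[p[1]-40:p[1]+20,p[0]-40:p[0]+60],None,fx=8,fy=8,interpolation=cv2.INTER_CUBIC))
E
```

```text
clock: 28.0
tool_pos: [0.5298, 0.0124, 0.0259]
orientation: [-0.309, 1.517, -0.389]
contact_force: [-0.7, -0.1, 0.5]
opening: 0.0114
toolx [ 0.0498 -0.0204 -0.9985] jaw -4.53 v 0.0074
clock: 28.42
tool_pos: [0.5301, 0.0125, 0.0256]
orientation: [-0.304, 1.516, -0.383]
contact_force: [-0.2, -0.5, 0.7]
opening: 0.0236
toolx [ 0.0504 -0.0203 -0.9985] jaw -4.52 v 0.0032
board in bay mm [15.9 -0.6] underside above floor 6.0 jaw-yaw 0.03
```

View pics/w20.png

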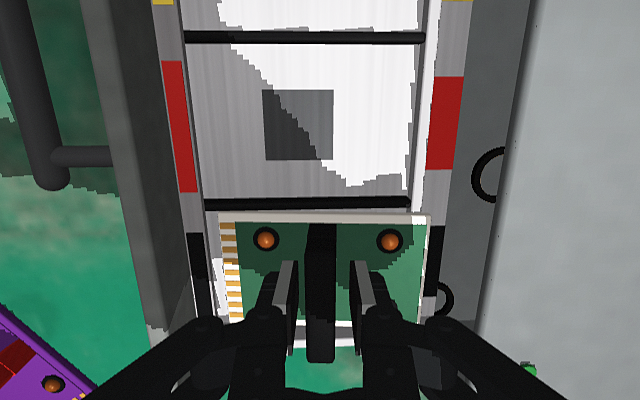

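View pics/sc5.png

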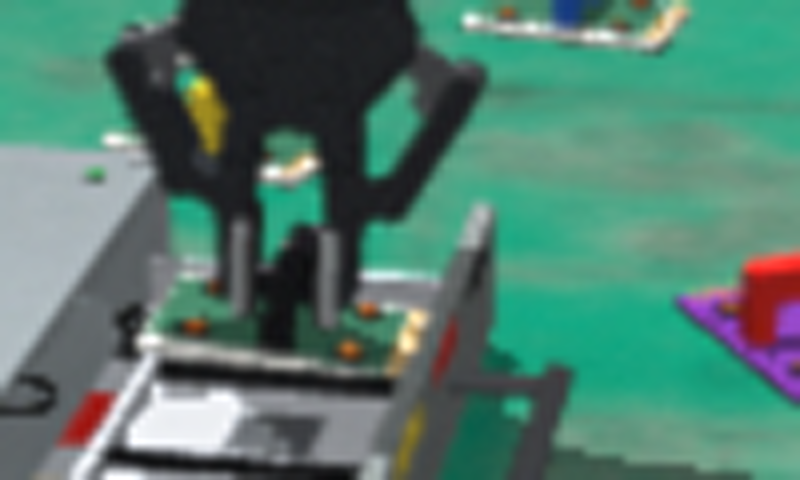

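Run:
```python
from h import *
img,K,T=cam('wrist')
p=ray(K,T,(297.8,124.7),.0125)[:2]; d=p-BAY['red']; print('red sq offset mm',d@U*1e3,d@V*1e3)
c=lambda uv,z:((lambda q:np.round([(q@U)*1e3,(q@V)*1e3],1))(ray(K,T,uv,z)[:2]-BAY['black']))
print(c((218,214),.020),c((432,215),.025))
```

```text
red sq offset mm 4.771651961643788 0.7785736875159942
[-31.   31.4] [63.  30.9]
```

```bash
python3 -m inch '[[[0,0,-0.006],0],[[0,0,-0.008],0],[[0,0,-0.008],0],[[0,0,-0.006],0],[[0,0,0],0]]'
python3 t.py
python3 - <<'E'
from h import *
img,K,T=cam('wrist')
cv2.imwrite('pics/w21.png',img)
img,K,T=cam('side'); p=[317,211]
cv2.imwrite('pics/sc6.png',cv2.resize(img[p[1]-40:p[1]+20,p[0]-40:p[0]+60],None,fx=8,fy=8,interpolation=cv2.INTER_CUBIC))
E
```

```text
clock: 28.98
tool_pos: [0.5149, 0.0137, 0.0248]
orientation: [-0.3, 1.516, -0.38]
contact_force: [-0.1, -0.1, 0.1]
opening: 0.0236
toolx [ 0.0509 -0.0203 -0.9985] jaw -4.52 v 0.0068
```

View pics/w21.png

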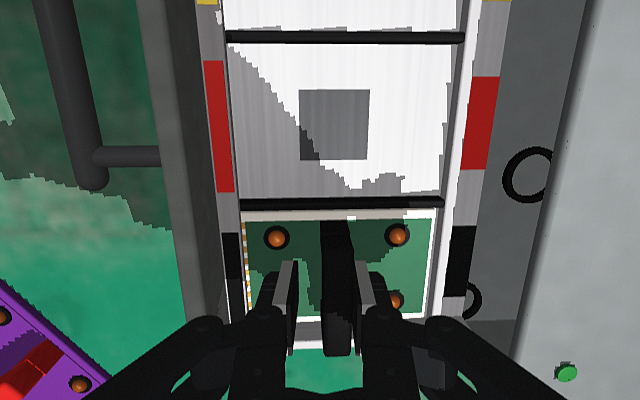

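View pics/sc6.png

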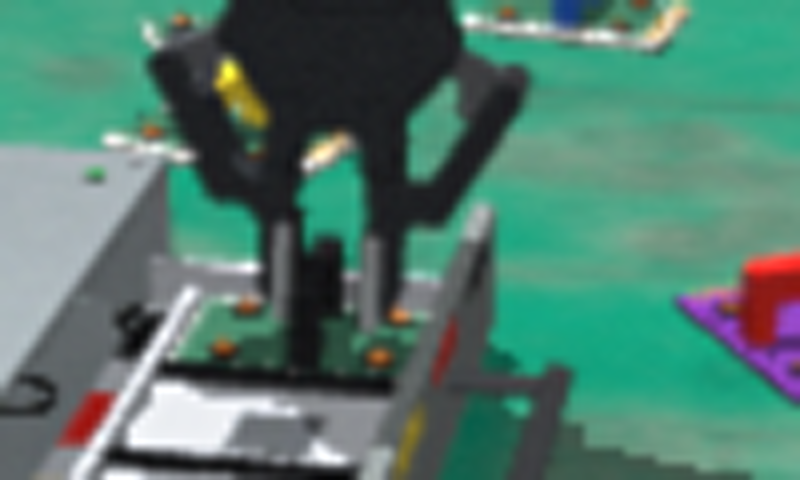

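```bash
python3 -m inch '[[[-0.03,0,0.0015],0],[[-0.05,0,0.0025],0],[[-0.04,0.03,0.003],0],[[0,0.06,0.03],0],[[0,0.045,0.03],0]]' -0.4
python3 -m inch '[[[0.03,0,0.01],0],[[0.05,0,0],0],[[0.04,0,0],0],[[0.005,0,0.008],0],[[0,0,0.008],0]]' -1
python3 t.py
```

```text
clock: 29.5
tool_pos: [0.5492, 0.0776, 0.0866]
orientation: [-0.349, 1.519, -0.435]
contact_force: [-0.0, -1.2, 0.1]
opening: 0.0258
clock: 29.92
tool_pos: [0.5707, 0.0809, 0.0272]
orientation: [-0.249, 1.512, -0.329]
contact_force: [0.6, -0.2, 0.4]
opening: -0.0003
toolx [ 0.0555 -0.0189 -0.9983] jaw -4.57 v 0.1439
```

```bash
python3 -m inch '[[[-0.012,0,0.008],0],[[-0.01,0,0.01],0],[[0,0,0.01],0],[[0,0,0.01],0],[[0,0,0.01],0]]' -1
python3 t.py
```

```text
clock: 30.33
tool_pos: [0.5765, 0.0802, 0.0383]
orientation: [-1.237, 1.553, -1.316]
contact_force: [-24.5, 0.9, 6.6]
opening: -0.0001
toolx [ 0.0045 -0.0175 -0.9998] jaw -4.55 v 0.1887
```

```bash
python3 -m inch '[[[0,0,-0.015],0],[[-0.02,0,-0.02],0],[[-0.05,0,-0.01],0],[[-0.06,0,0],0],[[-0.05,0,0],0]]' -1
python3 t.py
python3 - <<'E'
from h import *
img,K,T=cam('top')
cv2.imwrite('pics/topC.png',cv2.resize(img[130:300,220:500],None,fx=2.8,fy=2.8,interpolation=cv2.INTER_CUBIC))
for b in('blue','yellow','red','black'): print(b,netp('top',T,'board_'+b,n=2),netp('top',T,'contacts_'+b,n=1))
plan([.60,-.357,.125],15,grip=False)
E
```

```text
clock: 30.75
tool_pos: [0.5509, 0.0828, 0.1318]
orientation: [-1.724, 1.552, -1.804]
contact_force: [0.0, 0.5, 0.9]
opening: -0.0001
toolx [-0.0043 -0.0179 -0.9998] jaw -4.63 v 0.5606
blue [(0.94, array([ 0.4493, -0.4001, -0.0016])), (0.43, array([0.5385, 0.3652, 0.0021]))] [(0.95, array([ 3.992e-01, -3.849e-01, -3.000e-04]))]
yellow [(0.53, array([ 0.3958, -0.3845,  0.0047]))] [(0.57, array([ 0.5441, -0.195 ,  0.0031]))]
red [] [(0.97, array([ 0.5536, -0.3704, -0.0022]))]
black [(0.64, array([0.524 , 0.0138, 0.0132]))] [(0.96, array([0.4736, 0.0168, 0.0137]))]
from [0.55   0.0827 0.127 ] jaw -4.6 dist [ 0.05   -0.4397 -0.002 ] turn 19.6 rows 13
[[[0.0015,-0.0668,0.0131],-0.0084],[[0.0015,-0.0671,0.0114],-0.0084],[[0.0015,-0.0674,0.0096],-0.0084],[[0.0015,-0.0676,0.0078],-0.0084],[[0.0015,-0.0678,0.006],-0.0084]]
[[[0.0015,-0.0679,0.0042],-0.0084],[[0.0015,-0.068,0.0024],-0.0084],[[0.0015,-0.0681,0.0007],-0.0084],[[0.0015,-0.0681,-0.0011],-0.0084],[[0.0015,-0.068,-0.0029],-0.0084]]
[[[0.0015,-0.0679,-0.0047],-0.0084],[[0.0015,-0.0678,-0.0065],-0.0084],[[0.0015,-0.0676,-0.0083],-0.0084],[[0,0,0],0],[[0,0,0],0]]
```

View pics/topC.png

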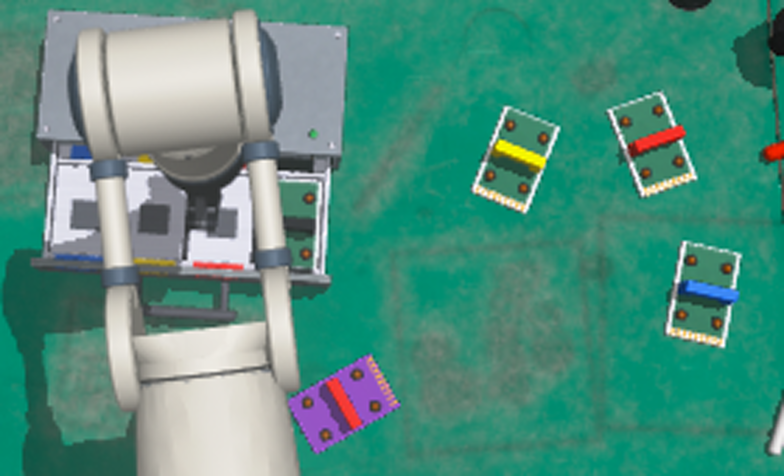

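Run:
```python
from h import *
img,K,T=cam('top')
f=lambda x,y:(220+x/2.8-.3,130+y/2.8-.3)
x=plate([f(473,193),f(505,106),f(560,126),f(526,213)],K,T)
plan([x[0],x[1],.125],np.degrees(x[2]),grip=False)
```

```text
sides mm [np.float64(96.0), np.float64(59.1), np.float64(96.6), np.float64(56.7)] res 0.0017
centre [ 0.5857 -0.2169] yaw -22.6
from [0.5501 0.0828 0.1271] jaw -4.6 dist [ 0.0357 -0.2997 -0.0021] turn -18.0 rows 9
[[[0.0016,-0.0657,0.0133],0.0111],[[0.0016,-0.0652,0.0155],0.0111],[[0.0016,-0.0646,0.0178],0.0111],[[0.0016,-0.064,0.0201],0.0111],[[0.0016,-0.0632,0.0223],0.0111]]
[[[0.0016,-0.0624,0.0245],0.0111],[[0.0016,-0.0615,0.0266],0.0111],[[0.0016,-0.0606,0.0288],0.0111],[[0.0016,-0.0595,0.0308],0.0111],[[0,0,0],0]]
```

```bash
python3 -m inch '[[[0.0,-0.05,0.0133],0.0111],[[0.0,-0.065,0.0155],0.0111],[[0.0,-0.0646,0.0178],0.0111],[[0.0,-0.064,0.02],0.0111],[[0.0,-0.063,0.022],0.0111]]' 1
python3 -m inch '[[[0.0,-0.0624,0.0245],0.0111],[[0.0,-0.0615,0.0266],0.0111],[[0.0,-0.06,0.0288],0.0111],[[0.0,-0.045,0.025],0.0111],[[0.0,-0.015,0.005],0]]'
python3 -m inch '[[[0,0,0],0],[[0,0,0],0],[[0,0,0],0],[[0,0,0],0],[[0,0,0],0]]'
python3 t.py
python3 - <<'E'
from h import *
img,K,T=cam('wrist')
cv2.imwrite('pics/w22.png',img)
E
```

```text
clock: 31.67
tool_pos: [0.5695, -0.0737, 0.1255]
orientation: [-2.119, 1.55, -2.368]
contact_force: [0.6, -0.2, 0.1]
opening: 0.0606
clock: 32.08
tool_pos: [0.5833, -0.2175, 0.1227]
orientation: [-2.143, 1.545, -2.545]
contact_force: [-0.2, -0.4, -0.1]
opening: 0.0852
clock: 32.5
tool_pos: [0.5822, -0.2155, 0.12]
orientation: [-2.332, 1.543, -2.732]
contact_force: [-0.1, 0.8, -0.8]
opening: 0.0854
toolx [-0.0256 -0.0111 -0.9996] jaw -22.92 v 0.0217
```

View pics/w22.png

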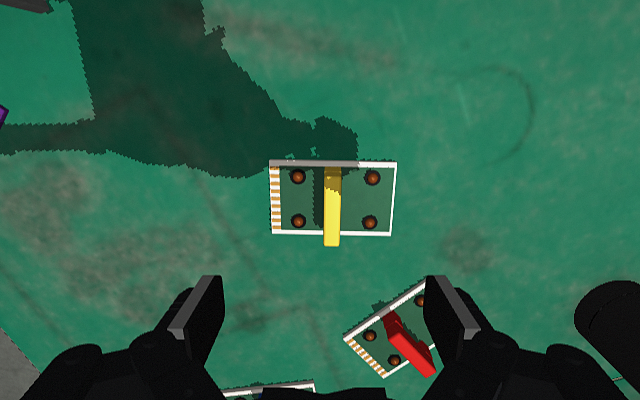

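Run:
```python
from h import *
img,K,T=cam('wrist')
x=plate([(269,160.5),(397,161.5),(391,236),(272.5,234.5)],K,T)
plan([x[0],x[1],.0285],np.degrees(x[2]))
```

```text
sides mm [np.float64(94.8), np.float64(60.2), np.float64(94.7), np.float64(60.0)] res 0.0007
centre [ 0.5863 -0.2159] yaw -23.29
from [ 0.5823 -0.2156  0.1202] jaw -22.9 dist [ 0.0036 -0.0005 -0.1104] turn -0.4 rows 4
[[[0.0552,0.0016,0.0028],0.0005],[[0.0552,0.0016,0.0028],0.0005],[[0.0552,0.0016,0.0028],0.0005],[[0.0552,0.0016,0.0028],0.0005],[[0,0,0],0]]
```

```bash
python3 -m inch '[[[0.045,0.0015,0.0028],0.0005],[[0.055,0.0015,0.0028],0.0005],[[0.055,0.0015,0.0028],0.0005],[[0.045,0.0015,0.0028],0],[[0.013,0,0],0]]' -0.25
python3 -c "
from h import *
plan([.5863,-.2159,.0285],-23.3)"
```

```text
clock: 33.02
tool_pos: [0.5905, -0.214, 0.017]
orientation: [-1.852, 1.55, -2.251]
contact_force: [0.0, 0.1, -1.6]
opening: 0.032
from [ 0.5905 -0.214   0.017 ] jaw -22.9 dist [-0.0044 -0.0022 -0.0072] turn -0.4 rows 1
[[[0.0146,-0.0073,-0.0063],0.0024],[[0,0,0],0],[[0,0,0],0],[[0,0,0],0],[[0,0,0],0]]
```

```bash
python3 -m inch '[[[0.006,-0.003,-0.004],0.001],[[0.008,-0.003,-0.003],0.001],[[0.006,0,0],0],[[0.003,0,0],0],[[0,0,0],0]]'
python3 t.py
python3 -m inch '[[[0.003,0,0],0],[[0.002,0,0],0],[[0,0,0],0],[[0,0,0],0],[[0,0,0],0]]' -1 60
python3 t.py
```

```text
clock: 33.43
tool_pos: [0.586, -0.2147, 0.007]
orientation: [-1.791, 1.55, -2.195]
contact_force: [0.6, -0.4, 0.1]
opening: 0.0317
toolx [-0.012  -0.0166 -0.9998] jaw -23.16 v 0.0144
clock: 33.85
tool_pos: [0.5879, -0.2157, 0.0081]
orientation: [-1.502, 1.551, -1.907]
contact_force: [-0.5, 0.5, -2.0]
opening: 0.0111
toolx [-0.0066 -0.0188 -0.9998] jaw -23.18 v 0.001
```

```bash
python3 -m inch '[[[-0.03,0,0],0],[[-0.05,0,0],0],[[-0.06,0,0],0],[[-0.06,0,0],0],[[-0.03,0,0],0]]'
python3 t.py
python3 - <<'E'
from h import *
img,K,T=cam('wrist')
cv2.imwrite('pics/w23.png',img)
plan([.53,.15,.115],-4.6,grip=False)
E
```

```text
clock: 34.27
tool_pos: [0.5846, -0.2119, 0.1182]
orientation: [-2.22, 1.546, -2.625]
contact_force: [1.0, -0.1, -0.7]
opening: 0.0111
toolx [-0.0218 -0.0124 -0.9997] jaw -23.19 v 0.3099
from [ 0.5856 -0.2123  0.121 ] jaw -23.2 dist [-0.0556  0.3623 -0.006 ] turn 18.6 rows 11
[[[0.0003,0.0566,-0.0352],-0.0094],[[0.0003,0.0576,-0.0335],-0.0094],[[0.0003,0.0586,-0.0318],-0.0094],[[0.0003,0.0595,-0.0301],-0.0094],[[0.0003,0.0603,-0.0283],-0.0094]]
[[[0.0003,0.0611,-0.0265],-0.0094],[[0.0003,0.0619,-0.0247],-0.0094],[[0.0003,0.0626,-0.0229],-0.0094],[[0.0003,0.0633,-0.021],-0.0094],[[0.0003,0.0638,-0.0191],-0.0094]]
[[[0.0003,0.0644,-0.0173],-0.0094],[[0,0,0],0],[[0,0,0],0],[[0,0,0],0],[[0,0,0],0]]
```

View pics/w23.png

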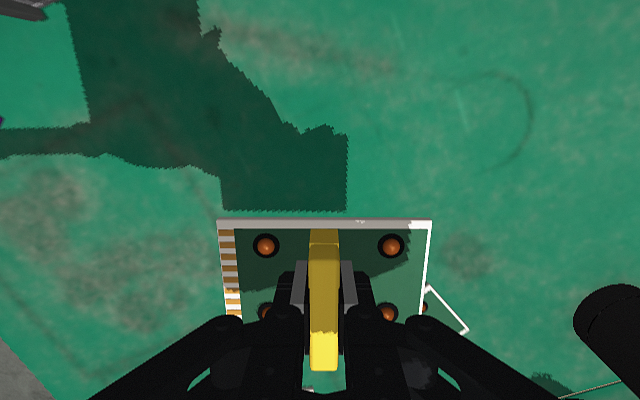

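```bash
python3 -c "
from h import *
held((217.5,220),(432.5,221),.0031)"
python3 -m inch '[[[0.0,0.045,-0.028],-0.0094],[[0.0,0.0576,-0.0335],-0.0094],[[0.0,0.0586,-0.0318],-0.0094],[[0.0,0.0595,-0.03],-0.0094],[[0.0,0.06,-0.0283],-0.0094]]'
python3 -m inch '[[[0.0,0.061,-0.0265],-0.0094],[[0.0,0.062,-0.0247],-0.0094],[[0.0,0.0626,-0.0229],-0.0094],[[0.0,0.0633,-0.021],-0.0094],[[0.0,0.055,-0.019],-0.0094]]'
python3 t.py
python3 -c "
from h import *
plan([.54,.149,.115],-4.6,grip=False)"
```

```text
len 95.4 centre tool y,z mm [-1.9  0. ] yaw board-jaw deg 0.38
clock: 34.78
tool_pos: [0.5583, -0.0561, 0.1076]
orientation: [-2.388, 1.54, -2.65]
contact_force: [0.1, 0.4, -1.2]
opening: 0.0107
clock: 35.2
tool_pos: [0.526, 0.1118, 0.0941]
orientation: [-2.694, 1.527, -2.802]
contact_force: [0.3, 1.9, -1.6]
opening: 0.0105
toolx [-0.0412 -0.0146 -0.999 ] jaw -6.22 v 0.6575
from [0.526  0.1118 0.0941] jaw -6.2 dist [0.014  0.0372 0.0209] turn 1.6 rows 2
[[[-0.022,0.0381,0.0091],-0.0045],[[-0.022,0.0379,0.0096],-0.0045],[[0,0,0],0],[[0,0,0],0],[[0,0,0],0]]
```

```bash
python3 -m inch '[[[-0.015,0.03,0.009],-0.0045],[[-0.01,0.036,0.0096],-0.0045],[[0,0.01,0],0],[[0,0,0],0],[[0,0,0],0]]'
python3 t.py
python3 - <<'E'
from h import *
img,K,T=cam('wrist')
cv2.imwrite('pics/w24.png',img)
inbay('yellow',-.0019,0,.0081)
E
```

```text
clock: 35.62
tool_pos: [0.5329, 0.1563, 0.0945]
orientation: [-2.793, 1.512, -2.861]
contact_force: [-0.6, 0.1, -1.8]
opening: 0.0109
toolx [-0.0565 -0.0163 -0.9983] jaw -3.94 v 0.0219
board in bay mm [6.4 5.1] underside above floor 74.3 jaw-yaw 0.57
```

View pics/w24.png

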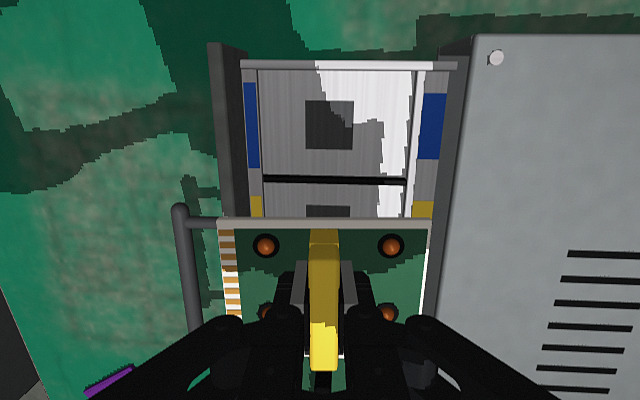

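Run:
```python
from h import *
img,K,T=cam('wrist')
p=ray(K,T,(329.7,125),.0125)[:2]; d=p-BAY['blue']; print('blue sq offset mm',d@U*1e3,d@V*1e3)
DX=.0048
t=BAY['yellow']+U*(DX+.012); 
M=toolyaw(); t=t-(M@np.array([.0081,-.0019,0]))[:2]
plan([*t,.045],-4.9,grip=False)
```

```text
blue sq offset mm 5.349178386932245 0.12845360356479002
from [0.5329 0.1556 0.0947] jaw -4.0 dist [ 0.0098 -0.0056 -0.0497] turn -0.9 rows 2
[[[0.0491,-0.0039,0.0129],0.0025],[[0.0491,-0.0038,0.0129],0.0025],[[0,0,0],0],[[0,0,0],0],[[0,0,0],0]]
```

```bash
cat >> h.py <<'E'
for k in BAY: BAY[k]=BAY[k]+U*.005
E
python3 -m inch '[[[0.03,-0.003,0.01],0.0025],[[0.035,-0.003,0.01],0.0025],[[0.03,-0.002,0.008],0],[[0,0,0],0],[[0,0,0],0]]'
python3 t.py
python3 -c "
from h import *
inbay('yellow',-.0019,0,.0081)
img,K,T=cam('wrist')
cv2.imwrite('pics/w25.png',img)"
```

```text
clock: 36.13
tool_pos: [0.5447, 0.144, 0.0454]
orientation: [-2.749, 1.513, -2.842]
contact_force: [0.6, 0.0, -0.5]
opening: 0.0111
toolx [-0.0551 -0.017  -0.9983] jaw -5.4 v 0.0286
board in bay mm [14.2 -5.9] underside above floor 25.4 jaw-yaw -0.85
```

View pics/w25.png

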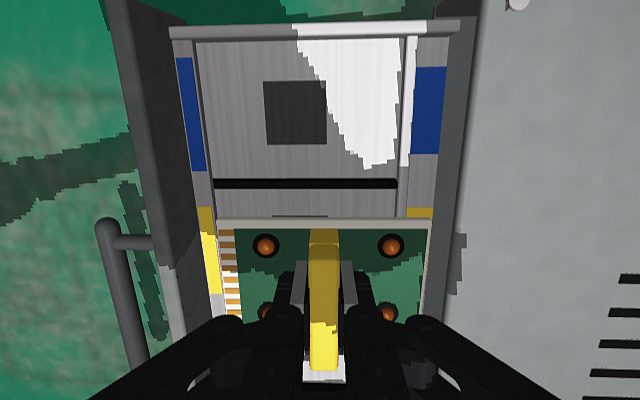

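```bash
python3 -m inch '[[[0.005,0.004,-0.001],-0.0015],[[0.005,0.004,-0.001],-0.0013],[[0.005,0.003,-0.001],0],[[0.003,0,0],0],[[0,0,0],0]]'
python3 t.py
python3 -c "
from h import *
inbay('yellow',-.0019,0,.0081)"
```

```text
clock: 36.6
tool_pos: [0.5442, 0.1498, 0.0394]
orientation: [-2.748, 1.518, -2.833]
contact_force: [-0.2, 0.0, -1.7]
opening: 0.0109
toolx [-0.0502 -0.016  -0.9986] jaw -4.89 v 0.0071
board in bay mm [13.3 -0.1] underside above floor 19.3 jaw-yaw -0.34
```

```bash
python3 -m inch '[[[0.006,0,-0.001],0],[[0.006,0,-0.001],0],[[0.005,0,0],0],[[0.003,0,0],0],[[0,0,0],0]]'
python3 t.py
python3 -c "
from h import *
inbay('yellow',-.0019,0,.0081)"
```

```text
clock: 37.02
tool_pos: [0.5427, 0.1503, 0.0291]
orientation: [-2.746, 1.519, -2.83]
contact_force: [-0.3, 0.2, -0.8]
opening: 0.011
toolx [-0.049  -0.0158 -0.9987] jaw -4.83 v 0.0042
board in bay mm [11.8  0.2] underside above floor 9.1 jaw-yaw -0.28
```

```bash
python3 -m inch '[[[0.001,0,0],0],[[0,0,0],0],[[0,0,0],0],[[0,0,0],0],[[0,0,0],0]]' -0.45
python3 t.py
python3 -c "
from h import *
img,K,T=cam('wrist')
cv2.imwrite('pics/w26.png',img)"
```

```text
clock: 37.43
tool_pos: [0.5432, 0.1502, 0.0293]
orientation: [-2.743, 1.52, -2.827]
contact_force: [0.6, -0.6, -0.2]
opening: 0.0234
toolx [-0.0479 -0.0156 -0.9987] jaw -4.84 v 0.0041
```

View pics/w26.png

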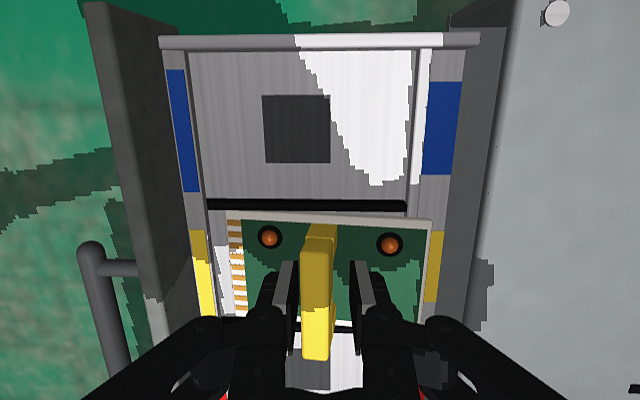

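```bash
python3 -m inch '[[[0.001,0,-0.006],0],[[0.001,0,-0.008],0],[[0.001,0,-0.008],0],[[0,0,-0.006],0],[[0,0,0],0]]'
python3 t.py
python3 -c "
from h import *
img,K,T=cam('wrist')
cv2.imwrite('pics/w27.png',img)"
```

```text
clock: 37.9
tool_pos: [0.5283, 0.1515, 0.0289]
orientation: [-2.737, 1.522, -2.822]
contact_force: [0.7, -0.2, -0.6]
opening: 0.0237
toolx [-0.0464 -0.0154 -0.9988] jaw -4.85 v 0.0069
```

View pics/w27.png

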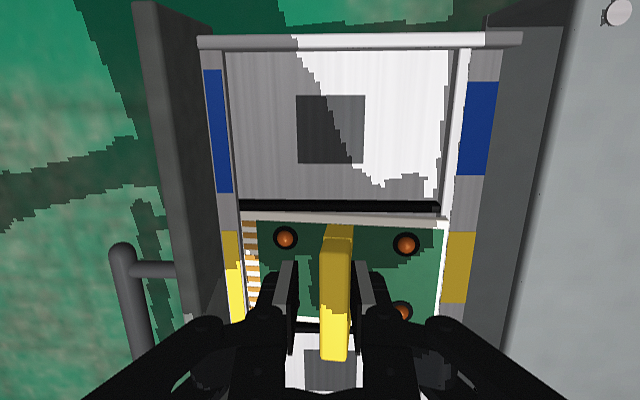

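```bash
python3 -m inch '[[[0.001,0,-0.004],0],[[0.001,0,-0.004],0],[[0,0,-0.003],0],[[0,0,0],0],[[0,0,0],0]]'
python3 t.py
python3 -c "
from h import *
img,K,T=cam('wrist')
cv2.imwrite('pics/w28.png',img)
img,K,T=cam('side')
cv2.imwrite('pics/sc7.png',cv2.resize(img[180:280,240:400],None,fx=5,fy=5,interpolation=cv2.INTER_CUBIC))
"
```

```text
clock: 38.37
tool_pos: [0.523, 0.1521, 0.0287]
orientation: [-2.728, 1.524, -2.813]
contact_force: [0.9, 0.2, 0.6]
opening: 0.0238
toolx [-0.0443 -0.0151 -0.9989] jaw -4.85 v 0.0039
```

View pics/w28.png

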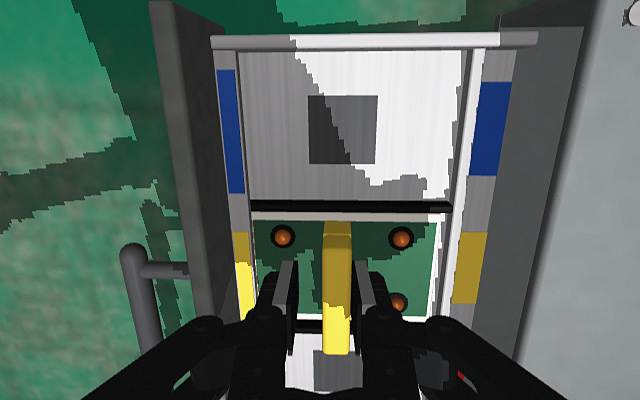

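View pics/sc7.png

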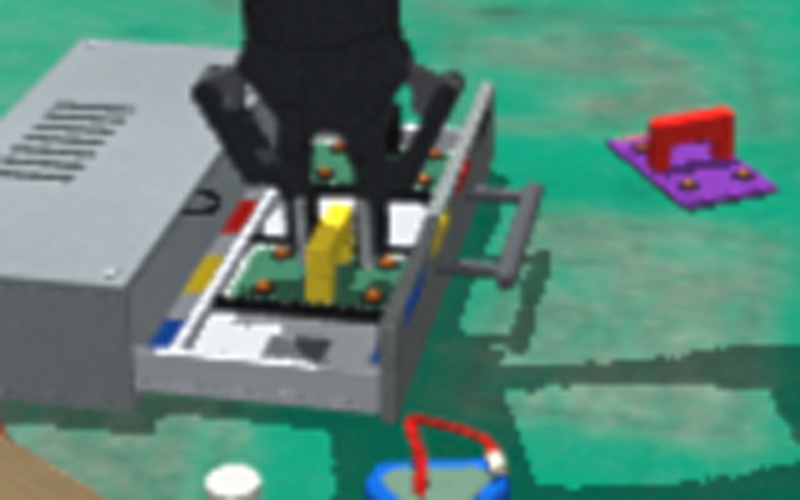

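```bash
python3 -m inch '[[[-0.03,0,-0.001],0],[[-0.05,0,-0.002],0],[[-0.06,0,-0.002],0],[[-0.06,0,0],0],[[-0.01,0,0],0]]' -0.3
python3 t.py
python3 - <<'E'
from h import *
img,K,T=cam('top')
cv2.imwrite('pics/topD.png',cv2.resize(img[130:300,220:500],None,fx=2.8,fy=2.8,interpolation=cv2.INTER_CUBIC))
f=lambda x,y:(220+x/2.8-.3,130+y/2.8-.3)
x=plate([f(641,196),f(607,108),f(661,91),f(697,177)],K,T)
plan([x[0],x[1],.13],np.degrees(x[2]),grip=False)
E
```

```text
clock: 38.88
tool_pos: [0.5218, 0.1532, 0.1322]
orientation: [-2.76, 1.511, -2.844]
contact_force: [1.0, -0.5, 1.0]
opening: 0.0295
toolx [-0.0575 -0.0176 -0.9982] jaw -4.87 v 0.0794
sides mm [np.float64(95.8), np.float64(58.4), np.float64(94.8), np.float64(60.5)] res 0.0014
centre [ 0.6    -0.3549] yaw 18.04
from [0.5216 0.1532 0.1311] jaw -4.9 dist [ 0.0784 -0.508  -0.0011] turn 22.9 rows 15
[[[0.0007,-0.0666,0.0161],-0.0085],[[0.0007,-0.067,0.0144],-0.0085],[[0.0007,-0.0674,0.0126],-0.0085],[[0.0007,-0.0677,0.0108],-0.0085],[[0.0007,-0.0679,0.009],-0.0085]]
[[[0.0007,-0.0682,0.0072],-0.0085],[[0.0007,-0.0683,0.0053],-0.0085],[[0.0007,-0.0684,0.0035],-0.0085],[[0.0007,-0.0685,0.0017],-0.0085],[[0.0007,-0.0685,-0.0001],-0.0085]]
[[[0.0007,-0.0685,-0.002],-0.0085],[[0.0007,-0.0684,-0.0038],-0.0085],[[0.0007,-0.0683,-0.0056],-0.0085],[[0.0007,-0.0681,-0.0074],-0.0085],[[0.0007,-0.0679,-0.0093],-0.0085]]
```

View pics/topD.png

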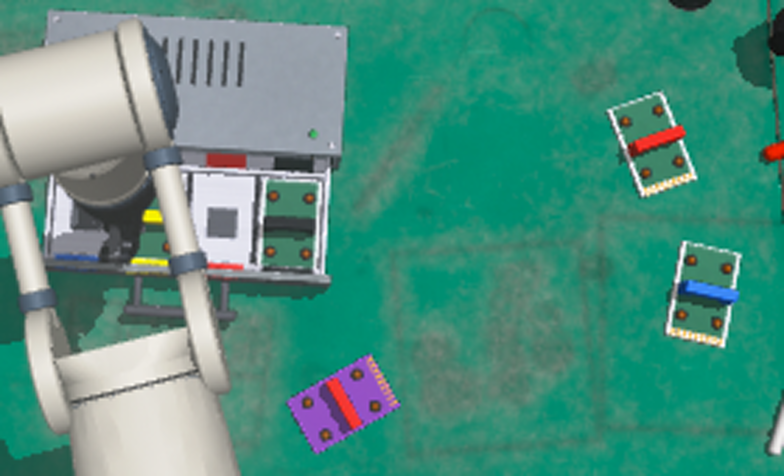

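```bash
python3 -m inch '[[[0.0,-0.05,0.016],-0.0085],[[0.0,-0.067,0.0144],-0.0085],[[0.0,-0.0674,0.0126],-0.0085],[[0.0,-0.0677,0.011],-0.0085],[[0.0,-0.068,0.009],-0.0085]]' 1
python3 -m inch '[[[0.0,-0.068,0.0072],-0.0085],[[0.0,-0.068,0.0053],-0.0085],[[0.0,-0.0684,0.0035],-0.0085],[[0.0,-0.0685,0.0017],-0.0085],[[0.0,-0.0685,0],-0.0085]]'
python3 -m inch '[[[0.0,-0.0685,-0.002],-0.0085],[[0.0,-0.068,-0.004],-0.0085],[[0.0,-0.068,-0.0056],-0.0085],[[0.0,-0.05,-0.0074],-0.0085],[[0.0,-0.02,-0.0093],-0.0085]]'
python3 -m inch '[[[0,0,0],0],[[0,0,0],0],[[0,0,0],0],[[0,0,0],0],[[0,0,0],0]]'
python3 t.py
python3 - <<'E'
from h import *
img,K,T=cam('wrist')
cv2.imwrite('pics/w29.png',img)
E
```

```text
clock: 39.35
tool_pos: [0.5481, -0.0061, 0.1277]
orientation: [-2.978, 1.506, -2.911]
contact_force: [0.3, -0.2, 1.2]
opening: 0.085
clock: 39.77
tool_pos: [0.575, -0.1821, 0.1196]
orientation: [3.088, 1.496, -2.987]
contact_force: [0.7, 0.8, 0.2]
opening: 0.0858
clock: 40.18
tool_pos: [0.5923, -0.3293, 0.1085]
orientation: [2.868, 1.485, -3.07]
contact_force: [0.7, -0.7, -1.0]
opening: 0.0857
clock: 40.6
tool_pos: [0.5898, -0.3289, 0.1013]
orientation: [2.803, 1.477, -3.139]
contact_force: [-0.1, -1.2, -0.3]
opening: 0.0854
toolx [-9.380e-02 -2.000e-04 -9.956e-01] jaw 19.63 v 0.017
```

View pics/w29.png

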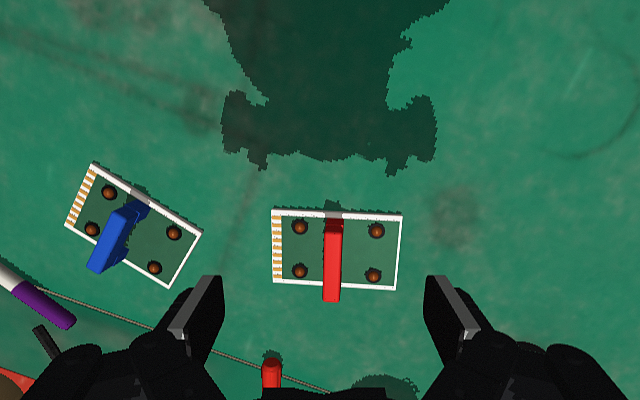

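```bash
python3 -m inch '[[[0.0,0.05,-0.02],0],[[0.02,0.06,-0.02],0],[[0.04,0.05,-0.02],0],[[0.05,0,0],0],[[0.04,0,0],0]]' 1
python3 t.py
python3 -m inch '[[[0.01,0,-0.0],0],[[0.01,0,-0.0],0],[[0.01,0,0],0],[[0.01,0,0],0],[[0.01,0,0],0]]' 1
python3 t.py
```

```text
clock: 41.07
tool_pos: [0.5296, -0.258, 0.0342]
orientation: [2.848, 1.486, -3.089]
contact_force: [-0.3, -0.0, -1.2]
opening: 0.0855
toolx [-0.0846 -0.0044 -0.9964] jaw 19.87 v 0.415
clock: 41.48
tool_pos: [0.5275, -0.2551, 0.0081]
orientation: [2.844, 1.486, -3.089]
contact_force: [-0.7, -1.0, 0.1]
opening: 0.0852
toolx [-0.0846 -0.0044 -0.9964] jaw 20.07 v 0.1122
```

```bash
python3 -m inch '[[[0.012,0,0],0],[[0.012,0,0],0],[[0.012,0,0],0],[[0.012,0,0],0],[[0.012,0,0],0]]' 1
python3 t.py
python3 -m inch '[[[0.012,0,-0.004],0],[[0.012,0,-0.004],0],[[0.012,0,-0.004],0],[[0.012,0,-0.004],0],[[0.012,0,-0.004],0]]' 1
python3 t.py
```

```text
clock: 41.9
tool_pos: [0.5282, -0.2567, -0.01]
orientation: [2.872, 1.493, -3.061]
contact_force: [-20.4, 11.1, 38.4]
opening: 0.0854
toolx [-0.0775 -0.0062 -0.997 ] jaw 20.08 v 0.0211
clock: 42.32
tool_pos: [0.5284, -0.257, -0.0112]
orientation: [2.862, 1.523, -3.065]
contact_force: [-8.6, 9.1, 25.8]
opening: 0.0853
toolx [-0.048  -0.0037 -0.9988] jaw 20.41 v 0.0708
```

```bash
python3 -m inch '[[[0.011,0,-0.005],0],[[0.011,0,-0.005],0],[[0.011,0,-0.005],0],[[0.011,0,-0.005],0],[[0.011,0,-0.005],0]]' 1
python3 t.py
```

```text
clock: 42.73
tool_pos: [0.5288, -0.2573, -0.0127]
orientation: [2.805, 1.556, -3.115]
contact_force: [-6.9, 9.7, 23.5]
opening: 0.0855
toolx [-1.470e-02 -4.000e-04 -9.999e-01] jaw 20.8 v 0.0756
```

Works well: tilt nearly zero. One short push more, then lift and go to red.

```bash
python3 -m inch '[[[0.011,0,-0.005],0],[[0.011,0,-0.005],0],[[0.011,0,-0.005],0],[[-0.02,0,0],0],[[-0.03,0,0],0]]' 1
python3 -m inch '[[[-0.05,0,0],0],[[-0.06,0,0],0],[[-0.05,0,0],0],[[-0.02,0,0],0],[[0,0,0],0]]' 1
python3 t.py
python3 -c "
from h import *
plan([.6,-.356,.12],18,grip=False)"
```

```text
clock: 43.15
tool_pos: [0.5287, -0.2566, 0.0119]
orientation: [0.379, 1.566, 0.745]
contact_force: [-0.3, -0.9, -0.7]
opening: 0.0855
clock: 43.57
tool_pos: [0.5289, -0.2579, 0.1076]
orientation: [-0.187, 1.565, 0.179]
contact_force: [0.4, -0.2, -1.1]
opening: 0.0853
toolx [ 0.006   0.0011 -1.    ] jaw 20.96 v 0.0133
from [ 0.5289 -0.2579  0.1076] jaw 21.0 dist [ 0.0711 -0.0981  0.0124] turn -3.0 rows 4
[[[-0.006,-0.0585,0.0157],0.0041],[[-0.006,-0.0583,0.0165],0.0041],[[-0.006,-0.0581,0.0172],0.0041],[[-0.006,-0.0579,0.018],0.0041],[[0,0,0],0]]
```

```bash
python3 -m inch '[[[-0.006,-0.05,0.014],0.0041],[[-0.006,-0.058,0.0165],0.0041],[[-0.006,-0.058,0.0172],0.0041],[[-0.006,-0.05,0.018],0.0041],[[0,-0.015,0.004],0]]' 1
python3 -m inch '[[[0,0,0],0],[[0,0,0],0],[[0,0,0],0],[[0,0,0],0],[[0,0,0],0]]'
python3 t.py
python3 -c "
from h import *
img,K,T=cam('wrist')
cv2.imwrite('pics/w30.png',img)"
```

```text
clock: 43.98
tool_pos: [0.6009, -0.3558, 0.1116]
orientation: [1.295, 1.565, 1.609]
contact_force: [0.4, -0.3, -1.5]
opening: 0.0854
clock: 44.4
tool_pos: [0.5987, -0.3552, 0.102]
orientation: [1.962, 1.555, 2.275]
contact_force: [-0.2, 0.6, 0.8]
opening: 0.0858
toolx [-0.01    0.0118 -0.9999] jaw 17.92 v 0.0233
```

View pics/w30.png

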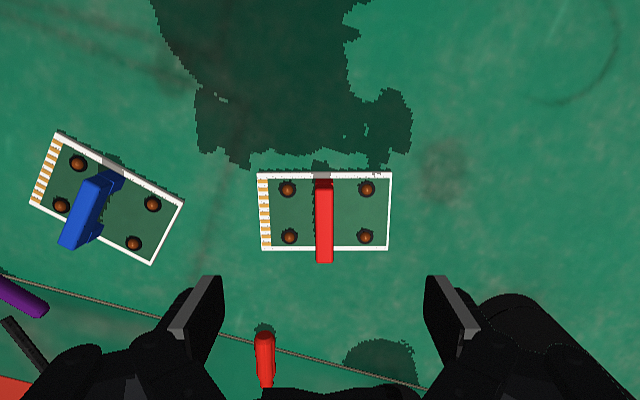

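Run:
```python
from h import *
img,K,T=cam('wrist')
x=plate([(256.5,172),(393,172.5),(388.5,250.5),(261,250)],K,T)
plan([x[0],x[1],.0285],np.degrees(x[2]))
img,K,T=cam('top')
for z in (0,.1,.15): print(ray(K,T,(520,127),z)[:2],ray(K,T,(500,150),z)[:2])
```

```text
sides mm [np.float64(95.5), np.float64(59.6), np.float64(95.9), np.float64(59.6)] res 0.0003
centre [ 0.5991 -0.3546] yaw 17.78
from [ 0.5988 -0.3553  0.1025] jaw 17.9 dist [ 0.      0.0009 -0.0927] turn -0.1 rows 3
[[[0.0618,-0.0003,0.0005],0.0003],[[0.0618,-0.0003,0.0005],0.0003],[[0.0618,-0.0003,0.0005],0.0003],[[0,0,0],0],[[0,0,0],0]]
[ 0.75548133 -0.56176872] [ 0.68813888 -0.49867566]
[ 0.72463258 -0.51952379] [ 0.66220595 -0.46103636]
[ 0.70920821 -0.49840132] [ 0.64923949 -0.44221671]
```

```bash
python3 -m inch '[[[0.04,0,0.0005],0],[[0.05,0,0.0005],0],[[0.05,0,0.0005],0],[[0.03,0,0],0],[[0.008,0,0],0]]' -0.25
python3 -c "
from h import *
plan([.5991,-.3546,.0275],17.8)"
```

```text
clock: 44.97
tool_pos: [0.602, -0.3549, 0.0187]
orientation: [0.685, 1.567, 1.0]
contact_force: [-0.4, -0.3, -0.5]
opening: 0.0319
from [ 0.602  -0.3549  0.0187] jaw 18.0 dist [-0.0028  0.0004 -0.0099] turn -0.2 rows 1
[[[0.0198,0.0024,-0.0052],0.0011],[[0,0,0],0],[[0,0,0],0],[[0,0,0],0],[[0,0,0],0]]
```

```bash
python3 -m inch '[[[0.007,0.001,-0.002],0],[[0.007,0.001,-0.002],0],[[0.005,0,-0.001],0],[[0.003,0,0],0],[[0,0,0],0]]' -0.25
python3 t.py
python3 -m inch '[[[0.002,0,0],0],[[0.002,0,0],0],[[0,0,0],0],[[0,0,0],0],[[0,0,0],0]]' -1 60
python3 t.py
```

```text
clock: 45.38
tool_pos: [0.5999, -0.3547, 0.0099]
orientation: [0.054, 1.566, 0.369]
contact_force: [-1.4, -0.0, 0.0]
opening: 0.032
toolx [ 0.0049  0.0019 -1.    ] jaw 18.04 v 0.0113
clock: 45.8
tool_pos: [0.6012, -0.3557, 0.0111]
orientation: [-0.402, 1.562, -0.087]
contact_force: [-0.3, 0.8, -1.8]
opening: 0.0107
toolx [ 8.9e-03 -8.0e-04 -1.0e+00] jaw 18.03 v 0.0018
```

```bash
python3 -m inch '[[[-0.03,0,0],0],[[-0.05,0,0],0],[[-0.06,0,0],0],[[-0.07,0,0],0],[[-0.05,0,0],0]]'
python3 t.py
python3 - <<'E'
from h import *
img,K,T=cam('wrist')
cv2.imwrite('pics/w31.png',img)
plan([.54,.083,.13],-4.6,grip=False)
E
```

```text
clock: 46.22
tool_pos: [0.5959, -0.3528, 0.1371]
orientation: [1.895, 1.558, 2.21]
contact_force: [0.6, -0.5, 0.9]
opening: 0.0113
toolx [-0.0076  0.0102 -0.9999] jaw 18.03 v 0.5391
from [ 0.5974 -0.3539  0.1438] jaw 18.0 dist [-0.0574  0.4369 -0.0138] turn -22.6 rows 13
[[[0.0025,0.0666,0.0124],0.0097],[[0.0025,0.067,0.0104],0.0097],[[0.0025,0.0673,0.0083],0.0097],[[0.0025,0.0675,0.0063],0.0097],[[0.0025,0.0677,0.0042],0.0097]]
[[[0.0025,0.0678,0.0022],0.0097],[[0.0025,0.0678,0.0001],0.0097],[[0.0025,0.0678,-0.0019],0.0097],[[0.0025,0.0677,-0.004],0.0097],[[0.0025,0.0675,-0.0061],0.0097]]
[[[0.0025,0.0673,-0.0081],0.0097],[[0.0025,0.067,-0.0101],0.0097],[[0.0025,0.0667,-0.0122],0.0097],[[0,0,0],0],[[0,0,0],0]]
```

View pics/w31.png

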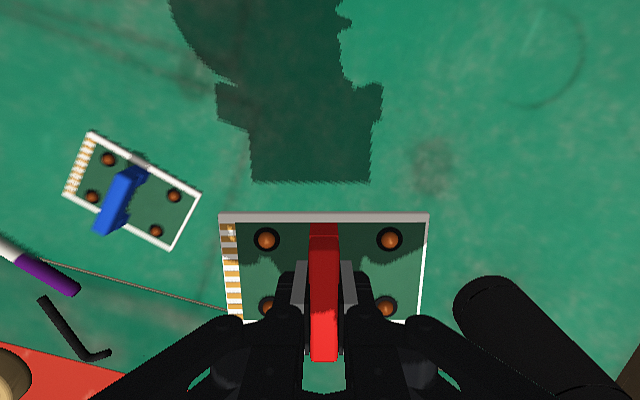

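```bash
python3 -c "
from h import *
held((218.5,213),(430,213),.0061)"
python3 -m inch '[[[0,0.05,0.0124],0.0097],[[0,0.066,0.0104],0.0097],[[0,0.067,0.0083],0.0097],[[0,0.0675,0.0063],0.0097],[[0,0.0677,0.0042],0.0097]]'
python3 -m inch '[[[0,0.0678,0.0022],0.0097],[[0,0.0678,0],0.0097],[[0,0.0678,-0.002],0.0097],[[0,0.0677,-0.004],0.0097],[[0,0.0675,-0.006],0.0097]]'
python3 t.py
python3 -c "
from h import *
plan([.54,.083,.12],-4.6,grip=False)"
```

```text
len 95.2 centre tool y,z mm [0.7 0.4] yaw board-jaw deg 0.09
clock: 46.73
tool_pos: [0.5772, -0.1968, 0.1415]
orientation: [1.162, 1.569, 1.307]
contact_force: [0.2, 0.0, -0.9]
opening: 0.0111
clock: 47.15
tool_pos: [0.5543, -0.0203, 0.1394]
orientation: [2.422, 1.566, 2.406]
contact_force: [0.6, -0.3, -1.8]
opening: 0.0109
toolx [-0.0033  0.003  -1.    ] jaw -0.94 v 1.119
from [ 0.5543 -0.0203  0.1394] jaw -0.9 dist [-0.0143  0.1033 -0.0194] turn -3.7 rows 3
[[[0.0131,0.0687,-0.0106],0.0068],[[0.0131,0.0684,-0.0121],0.0068],[[0.0131,0.0682,-0.0135],0.0068],[[0,0,0],0],[[0,0,0],0]]
```

```bash
python3 -m inch '[[[0.01,0.068,-0.0106],0.0068],[[0.01,0.06,-0.012],0.0068],[[0.01,0.045,-0.011],0.0068],[[0.02,0.015,0],0],[[0.02,0,0],0]]'
python3 t.py
python3 -c "
from h import *
inbay('red',.0007,.0004,.0111)
img,K,T=cam('wrist')
cv2.imwrite('pics/w32.png',img)"
```

```text
clock: 47.57
tool_pos: [0.5382, 0.0857, 0.1046]
orientation: [1.804, 1.565, 1.726]
contact_force: [0.3, 0.2, -1.6]
opening: 0.0113
toolx [-9.0e-04  5.8e-03 -1.0e+00] jaw -4.43 v 0.2236
board in bay mm [13.2  6.3] underside above floor 81.5 jaw-yaw 0.12
```

View pics/w32.png

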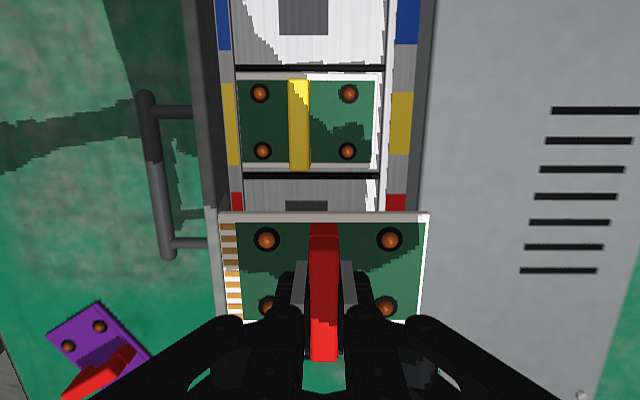

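```bash
python3 -m inch '[[[0.03,-0.003,0],0],[[0.035,-0.004,0],0],[[0.035,-0.003,0],0],[[0.015,0,0],0],[[0,0,0],0]]'
python3 t.py
python3 -c "
from h import *
inbay('red',.0007,.0004,.0111)
img,K,T=cam('wrist')
cv2.imwrite('pics/w33.png',img)"
```

```text
clock: 48.03
tool_pos: [0.5362, 0.0733, 0.0391]
orientation: [3.034, 1.562, 2.953]
contact_force: [-0.4, -1.1, -1.1]
opening: 0.0107
toolx [-0.0085  0.0016 -1.    ] jaw -4.63 v 0.0274
board in bay mm [12.1 -6.2] underside above floor 16.0 jaw-yaw -0.08
```

View pics/w33.png

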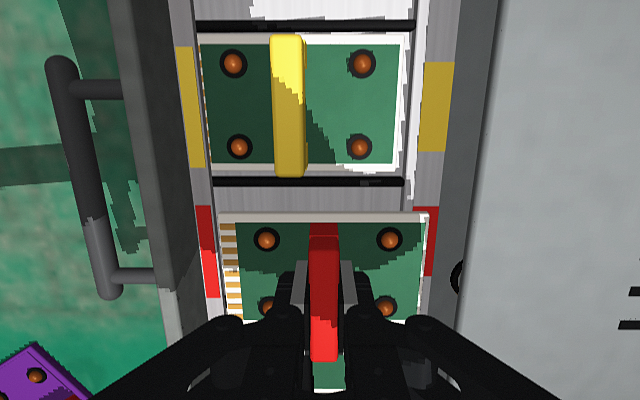

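```bash
python3 -m inch '[[[0,0.004,0],0],[[0.001,0.004,0],0],[[0.001,0.004,0],0],[[0,0.001,0],0],[[0,0,0],0]]'
python3 t.py
python3 -c "
from h import *
inbay('red',.0007,.0004,.0111)"
```

```text
clock: 48.5
tool_pos: [0.5395, 0.0791, 0.0429]
orientation: [2.582, 1.568, 2.499]
contact_force: [0.0, -0.7, -1.6]
opening: 0.0108
toolx [-0.0024  0.0018 -1.    ] jaw -4.75 v 0.011
board in bay mm [15.  -0.2] underside above floor 19.8 jaw-yaw -0.2
```

```bash
python3 -m inch '[[[0.006,0.001,-0.002],-0.001],[[0.007,0.0005,-0.002],0],[[0.006,0,-0.001],0],[[0.004,0,0],0],[[0,0,0],0]]'
python3 t.py
python3 -c "
from h import *
inbay('red',.0007,.0004,.0111)"
```

```text
clock: 48.92
tool_pos: [0.5374, 0.0808, 0.0317]
orientation: [1.565, 1.569, 1.487]
contact_force: [-0.0, 0.0, -1.6]
opening: 0.011
toolx [ 2.e-04  2.e-03 -1.e+00] jaw -4.48 v 0.0056
board in bay mm [12.8  1.3] underside above floor 8.6 jaw-yaw 0.07
```

```bash
python3 -m inch '[[[0,-0.002,0],0],[[0,-0.001,0],0],[[0,0,0],0],[[0,0,0],0],[[0,0,0],0]]'
python3 -c "
from h import *
inbay('red',.0007,.0004,.0111)"
python3 -m inch '[[[0,0,0],0],[[0,0,0],0],[[0,0,0],0],[[0,0,0],0],[[0,0,0],0]]' -0.45
python3 -c "
from h import *
img,K,T=cam('wrist')
cv2.imwrite('pics/w34.png',img)"
```

```text
clock: 49.33
tool_pos: [0.537, 0.079, 0.0312]
orientation: [2.073, 1.569, 1.995]
contact_force: [0.9, 0.4, -1.5]
opening: 0.0109
board in bay mm [12.5 -0.5] underside above floor 8.1 jaw-yaw 0.06
clock: 49.75
tool_pos: [0.5379, 0.079, 0.0325]
orientation: [0.99, 1.568, 0.911]
contact_force: [-0.0, 0.3, 0.7]
opening: 0.0236
```

View pics/w34.png

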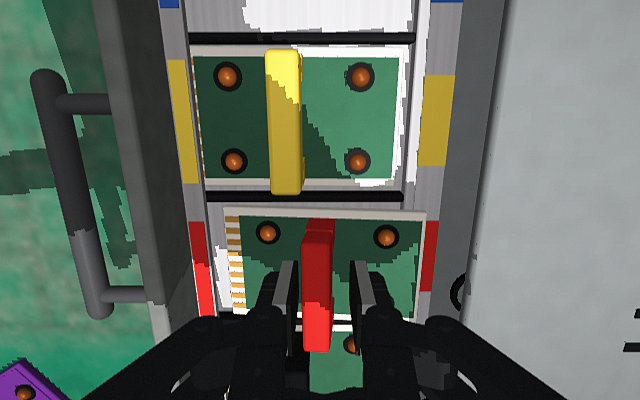

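Front dropped (handle leans left, contact edge lower). Push towards −x.

```bash
python3 -m inch '[[[0.001,0,-0.006],0],[[0.001,0,-0.008],0],[[0.001,0,-0.008],0],[[0.001,0,-0.006],0],[[0,0,-0.003],0]]'
python3 -m inch '[[[0.001,0,-0.004],0],[[0.001,0,-0.004],0],[[0,0,0],0],[[0,0,0],0],[[0,0,0],0]]'
python3 t.py
python3 -c "
from h import *
img,K,T=cam('wrist')
cv2.imwrite('pics/w35.png',img)"
```

```text
clock: 50.22
tool_pos: [0.5222, 0.0803, 0.0313]
orientation: [0.487, 1.566, 0.408]
contact_force: [0.4, 0.1, 0.2]
opening: 0.0235
clock: 50.63
tool_pos: [0.5176, 0.0808, 0.0306]
orientation: [0.402, 1.564, 0.324]
contact_force: [0.4, -1.0, 0.4]
opening: 0.0236
toolx [ 0.0062  0.0021 -1.    ] jaw -4.49 v 0.0022
```

View pics/w35.png

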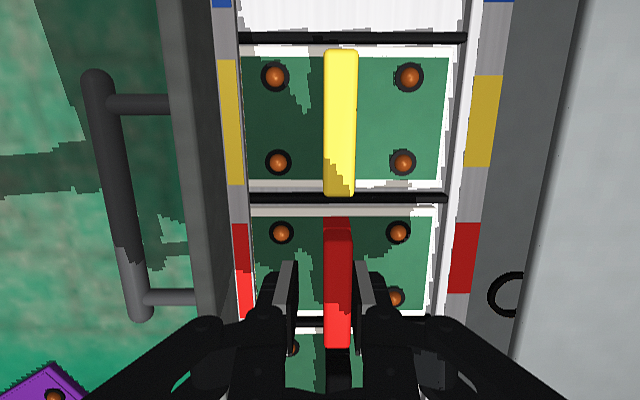

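```bash
python3 -m inch '[[[-0.03,0,0],0],[[-0.05,0,0],0],[[-0.06,0,0],0],[[-0.06,0,0],0],[[-0.02,0,0],0]]' -0.3
python3 t.py
python3 - <<'E'
from h import *
img,K,T=cam('top')
cv2.imwrite('pics/topE.png',cv2.resize(img[130:300,220:500],None,fx=2.8,fy=2.8,interpolation=cv2.INTER_CUBIC))
f=lambda x,y:(220+x/2.8-.3,130+y/2.8-.3)
x=plate([f(667,333),f(682,241),f(742,253),f(723,347)],K,T)
print(netp('top',T,'board_blue',n=1))
plan([x[0],x[1],.13],np.degrees(x[2]),grip=False)
E
```

```text
clock: 51.1
tool_pos: [0.5125, 0.0802, 0.1372]
orientation: [3.126, 1.56, 3.048]
contact_force: [0.0, -0.8, 0.9]
opening: 0.0299
toolx [-0.0111  0.001  -0.9999] jaw -4.5 v 0.1966
sides mm [np.float64(93.9), np.float64(60.8), np.float64(96.6), np.float64(56.7)] res 0.0019
centre [ 0.4463 -0.3977] yaw -13.97
[(0.87, array([ 0.4453, -0.3979, -0.0023]))]
from [0.5124 0.0802 0.1352] jaw -4.5 dist [-0.0661 -0.4779 -0.0052] turn -9.5 rows 14
[[[0.0008,-0.0688,-0.0041],0.0038],[[0.0008,-0.0688,-0.0032],0.0038],[[0.0008,-0.0689,-0.0024],0.0038],[[0.0008,-0.0689,-0.0016],0.0038],[[0.0008,-0.0689,-0.0008],0.0038]]
[[[0.0008,-0.0689,0.0],0.0038],[[0.0008,-0.0689,0.0008],0.0038],[[0.0008,-0.0689,0.0016],0.0038],[[0.0008,-0.0689,0.0025],0.0038],[[0.0008,-0.0688,0.0033],0.0038]]
[[[0.0008,-0.0688,0.0041],0.0038],[[0.0008,-0.0687,0.0049],0.0038],[[0.0008,-0.0687,0.0057],0.0038],[[0.0008,-0.0686,0.0065],0.0038],[[0,0,0],0]]
```

View pics/topE.png

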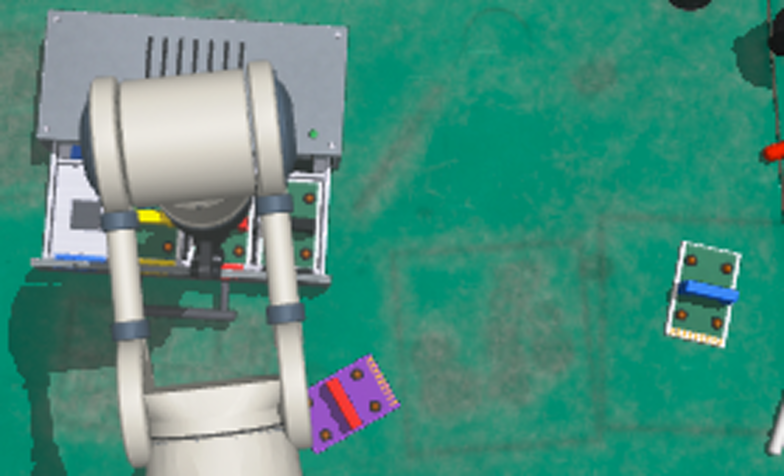

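```bash
python3 -m inch '[[[0,-0.05,-0.004],0.0038],[[0,-0.068,-0.0032],0.0038],[[0,-0.0689,-0.0024],0.0038],[[0,-0.0689,-0.0016],0.0038],[[0,-0.0689,-0.0008],0.0038]]' 1
python3 -m inch '[[[0,-0.0689,0],0.0038],[[0,-0.0689,0.0008],0.0038],[[0,-0.0689,0.0016],0.0038],[[0,-0.0689,0.0025],0.0038],[[0,-0.0688,0.0033],0.0038]]'
python3 -m inch '[[[0,-0.0688,0.004],0.0038],[[0,-0.068,0.005],0.0038],[[0,-0.06,0.005],0.0038],[[0,-0.045,0.006],0.0038],[[0,-0.015,0],0]]'
python3 t.py
python3 -c "
from h import *
img,K,T=cam('wrist')
cv2.imwrite('pics/w36.png',img)"
```

```text
clock: 51.62
tool_pos: [0.4864, -0.0791, 0.1239]
orientation: [3.045, 1.546, 2.917]
contact_force: [1.5, 0.4, -0.1]
opening: 0.0853
clock: 52.03
tool_pos: [0.4569, -0.2555, 0.1091]
orientation: [3.002, 1.528, 2.812]
contact_force: [0.9, 0.4, -0.7]
opening: 0.0855
clock: 52.45
tool_pos: [0.4316, -0.3907, 0.0919]
orientation: [2.953, 1.509, 2.708]
contact_force: [1.0, -0.9, -0.9]
opening: 0.0852
toolx [-0.0561  0.026  -0.9981] jaw -14.06 v 0.1372
```

View pics/w36.png

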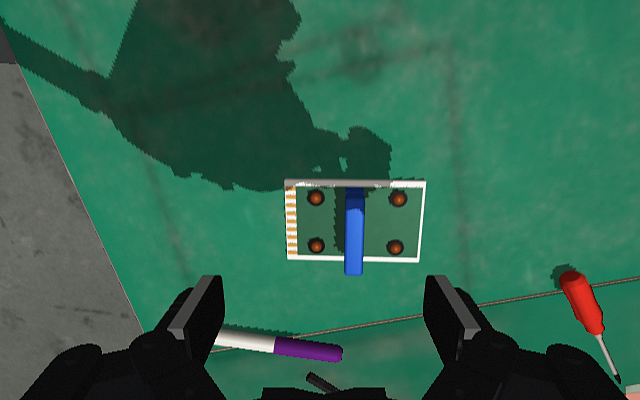

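```bash
python3 -m inch '[[[0.0,0.05,0],0],[[0.03,0.06,0],0],[[0.05,0.05,0],0],[[0.05,0.02,0],0],[[0.03,0,0],0]]' 1
python3 t.py
python3 -m inch '[[[0.012,0,0],0],[[0.012,0,0],0],[[0.012,0,-0.003],0],[[0.012,0,-0.004],0],[[0.012,0,-0.004],0]]' 1
python3 t.py
```

```text
clock: 52.92
tool_pos: [0.448, -0.2943, 0.0065]
orientation: [2.895, 1.504, 2.648]
contact_force: [-0.7, 0.6, -0.8]
opening: 0.0855
toolx [-0.0584  0.0314 -0.9978] jaw -14.16 v 0.3375
clock: 53.33
tool_pos: [0.4457, -0.2891, -0.0108]
orientation: [2.875, 1.516, 2.635]
contact_force: [-6.2, 6.7, 21.1]
opening: 0.0851
toolx [-0.0483  0.0268 -0.9985] jaw -13.74 v 0.0819
```

```bash
python3 -m inch '[[[0.012,0,-0.005],0],[[0.012,0,-0.005],0],[[0.012,0,-0.005],0],[[0.012,0,-0.005],0],[[0.012,0,-0.005],0]]' 1
python3 t.py
python3 -m inch '[[[0.012,0,-0.005],0],[[0.012,0,-0.005],0],[[-0.03,0,0],0],[[-0.05,0,0],0],[[-0.05,0,0],0]]' 1
python3 t.py
```

```text
clock: 53.75
tool_pos: [0.4461, -0.2895, -0.0126]
orientation: [2.652, 1.553, 2.416]
contact_force: [-6.4, 6.3, 23.9]
opening: 0.0855
toolx [-0.0135  0.012  -0.9998] jaw -13.53 v 0.094
clock: 54.17
tool_pos: [0.4445, -0.2879, 0.0514]
orientation: [2.14, 1.56, 1.906]
contact_force: [0.8, 0.7, 0.2]
opening: 0.0855
toolx [-0.0036  0.0104 -0.9999] jaw -13.42 v 0.5741
```

```bash
python3 -c "
from h import *
plan([.4463,-.3977,.12],-14,grip=False)"
python3 -m inch '[[[-0.05,0,0],0],[[-0.05,-0.05,0.013],0],[[0,-0.06,0.013],0],[[0,-0.055,0.013],0],[[0,-0.03,0.01],0]]' 1
python3 t.py
python3 -c "
from h import *
img,K,T=cam('wrist')
cv2.imwrite('pics/w37.png',img)"
```

```text
from [ 0.4445 -0.2879  0.0514] jaw -13.4 dist [ 0.0018 -0.1098  0.0686] turn -0.6 rows 4
[[[-0.0349,-0.0529,0.0134],0.0008],[[-0.0349,-0.0528,0.0136],0.0008],[[-0.0349,-0.0528,0.0137],0.0008],[[-0.0349,-0.0528,0.0138],0.0008],[[0,0,0],0]]
clock: 54.58
tool_pos: [0.4498, -0.3908, 0.1149]
orientation: [0.332, 1.561, 0.105]
contact_force: [1.2, 0.4, 1.0]
opening: 0.0858
toolx [ 0.0098  0.001  -1.    ] jaw -13.05 v 0.3948
```

View pics/w37.png

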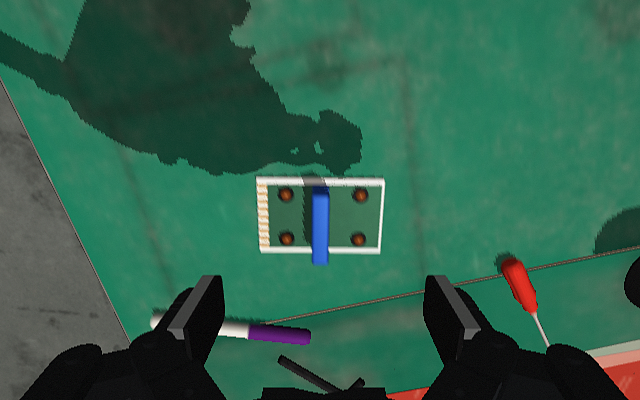

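```bash
python3 -c "
from h import *
img,K,T=cam('wrist')
cv2.imwrite('pics/w38.png',img)
s=arm.observe();print(s['tool_pos'],abs(s['qvel']).max())"
```

```text
[ 0.44946348 -0.39042043  0.11368073] 0.053696490885048936
```

View pics/w38.png

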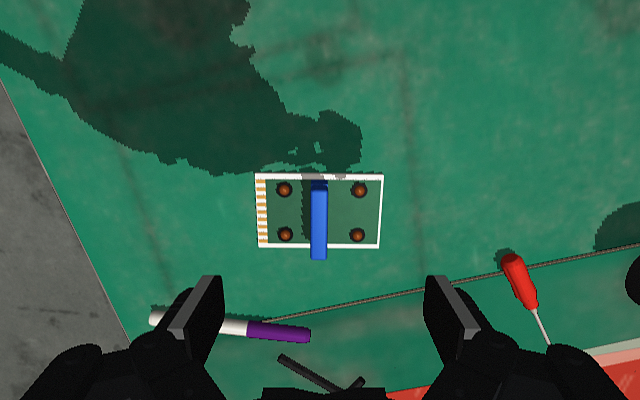

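```bash
python3 -c "
from h import *
img,K,T=cam('wrist')
x=plate([(254.5,173),(384,175),(380,248.5),(258,246.5)],K,T)
plan([x[0],x[1],.0275],np.degrees(x[2]))"
```

```text
sides mm [np.float64(95.0), np.float64(59.2), np.float64(96.0), np.float64(58.8)] res 0.0009
centre [ 0.4459 -0.3938] yaw -14.14
from [ 0.4494 -0.3887  0.1131] jaw -13.1 dist [-0.0034 -0.005  -0.1043] turn -1.1 rows 3
[[[0.0695,-0.0042,-0.0019],0.0019],[[0.0695,-0.0042,-0.0019],0.0019],[[0.0695,-0.0042,-0.0019],0.0019],[[0,0,0],0],[[0,0,0],0]]
```

```bash
python3 -m inch '[[[0.045,0,-0.002],0.002],[[0.055,0,-0.002],0.002],[[0.055,0,-0.002],0.002],[[0.035,0,-0.001],0],[[0.008,0,0],0]]' -0.25
python3 -c "
from h import *
plan([.4459,-.3938,.0275],-14.1)"
```

```text
clock: 55.15
tool_pos: [0.4487, -0.3835, 0.0138]
orientation: [0.508, 1.558, 0.262]
contact_force: [-0.6, 1.5, 0.0]
opening: 0.0322
from [ 0.4487 -0.3835  0.0138] jaw -14.1 dist [-0.0026 -0.0103 -0.005 ] turn -0.0 rows 1
[[[0.0099,-0.0212,-0.0002],0.0001],[[0,0,0],0],[[0,0,0],0],[[0,0,0],0],[[0,0,0],0]]
```

```bash
python3 -m inch '[[[0.003,-0.007,0],0],[[0.003,-0.007,-0.001],0],[[0.003,-0.006,0],0],[[0.003,-0.002,0],0],[[0,0,0],0]]' -0.25
python3 t.py
python3 -c "
from h import *
plan([.4459,-.3938,.0275],-14.1)"
```

```text
clock: 55.57
tool_pos: [0.4463, -0.3928, 0.0094]
orientation: [0.509, 1.557, 0.266]
contact_force: [-0.6, -0.1, 0.1]
opening: 0.032
toolx [ 0.0131  0.0036 -0.9999] jaw -13.92 v 0.0184
from [ 0.4463 -0.3928  0.0094] jaw -13.9 dist [-0.0002 -0.0009 -0.0006] turn -0.2 rows 1
[[[0.0013,-0.0019,0.0001],0.001],[[0,0,0],0],[[0,0,0],0],[[0,0,0],0],[[0,0,0],0]]
```

```bash
python3 -m inch '[[[0.003,0,0],0],[[0.002,0,0],0],[[0,0,0],0],[[0,0,0],0],[[0,0,0],0]]' -1 60
python3 t.py
python3 -m inch '[[[-0.03,0,0],0],[[-0.05,0,0],0],[[-0.06,0,0],0],[[-0.07,0,0],0],[[-0.05,0,0],0]]'
python3 t.py
python3 - <<'E'
from h import *
img,K,T=cam('wrist')
cv2.imwrite('pics/w39.png',img)
plan([.55,.21,.13],-4.6,grip=False)
E
```

```text
clock: 55.98
tool_pos: [0.4473, -0.3942, 0.0097]
orientation: [0.28, 1.555, 0.036]
contact_force: [0.3, 0.2, -1.7]
opening: 0.011
toolx [ 1.620e-02  6.000e-04 -9.999e-01] jaw -13.96 v 0.0035
clock: 56.4
tool_pos: [0.4412, -0.3899, 0.1315]
orientation: [1.789, 1.554, 1.546]
contact_force: [1.1, -1.3, -0.6]
opening: 0.011
toolx [ 4.000e-04  1.670e-02 -9.999e-01] jaw -13.95 v 0.5328
from [ 0.4426 -0.3913  0.1372] jaw -13.9 dist [ 0.1074  0.6013 -0.0072] turn 9.3 rows 17
[[[0.0017,0.0717,-0.0048],-0.0031],[[0.0017,0.0717,-0.0041],-0.0031],[[0.0017,0.0718,-0.0034],-0.0031],[[0.0017,0.0718,-0.0027],-0.0031],[[0.0017,0.0718,-0.002],-0.0031]]
[[[0.0017,0.0718,-0.0013],-0.0031],[[0.0017,0.0718,-0.0007],-0.0031],[[0.0017,0.0719,0.0],-0.0031],[[0.0017,0.0718,0.0007],-0.0031],[[0.0017,0.0718,0.0014],-0.0031]]
[[[0.0017,0.0718,0.0021],-0.0031],[[0.0017,0.0718,0.0028],-0.0031],[[0.0017,0.0718,0.0035],-0.0031],[[0.0017,0.0717,0.0042],-0.0031],[[0.0017,0.0717,0.0049],-0.0031]]
[[[0.0017,0.0716,0.0055],-0.0031],[[0.0017,0.0716,0.0062],-0.0031],[[0,0,0],0],[[0,0,0],0],[[0,0,0],0]]
```

View pics/w39.png

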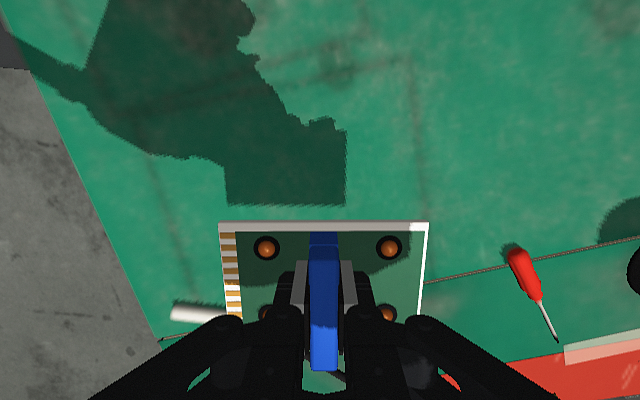

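```bash
python3 -c "
from h import *
held((218.5,222),(429.5,223),.0047)"
python3 -m inch '[[[0,0.05,-0.004],-0.0031],[[0,0.068,-0.004],-0.0031],[[0,0.07,-0.0034],-0.0031],[[0,0.07,-0.0027],-0.0031],[[0,0.07,-0.002],-0.0031]]'
python3 -m inch '[[[0,0.07,-0.0013],-0.0031],[[0,0.07,-0.0007],-0.0031],[[0,0.07,0],-0.0031],[[0,0.07,0.0007],-0.0031],[[0,0.07,0.0014],-0.0031]]'
python3 t.py
python3 -c "
from h import *
plan([.55,.21,.13],-4.6,grip=False)"
```

```text
len 94.9 centre tool y,z mm [-3.4 -0.3] yaw board-jaw deg 0.39
clock: 56.92
tool_pos: [0.4691, -0.2305, 0.1302]
orientation: [1.673, 1.56, 1.469]
contact_force: [0.6, 0.0, -0.8]
opening: 0.0112
clock: 57.33
tool_pos: [0.4982, -0.0491, 0.123]
orientation: [2.252, 1.554, 2.097]
contact_force: [0.7, -0.3, -0.9]
opening: 0.0111
toolx [-0.0083  0.0143 -0.9999] jaw -8.86 v 0.8768
from [ 0.4982 -0.0491  0.123 ] jaw -8.9 dist [0.0518 0.2591 0.007 ] turn 4.3 rows 8
[[[-0.0009,0.066,0.0028],-0.003],[[-0.0009,0.066,0.0034],-0.003],[[-0.0009,0.066,0.004],-0.003],[[-0.0009,0.0659,0.0046],-0.003],[[-0.0009,0.0659,0.0053],-0.003]]
[[[-0.0009,0.0658,0.0059],-0.003],[[-0.0009,0.0658,0.0065],-0.003],[[-0.0009,0.0657,0.0071],-0.003],[[0,0,0],0],[[0,0,0],0]]
```

```bash
python3 -m inch '[[[-0.003,0.066,0.0028],-0.003],[[-0.003,0.066,0.0034],-0.003],[[-0.003,0.066,0.004],-0.003],[[-0.003,0.066,0.0046],-0.003],[[-0.003,0.066,0.0053],-0.003]]'
python3 -m inch '[[[0,0.06,0.0059],-0.003],[[0,0.055,0.0065],-0.003],[[0,0.035,0.007],-0.003],[[0.01,0.01,0],0],[[0.01,0,0],0]]'
python3 t.py
python3 -c "
from h import *
inbay('blue',-.0034,-.0003,.0097)
img,K,T=cam('wrist')
cv2.imwrite('pics/w40.png',img)"
```

```text
clock: 57.75
tool_pos: [0.5269, 0.1223, 0.1231]
orientation: [2.613, 1.547, 2.509]
contact_force: [2.1, -0.1, -1.1]
opening: 0.0109
clock: 58.17
tool_pos: [0.5411, 0.2121, 0.1049]
orientation: [2.743, 1.54, 2.677]
contact_force: [-1.0, 0.4, -1.4]
opening: 0.0111
toolx [-0.0279  0.014  -0.9995] jaw -3.76 v 0.1218
board in bay mm [ 5.1 -7.5] underside above floor 83.2 jaw-yaw 0.79
```

View pics/w40.png

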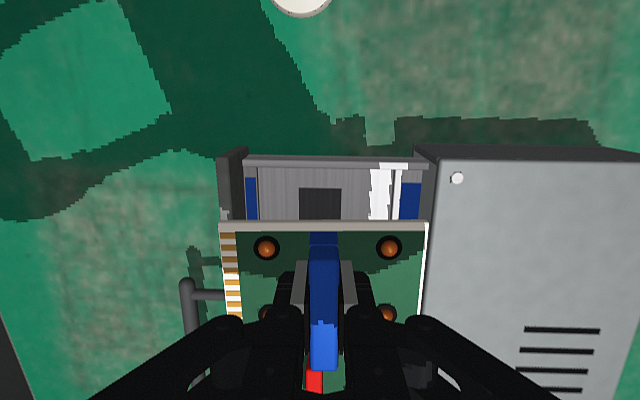

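```bash
python3 -m inch '[[[0.02,0.008,0.006],0.003],[[0.035,0.008,0.006],0.003],[[0.035,0.006,0.004],0],[[0.02,0,0],0],[[0,0,0],0]]'
python3 t.py
python3 -c "
from h import *
inbay('blue',-.0034,-.0003,.0097)
img,K,T=cam('wrist')
cv2.imwrite('pics/w41.png',img)"
```

```text
clock: 58.63
tool_pos: [0.547, 0.2166, 0.0411]
orientation: [2.941, 1.536, 2.845]
contact_force: [-0.1, 0.3, -2.2]
opening: 0.0109
toolx [-0.0332  0.0101 -0.9994] jaw -5.45 v 0.0183
board in bay mm [10.5 -2.6] underside above floor 19.4 jaw-yaw -0.9
```

View pics/w41.png

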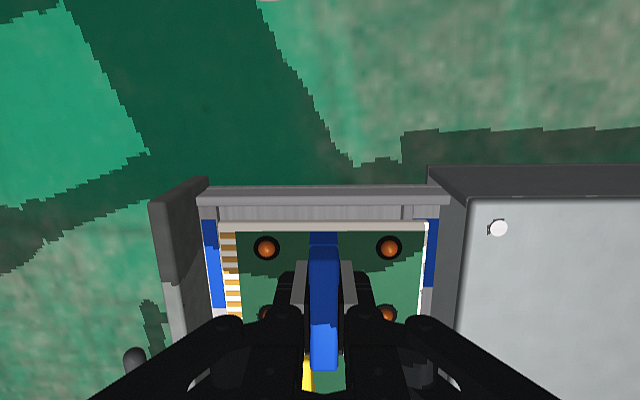

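```bash
python3 -m inch '[[[0.001,0.003,0.001],-0.0015],[[0.001,0.002,0.001],-0.0015],[[0,0.001,0],0],[[0,0,0],0],[[0,0,0],0]]'
python3 - <<'E'
from h import *
img,K,T=cam('wrist')
cv2.imwrite('pics/w42c.png',cv2.resize(img[160:360,190:460],None,fx=2.9,fy=2.9,interpolation=cv2.INTER_CUBIC))
inbay('blue',-.0034,-.0003,.0097)
E
python3 t.py
```

```text
clock: 59.1
tool_pos: [0.5503, 0.2183, 0.0447]
orientation: [2.836, 1.541, 2.748]
contact_force: [0.5, -0.5, -1.3]
opening: 0.0109
board in bay mm [13.9 -0.5] underside above floor 23.1 jaw-yaw -0.46
toolx [-0.0274  0.0116 -0.9996] jaw -5.01 v 0.0015
```

View pics/w42c.png

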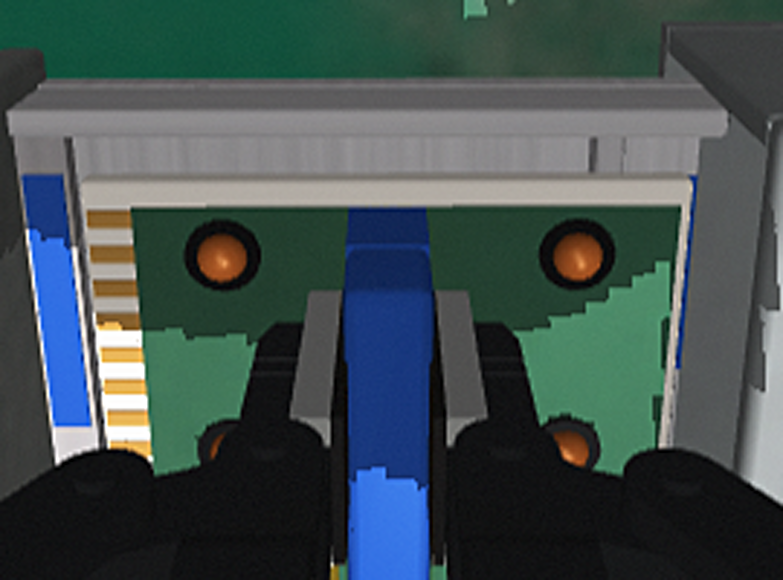

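Run:
```python
from h import *
img,K,T=cam('wrist')
B=lambda uv,z:((lambda q:np.round([(q@U)*1e3,(q@V)*1e3],1))(ray(K,T,uv,z)[:2]-BAY['blue']))
c=lambda x,y:(190+x/2.9-.3,160+y/2.9-.3)
print('wall',B(c(100,136),.028),B(c(600,135),.028))
for z in (.035,.040): print('plate',z,B(c(85,179),z),B(c(690,176),z))
```

```text
wall [-34.2  33. ] [48.9 33.1]
plate 0.035 [-35.  28.] [62.1 28.5]
plate 0.04 [-33.2  29.8] [60.7 30.3]
```

```bash
python3 -m inch '[[[0.008,0.001,-0.001],-0.001],[[0.008,0.001,-0.001],0],[[0.007,0.001,0],0],[[0.003,0,0],0],[[0,0,0],0]]'
python3 t.py
python3 -c "
from h import *
inbay('blue',-.0034,-.0003,.0097)"
```

```text
clock: 59.62
tool_pos: [0.549, 0.2206, 0.0307]
orientation: [2.814, 1.541, 2.73]
contact_force: [0.1, 0.9, -0.6]
opening: 0.0109
toolx [-0.027   0.0118 -0.9996] jaw -4.79 v 0.0068
board in bay mm [12.3  1.5] underside above floor 9.0 jaw-yaw -0.24
```

```bash
python3 -m inch '[[[0,-0.002,0],0],[[0,0,0],0],[[0,0,0],0],[[0,0,0],0],[[0,0,0],0]]'
python3 -c "
from h import *
inbay('blue',-.0034,-.0003,.0097)"
python3 -m inch '[[[0,0,0],0],[[0,0,0],0],[[0,0,0],0],[[0,0,0],0],[[0,0,0],0]]' -0.45
python3 -c "
from h import *
img,K,T=cam('wrist')
cv2.imwrite('pics/w43.png',img)"
```

```text
clock: 60.03
tool_pos: [0.549, 0.2197, 0.0309]
orientation: [2.801, 1.541, 2.718]
contact_force: [-0.1, -0.1, -1.4]
opening: 0.0111
board in bay mm [12.4  0.7] underside above floor 9.1 jaw-yaw -0.22
clock: 60.45
tool_pos: [0.5498, 0.2197, 0.0322]
orientation: [2.757, 1.543, 2.673]
contact_force: [-0.1, -0.6, 0.4]
opening: 0.0234
```

View pics/w43.png

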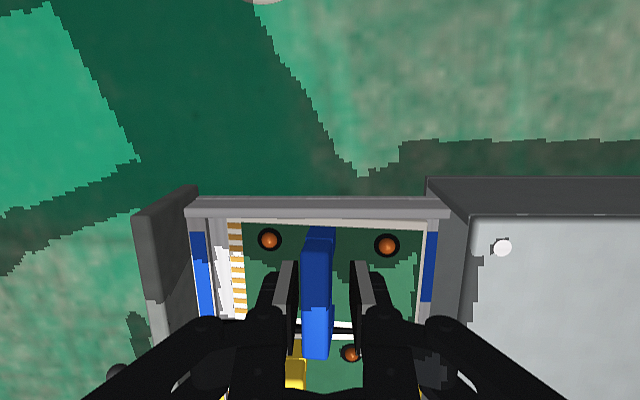

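Front edge has dropped into the bay; push towards −x.

```bash
python3 -m inch '[[[0.001,0,-0.006],0],[[0.001,0,-0.008],0],[[0.001,0,-0.008],0],[[0.001,0,-0.006],0],[[0,0,-0.003],0]]'
python3 -m inch '[[[0.001,0,-0.004],0],[[0.001,0,-0.004],0],[[0,0,0],0],[[0,0,0],0],[[0,0,0],0]]'
python3 t.py
python3 -c "
from h import *
img,K,T=cam('wrist')
cv2.imwrite('pics/w44.png',img)"
```

```text
clock: 60.92
tool_pos: [0.534, 0.2212, 0.0312]
orientation: [2.693, 1.545, 2.609]
contact_force: [0.1, -0.5, -0.3]
opening: 0.0235
clock: 61.33
tool_pos: [0.5294, 0.2217, 0.0308]
orientation: [2.651, 1.547, 2.568]
contact_force: [1.4, 0.4, -0.3]
opening: 0.0236
toolx [-0.0203  0.0131 -0.9997] jaw -4.78 v 0.0031
```

View pics/w44.png

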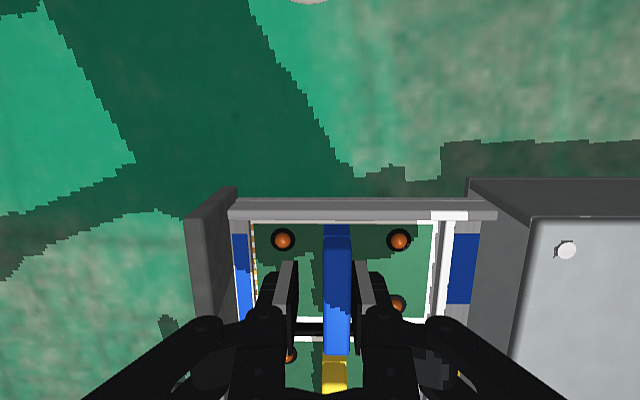

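```bash
python3 -m inch '[[[-0.03,0,0],0],[[-0.05,0,0],0],[[-0.06,0,0],0],[[-0.07,-0.03,0],0],[[-0.07,-0.05,0],0]]' -0.3
python3 -m inch '[[[-0.06,-0.06,-0.02],0],[[-0.05,-0.04,-0.02],0],[[-0.03,-0.01,0],0],[[0,0,0],0],[[0,0,0],0]]' 1
python3 t.py
python3 -c "
from h import *
img,K,T=cam('wrist')
cv2.imwrite('pics/w45.png',img)
img,K,T=cam('side')
cv2.imwrite('pics/sc8.png',cv2.resize(img[180:280,240:400],None,fx=5,fy=5,interpolation=cv2.INTER_CUBIC))"
```

```text
clock: 61.8
tool_pos: [0.5225, 0.1811, 0.1613]
orientation: [3.058, 1.523, 2.98]
contact_force: [1.8, 0.7, -0.8]
opening: 0.0301
clock: 62.22
tool_pos: [0.5021, 0.1234, 0.2431]
orientation: [2.977, 1.534, 2.895]
contact_force: [-0.3, 0.4, -0.6]
opening: 0.0852
toolx [-0.0361  0.0091 -0.9993] jaw -4.67 v 0.0192
```

View pics/w45.png

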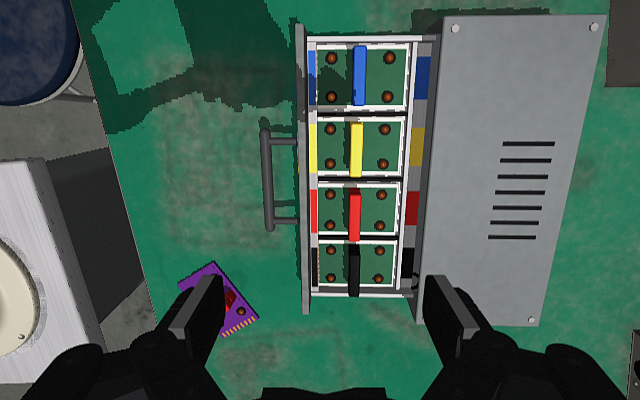

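View pics/sc8.png

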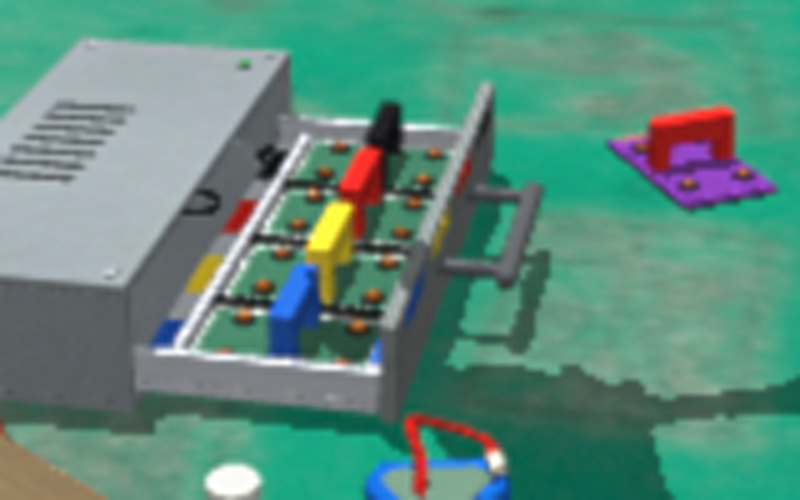

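```bash
python3 -c "
import cv2
img=cv2.imread('pics/w45.png')
cv2.imwrite('pics/w45c.png',cv2.resize(img[20:310,285:445],None,fx=2.05*1.9,fy=2.05,interpolation=cv2.INTER_CUBIC)[:, :640])
cv2.imwrite('pics/w45d.png',cv2.resize(img[30:170,290:440],None,fx=4.2,fy=4.2,interpolation=cv2.INTER_CUBIC))
cv2.imwrite('pics/w45e.png',cv2.resize(img[165:305,290:440],None,fx=4.2,fy=4.2,interpolation=cv2.INTER_CUBIC))
"
python3 - <<'E'
from h import *
img,K,T=cam('wrist')
for b in('blue','yellow','red','black'):
    for n in ('board_','contacts_'):
        r=netp('wrist',T,n+b,n=1)
        for s,p in r:
            d=p[:2]-BAY[b]; print(n+b,s,(1e3*np.array([d@U,d@V,p[2]-.012])).round(1))
E
```

```text
board_blue 0.96 [-0.1 -2.8  2.1]
contacts_blue 0.82 [-50.4   6.5   0.1]
board_yellow 0.78 [1.  1.9 5. ]
contacts_yellow 0.31 [ 1.3 67.2  2.9]
board_red 0.71 [ 2.1 -0.6 -1. ]
contacts_red 0.89 [-50.9  -1.1   1.9]
board_black 0.8 [-3.5  0.4 -0.3]
contacts_black 0.6 [-49.9   4.3   1.7]
```

View pics/w45d.png

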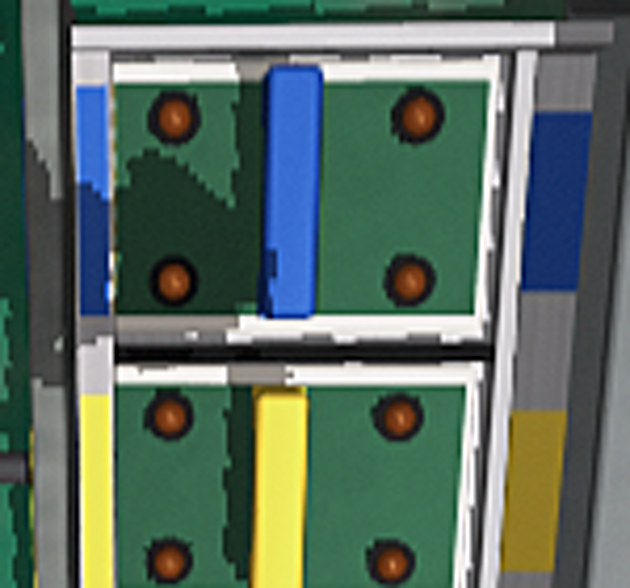

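View pics/w45e.png

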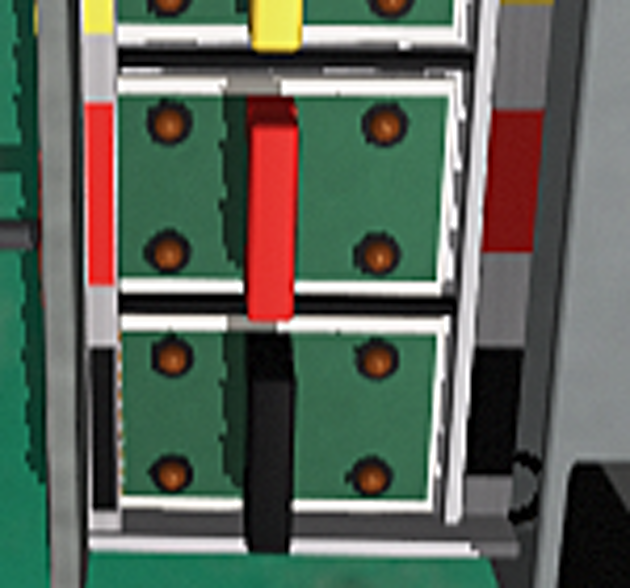

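Run:
```python
from h import *
img,K,T=cam('wrist')
a=ray(K,T,(265,133),.034);b=ray(K,T,(269,227),.034); print(a,b,np.linalg.norm(a-b)); m=(a+b)/2; print(m)
plan([m[0],m[1],.09],-4.5)
```

```text
[0.43934713 0.17321817 0.034     ] [0.43029238 0.07346188 0.034     ] 0.10016639658145889
[0.43481976 0.12334003 0.034     ]
from [0.5019 0.1237 0.2423] jaw -4.6 dist [-0.0678 -0.0002 -0.171 ] turn 0.1 rows 6
[[[0.0578,-0.0022,-0.0203],-0.0001],[[0.0578,-0.0022,-0.0203],-0.0001],[[0.0578,-0.0022,-0.0203],-0.0001],[[0.0578,-0.0022,-0.0203],-0.0001],[[0.0578,-0.0022,-0.0203],-0.0001]]
[[[0.0578,-0.0022,-0.0203],-0.0001],[[0,0,0],0],[[0,0,0],0],[[0,0,0],0],[[0,0,0],0]]
```

```bash
python3 -m inch '[[[0.03,0,-0.03],0],[[0.05,0,-0.04],0],[[0.06,0,-0.03],0],[[0.06,0,-0.02],0],[[0.06,0,-0.003],0]]' -0.4
python3 -m inch '[[[0.05,0,0],0],[[0.02,0,0],0],[[0,0,0],0],[[0,0,0],0],[[0,0,0],0]]' -0.4
python3 t.py
python3 - <<'E'
from h import *
img,K,T=cam('wrist'); cv2.imwrite('pics/w46.png',img)
plan([.4348,.1233,.034],-4.5)
E
```

```text
clock: 63.23
tool_pos: [0.4386, 0.1307, 0.1182]
orientation: [2.735, 1.546, 2.653]
contact_force: [1.2, 0.4, -0.1]
opening: 0.0263
clock: 63.65
tool_pos: [0.4337, 0.1307, 0.0766]
orientation: [2.906, 1.539, 2.825]
contact_force: [0.5, 0.4, 0.2]
opening: 0.0255
toolx [-0.0304  0.0099 -0.9995] jaw -4.62 v 0.0294
from [0.4342 0.1308 0.0772] jaw -4.6 dist [ 0.0001 -0.0073 -0.0619] turn 0.1 rows 2
[[[0.0618,-0.0078,0.0025],-0.0003],[[0.0618,-0.0078,0.0025],-0.0003],[[0,0,0],0],[[0,0,0],0],[[0,0,0],0]]
```

View pics/w46.png

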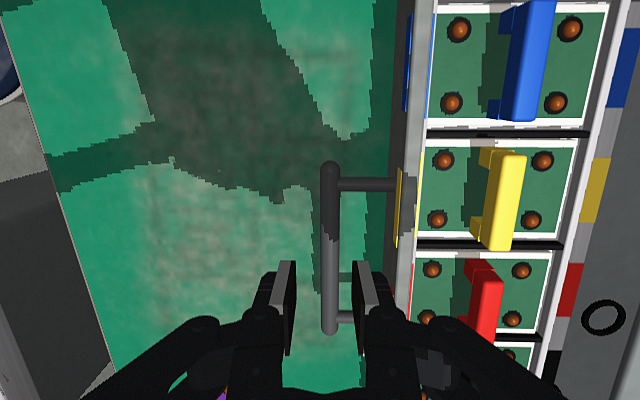

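```bash
python3 -m inch '[[[0.03,-0.004,0.001],0],[[0.035,-0.004,0.001],0],[[0.035,-0.003,0.001],0],[[0.02,0,0],0],[[0,0,0],0]]' -0.4
python3 t.py
python3 -m inch '[[[0,0,0],0],[[0,0,0],0],[[0,0,0],0],[[0,0,0],0],[[0,0,0],0]]' -1 40
python3 t.py
```

```text
clock: 64.12
tool_pos: [0.4414, 0.1269, 0.0259]
orientation: [2.335, 1.553, 2.254]
contact_force: [0.5, 0.4, 0.5]
opening: 0.0258
toolx [-0.0113  0.0138 -0.9998] jaw -4.64 v 0.0369
clock: 64.53
tool_pos: [0.4414, 0.127, 0.027]
orientation: [2.403, 1.552, 2.322]
contact_force: [-0.7, -0.2, -4.8]
opening: 0.0092
toolx [-0.0125  0.0134 -0.9998] jaw -4.64 v 0.0017
```

```bash
python3 -m inch '[[[0,0,0.01],0],[[0,0,0.02],0],[[0,0,0.02],0],[[0,0,0.02],0],[[0,0,0.02],0]]'
python3 t.py
python3 -m inch '[[[0,0,0.02],0],[[0,0,0.02],0],[[0,0,0.02],0],[[0,0,0.02],0],[[0,0,0.015],0]]'
python3 t.py
```

```text
clock: 64.95
tool_pos: [0.4848, 0.1236, 0.027]
orientation: [2.631, 1.547, 2.551]
contact_force: [-3.4, -0.8, -1.5]
opening: 0.0092
toolx [-0.0197  0.0132 -0.9997] jaw -4.54 v 0.339
clock: 65.37
tool_pos: [0.5344, 0.1197, 0.027]
orientation: [2.721, 1.543, 2.642]
contact_force: [-3.7, -1.0, -2.2]
opening: 0.0091
toolx [-0.0244  0.0133 -0.9996] jaw -4.52 v 0.253
```

```bash
python3 -m inch '[[[0,0,0.012],0],[[0,0,0.012],0],[[0,0,0.01],0],[[0,0,0.008],0],[[0,0,0.005],0]]'
python3 t.py
```

```text
clock: 65.78
tool_pos: [0.5495, 0.1185, 0.0269]
orientation: [2.971, 1.516, 2.893]
contact_force: [-10.7, 0.1, 2.3]
opening: 0.0089
toolx [-0.0534  0.0135 -0.9985] jaw -4.43 v 0.0902
```

```bash
python3 -m inch '[[[0,0,0.004],0],[[0,0,0],0],[[0,0,0],0],[[0,0,0],0],[[0,0,0],0]]'
python3 t.py
python3 -m inch '[[[0,0,0],0],[[0,0,0],0],[[0,0,0],0],[[0,0,0],0],[[0,0,0],0]]' -0.4
python3 t.py
python3 -m inch '[[[-0.04,0,-0.002],0],[[-0.06,0,-0.003],0],[[-0.06,0,-0.002],0],[[-0.06,0,0],0],[[-0.06,0,0],0]]' -0.4
python3 t.py
python3 - <<'E'
from h import *
img,K,T=cam('wrist'); cv2.imwrite('pics/w47.png',img)
img,K,T=cam('side')
cv2.imwrite('pics/sc9.png',cv2.resize(img[180:280,200:360],None,fx=5,fy=5,interpolation=cv2.INTER_CUBIC))
E
```

```text
clock: 66.2
tool_pos: [0.5494, 0.1185, 0.027]
orientation: [3.006, 1.509, 2.929]
contact_force: [-3.5, -0.3, -1.5]
opening: 0.0089
toolx [-0.0606  0.0131 -0.9981] jaw -4.4 v 0.0023
clock: 66.62
tool_pos: [0.5537, 0.1189, 0.0305]
orientation: [2.934, 1.519, 2.857]
contact_force: [0.0, 0.4, 0.1]
opening: 0.0253
toolx [-0.0494  0.0145 -0.9987] jaw -4.4 v 0.0089
clock: 67.03
tool_pos: [0.5537, 0.1166, 0.1667]
orientation: [3.025, 1.506, 2.948]
contact_force: [0.9, -0.3, 0.5]
opening: 0.0252
toolx [-0.0635  0.0124 -0.9979] jaw -4.41 v 0.6599
```

View pics/w47.png

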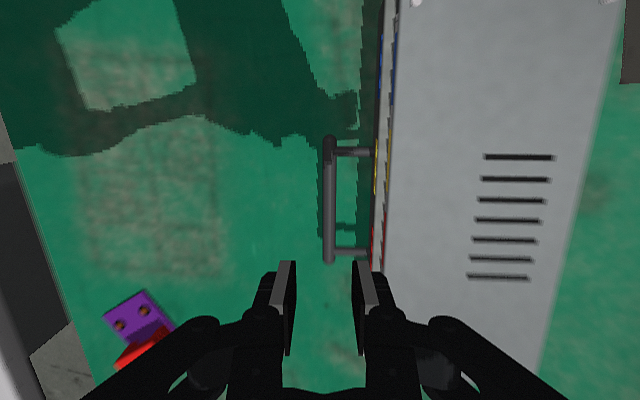

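View pics/sc9.png

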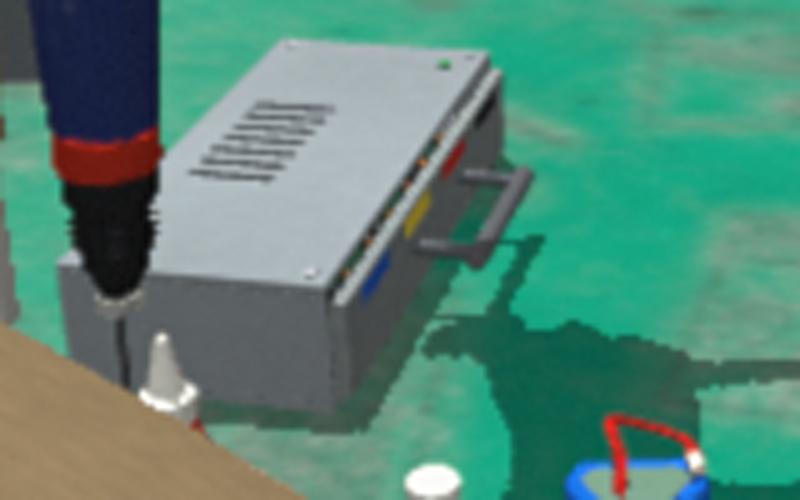

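```bash
python3 -m inch '[[[0,0,0],0],[[0,0,0],0],[[0,0,0],0],[[0,0,0],0],[[0,0,0],0]]' -0.4
python3 - <<'E'
from h import *
img,K,T=cam('wrist'); cv2.imwrite('pics/w48.png',img)
cv2.imwrite('pics/w48c.png',cv2.resize(img[100:300,290:420],None,fx=4,fy=2.9,interpolation=cv2.INTER_CUBIC))
E
```

```text
clock: 67.55
tool_pos: [0.5565, 0.1169, 0.1712]
orientation: [2.956, 1.517, 2.879]
contact_force: [-0.2, -0.2, 0.7]
opening: 0.0253
```

View pics/w48c.png

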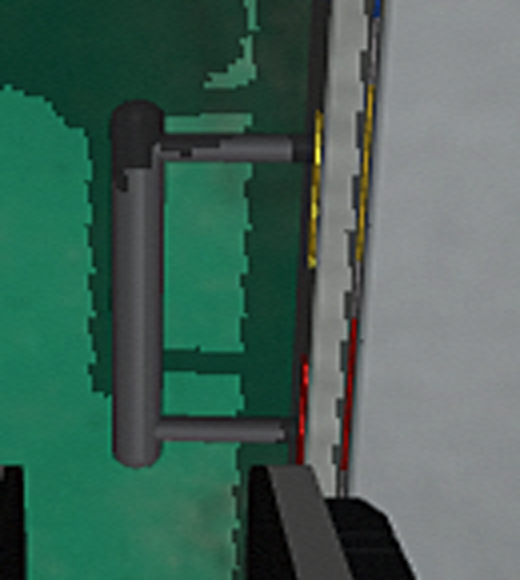

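Run:
```python
from h import *
img,K,T=cam('wrist')
c=lambda x,y:(290+x/4-.3,100+y/2.9-.3)
a=ray(K,T,c(137,102),.034);b=ray(K,T,c(137,465),.034); m=(a+b)/2; d=m[:2]-np.array([.4348,.1233]); print('bar',m,np.linalg.norm(a-b),'moved mm',d@U*1e3,d@V*1e3)
e=[ray(K,T,c(x,y),.066)[:2] for x,y in ((372,200),(352,400))]
p=[ray(K,T,c(x,y),.056)[:2] for x,y in ((322,200),(307,400))]
q=[ray(K,T,c(x,y),.056)[:2] for x,y in ((358,200),(343,400))]
print('roof-bar',[((k-m[:2])@U*1e3).round(1) for k in e],'panel front-bar',[((k-m[:2])@U*1e3).round(1) for k in p],'panel back',[((k-m[:2])@U*1e3).round(1) for k in q])
```

```text
bar [0.54912424 0.11398075 0.034     ] 0.10918532725002095 moved mm 114.70323659687922 -0.22064735533449717
roof-bar [np.float64(43.6), np.float64(42.6)] panel front-bar [np.float64(35.5), np.float64(34.9)] panel back [np.float64(42.2), np.float64(42.0)]
```

Run:
```python
from h import *
img,K,T=cam('top'); cv2.imwrite('pics/topF.png',img)
for n in ['glue_bottle','battery_pack','stem_flange','pull']: print(n,netp('top',T,n,n=1))
```

```text
glue_bottle [(0.63, array([6.234e-01, 3.957e-01, 4.000e-04]))]
battery_pack [(0.4, array([0.5357, 0.3633, 0.0021]))]
stem_flange [(0.5, array([0.5379, 0.363 , 0.0031]))]
pull [(0.75, array([0.5473, 0.1137, 0.0344]))]
```

View pics/topF.png

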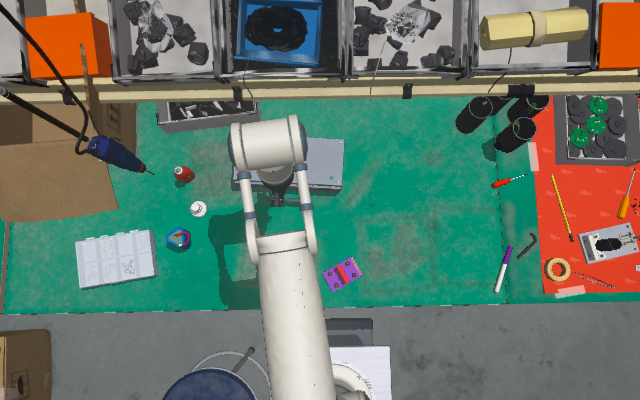

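The top view shows the drawer shut and no carriers left on the bench except the purple one at pixel (342,273). The glue bottle (183,174), flange (198,209) and battery pack (179,239) are where they started.

```bash
python3 -c "
from rig import arm
print(arm.close_job())"
```

```text
the job is handed in; nothing more can be done
None
```

I pulled the drawer to its stop and loaded the black, yellow, red and blue carriers into their own bays. Then I pushed the drawer shut and handed the job in at about 68 s of the 210 s. I left the purple look-alike alone.

**What went wrong on the way:**
- **Black carrier:** the first try caught on the wall between the bays. I re-gripped it and moved it about 4 mm, and it then seated.
- **Drawer:** it slid in about 5 mm during that re-grip, which still left it well past the required 100 mm.
- **Yellow carrier:** it was knocked a few centimetres while I loaded black, so I measured it again before picking it up.
- **Tool tilt:** the tool tilted several times, up to about 7°. I levelled it by pressing the fingers against the cabinet roof edge or the bench.

**Last checks:**
- **Carriers:** before closing, the camera pictures showed all four flat, with contacts under the lip and a gap to the back wall. The network's positions agreed to within about 3.5 mm sideways. It put the yellow carrier's height 5 mm off, which the pictures did not support, and its reading for the yellow contacts was a mis-detection. I could not see the carriers once the drawer was shut.
- **Drawer:** the pull moved 114.7 mm against about 115 mm expected, and the front panel's rear edge was within about 1 mm of the cabinet face.
- **Bystanders:** the glue bottle, flange and battery pack were unmoved in the last picture. The network's final battery reading was wrong because it matched the flange.

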